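# Issue the teal pipes from the locked pipe stand

### The arm

A 7-joint arm with a two-finger parallel gripper is mounted at the origin on the work surface. World frame = base frame: x ahead of the robot, y to its left, z up, the work surface at z = 0. Lengths are in mm, angles in rad, forces in N, time in s.
With the tool pointing down it reaches from about 350 to 775 mm from the base axis. Payload 3.1 kg.
Tool frame: the origin (TCP) lies between the finger pads; the fingertips stand 22 mm ahead of it and the grasp point (between the pads) lies 3 mm ahead of it (bot.tcp_to_tips is the distance from the TCP to the fingertips, in mm); z points along the fingers, y is the direction in which the jaws open and shut (so a half turn about z gives the same grasp; the last joint's range is limited). The gripper opens to 85 mm and grips with 20 to 120 N. Pads are 22 mm wide; open, the fingers measure 114 mm over their backs; the gripper's body (76 mm by 85 mm) begins 54 mm behind the grasp point. The pads swing forward as they close: fully open they stand 13 mm farther back than shut.
Start: joints at [-1.371, 0.311, 0.014, 1.512, -0.004, 1.319, -0.027], TCP at [131.668, 534.023, 253.304] pointing down, gripper open.
Joint ranges: [-2.7, 2.7], [-0.3, 1.91], [-1.27, 1.3], [0.12, 2.57], [-1.44, 4.58], [0.2, 2.03], [-3.05, 3.05]. Speed limits (rad/s): [2.79, 2.79, 3.14, 3.14, 3.14, 3.14, 3.14].

### API

Orientations are given as [roll, pitch, yaw] about the fixed x, y, z axes, in that order (R = Rz(yaw) Ry(pitch) Rx(roll)).
In Python, from bench import read_state, viewer, bot, finder gives the robot as it stands.
- The arm moves only by the tool arm_command, never from a script. Its argument "plan" is a list of rows, each an object of numbers: "dx", "dy", "dz": the shift along the tool's x, y, z in m; "rx", "ry", "rz": the turn, a rotation vector about the tool's x, y, z in rad; "grip": the finger opening in m, from 0 to 0.0854. In form: [{"dx": .., "dy": .., "dz": .., "rx": .., "ry": .., "rz": .., "grip": ..}, ...]. A call has 1 to 5 rows; each row shifts and turns the pose as measured when the row begins, along the tool's axes as they then stand; what a row does not reach is not made up. A row lasts 1/10 s, in which the tool goes at most 50 mm and 8.59 degrees, less where a joint would pass 70% of its speed; a pose out of reach is approached as far as the arm can. A call is refused whole if a number of a shift passes 0.05 or a number of a turn 0.15, either way. A call with a gripper value outside its range is refused whole. The fingers move at their own pace and stop on an object; "grip_force" is the grip in N (left out, the last holds). Time passes only in rows, so rows that do not move let the fingers close. It gives the time, the measured TCP pose, the force and the opening at its end, in the units of the state.
- read_state(): the state, without advancing time (a new reading comes with each control period).
- viewer.camera(name): name is "scene" or "side" or "wrist"; returns the picture (480x640x3 uint8, red, green, blue); there is no depth.
- viewer.camera_params(name): a dict with "vertical_fov" (degrees; the focal length in pixels is half the picture's height over the tangent of half this angle, whatever the lens; pixels are square), "cx", "cy" (the principal point, pixels), "distortion" ([k1, k2, p1, p2, k3] as OpenCV has them; the pictures are not rectified), "view" (4x4, takes a point from world to camera coordinates). Camera axes: x right, y down, z forward; pixel columns grow to the right and rows downward; lengths in mm; the calibration is good to about 2 mm. A picture is of the moment at which its call begins: read the wrist's pose just before it. camera_params takes no time and is no camera call; for the wrist camera it gives the pose at the moment of the call.
- bot.close_job(): hands the job in, once; it reports no verdict.
Trained networks look in the newest picture that a camera, given by its name, has taken for a name from the list of things; names that differ only in an ending like _2 or _b are one class to them, and where a whole thing is asked for, a point or a joint stands for the part that bears it (a point fixed in the world has none). Each returns a list of dicts, best first, with "p" (0 to 1); they miss things now and then, are a little off and sometimes report something else, mostly with a low value. They report only what shows in the picture. A call takes as long as a camera call.
- finder.find_in(target, camera): "centre" ([column, row] in pixels, amid what is visible of it).
The state is a dict: "t": time; "q": joint angles; "qvel": joint speeds; "effort": joint torques, N m; "tcp_pos": TCP position; "tool_rot": TCP orientation; "ft_force": force on the tool from outside, world axes, zero at the start; "wrist_torque": the same for the moment, N m; "grip_width": finger opening in mm.
Only numpy, scipy, OpenCV 4.12 (cv2) and the standard library are available. Lean on these libraries where they do the work, as an engineer would, in place of code of your own. Each camera call takes 0.05 s, during which the arm holds its last target.

### The job

Pick the order from the locked pipe stand: turn its lock collar from the red mark fully to the green one, pull out every teal pipe and lay it flat inside the blue tote, then turn the collar fully back to the red locked mark. Leave the dark grey pipe standing in the stand, and do not disturb the tape roll, the carton and the elbow.

Things in the scene. Friction and masses are not known exactly. Their poses are not given: they have to be found in the camera images.
- holder: fixed round pipe stand. Origin on its axis at bench level, z up. Grey cup, 166 mm inside diameter, rim 66 mm high, floor 6 mm up; 12 mm radial walls and a 58 mm hub make five bays, at 0, 72, 144, 216, 288 degrees from its x axis; a pipe stands about 56 mm from the axis with a few mm of play. A steel shoulder ring, 232 mm across, top at 64 mm, has a red (locked) and a green (open) mark.
- collar (a joint): yellow lock collar, 190 mm across, 68 to 80 mm above the bench, turning about the stand's axis; light friction (1 N at the handle), stays where left. 0 rad = locked stop: arm over the red mark, five tongues over the pipes' foot flanges hold the pipes in. 0.628 = open stop: arm over the green mark, tongues between the bays. Grows counter-clockwise seen from above.
- collar_handle (a point): grip point of the collar's upright black handle, 125 mm from the stand's axis, 138 mm above the bench; it turns with the collar, and in the stand's frame lies at 162 degrees plus the collar angle. The post is 18 mm wide radially, 12 mm thick along the turning direction, and stands from 68 to 158 mm above the bench.
- tote: blue shallow open tote, loose on the bench, 0.9 kg, 248 mm (its x) by 248 mm (its y) outside, 50 mm high, walls and floor 4 mm thick. Origin: centre of its underside.
- teal1_mid (a point): teal pipe: plastic tube 18 mm in diameter with a round black foot flange (48 mm across, 10 mm thick) at one end, 150 mm long over all, about 120 g. Point on its axis, 75 mm from each end; z axis along the tube from the foot to the plain top end. Starts foot down in one of the stand's bays, its top 156 mm above the bench. May be absent.
- teal2_mid (a point): teal pipe: plastic tube 18 mm in diameter with a round black foot flange (48 mm across, 10 mm thick) at one end, 150 mm long over all, about 120 g. Point on its axis, 75 mm from each end; z axis along the tube from the foot to the plain top end. Starts foot down in one of the stand's bays, its top 156 mm above the bench. May be absent.
- teal3_mid (a point): teal pipe: plastic tube 18 mm in diameter with a round black foot flange (48 mm across, 10 mm thick) at one end, 150 mm long over all, about 120 g. Point on its axis, 75 mm from each end; z axis along the tube from the foot to the plain top end. Starts foot down in one of the stand's bays, its top 156 mm above the bench. May be absent.
- teal4_mid (a point): teal pipe: plastic tube 18 mm in diameter with a round black foot flange (48 mm across, 10 mm thick) at one end, 150 mm long over all, about 120 g. Point on its axis, 75 mm from each end; z axis along the tube from the foot to the plain top end. Starts foot down in one of the stand's bays, its top 156 mm above the bench. May be absent.
- grey1_mid (a point): dark grey pipe: plastic tube 18 mm in diameter with a round black foot flange (48 mm across, 10 mm thick) at one end, 150 mm long over all, about 120 g. Point on its axis, 75 mm from each end; z axis along the tube from the foot to the plain top end. Starts foot down in one of the stand's bays, its top 156 mm above the bench. Stock that stays in the stand.
- tape: bystander: brown roll of packing tape lying flat, 100 mm across, 48 mm high. Origin: centre of its underside.
- carton: bystander: closed brown carton 130 x 100 x 90 mm. Origin: centre of its underside.
- elbow: bystander: black pipe elbow, 64 mm thick and 107 mm high, standing on one end. Origin: centre of its underside.

How it is judged (in metres and radians):
On the way, in this order (a step that is already met when the one before it is completed fails the run):
1. the collar is turned to the green open mark (value of joint collar above 0.55 rad), for 0.2 s.
2. every teal pipe lies flat inside the tote (x of teal1_mid in the frame of tote between -0.115 and 0.115 m and y of teal1_mid in the frame of tote between -0.115 and 0.115 m and z of teal1_mid in the frame of tote between 0 and 0.065 m and angle between teal1_mid's own z axis and vertical between 1.3 and 1.84 rad and x of teal2_mid in the frame of tote between -0.115 and 0.115 m and y of teal2_mid in the frame of tote between -0.115 and 0.115 m and z of teal2_mid in the frame of tote between 0 and 0.065 m and angle between teal2_mid's own z axis and vertical between 1.3 and 1.84 rad and x of teal3_mid in the frame of tote between -0.115 and 0.115 m and y of teal3_mid in the frame of tote between -0.115 and 0.115 m and z of teal3_mid in the frame of tote between 0 and 0.065 m and angle between teal3_mid's own z axis and vertical between 1.3 and 1.84 rad and x of teal4_mid in the frame of tote between -0.115 and 0.115 m and y of teal4_mid in the frame of tote between -0.115 and 0.115 m and z of teal4_mid in the frame of tote between 0 and 0.065 m and angle between teal4_mid's own z axis and vertical between 1.3 and 1.84 rad), for 0.2 s.
3. the collar is turned back to the red locked mark (value of joint collar below 0.08 rad), for 0.2 s.
At the end, for the whole second after the job is handed in: The collar is within 0.08 rad of its locked stop; every teal pipe lies inside the tote (centre within 115 mm of the tote's centre both along and across, no higher than 65 mm above its underside, within about 15 degrees of level); the dark grey pipe still stands upright in its bay (within 0.25 rad) (all of step 2 and value of joint collar below 0.08 rad and horizontal distance between grey1_mid and holder below 0.075 m and height (world z) of grey1_mid below 0.11 m and angle between grey1_mid's own z axis and vertical below 0.25 rad and linear speed of each of teal1, teal2, teal3, teal4 below 0.03 m/s); the robot touches nothing.
It fails at once if the dark grey pipe is pulled up out of the stand (height (world z) of grey1_mid above 0.13 m).
It fails at once if the tape is pushed aside by more than 4 cm (distance of tape from where it was at the start of the episode above 0.04 m).
It fails at once if the carton is pushed aside by more than 4 cm (distance of carton from where it was at the start of the episode above 0.04 m).
It fails at once if the elbow is pushed aside by more than 4 cm (distance of elbow from where it was at the start of the episode above 0.04 m).
Of teal1, teal2, teal3, teal4 only 3 to 4 are there at a start; the rules pass over those that are not, and their reading is None.
At some moment in a run one of tote may be knocked a few centimetres aside while the robot is not near it.
Once in a run the grip may slacken for a moment while it holds something.
It also fails if it takes over 210 s, if anything falls off the work surface, if the arm or the gripper's body presses on something with over 40 N, if the wrist force passes 120 N, or if a joint passes its speed limit or range.

## Working session

There is one attempt and no reset: what is moved stays moved. The work goes in short steps, Python scripts to look and compute and a tool call to move; the robot and the scene stay as the last step left them, time stands still between calls to the robot, and variables do not carry over. Pictures are saved under pics/ and viewed, and the job is handed in when it is done.

Besides the shell and the picture viewer there is one more tool, called in YAML: its name, and indented under it one key for each argument. arm_command: Moves the arm, as the interface text tells. Its arguments: {"type":"object","properties":{"plan":{"type":"array","items":{"type":"object","properties":{"dx":{"type":"number"},"dy":{"type":"number"},"dz":{"type":"number"},"rx":{"type":"number"},"ry":{"type":"number"},"rz":{"type":"number"},"grip":{"type":"number"}}}},"grip_force":{"type":"number"}},"required":["plan"]}

```bash
ls; mkdir -p pics; python3 - <<'E'
from bench import read_state, viewer, bot, finder
import cv2
s=read_state(); print(s)
for n in ["scene","side","wrist"]:
    im=viewer.camera(n); cv2.imwrite(f"pics/{n}0.png",im[:,:,::-1]); p=viewer.camera_params(n); print(n,p)
E
```

```text
pics
{'t': 0.0, 'q': array([-1.37072124,  0.31170479,  0.01399712,  1.51307583, -0.00441188,
        1.31920574, -0.02720715]), 'qvel': array([ 4.92378463e-04, -7.44069503e-05, -1.81582108e-03,  3.29292287e-04,
       -1.72905245e-03,  3.06053007e-04,  1.09997516e-03]), 'effort': array([ 8.50542492e-04, -3.79912519e+01,  1.46369739e-01, -2.30585951e+01,
        1.20152967e-02,  1.37296246e-02, -1.66649704e-05]), 'tcp_pos': array([131.50525792, 533.33783668, 252.22491333]), 'tool_rot': array([-3.13923141e+00,  8.64213101e-05,  2.89987937e+00]), 'ft_force': array([ 0.0387463, -0.1913334,  0.0730441]), 'wrist_torque': array([-0.02908102, -0.02174302,  0.03098212]), 'grip_width': 85.5270026776728}
scene {'vertical_fov': 48.80498983505571, 'cx': 313.9660306206086, 'cy': 238.45884219159223, 'distortion': array([-0.05459827,  0.        ,  0.        ,  0.        ,  0.        ]), 'view': array([[-8.67068309e-01,  4.97914250e-01,  1.65513649e-02,
         5.18931093e+02],
       [ 3.08685126e-01,  5.63028208e-01, -7.66624243e-01,
        -9.64930219e+01],
       [-3.91032020e-01, -6.59606426e-
[... 494 characters left out ...]
    [ 1.86640774e-01,  8.41174735e-01, -5.07533533e-01,
         1.33515017e+03],
       [ 0.00000000e+00,  0.00000000e+00,  0.00000000e+00,
         1.00000000e+00]])}
wrist {'vertical_fov': 61.168017813336846, 'cx': 314.3074805038024, 'cy': 243.45951739414855, 'distortion': array([-0.08748378,  0.        ,  0.        ,  0.        ,  0.        ]), 'view': array([[ 2.39242287e-01,  9.70954788e-01, -3.15074453e-03,
        -5.48322629e+02],
       [ 9.18068884e-01, -2.25152490e-01,  3.26275774e-01,
        -4.27163861e+01],
       [ 3.16089627e-01, -8.09515631e-02, -9.45269375e-01,
         3.82120996e+02],
       [ 0.00000000e+00,  0.00000000e+00,  0.00000000e+00,
         1.00000000e+00]])}
```

View pics/scene0.png

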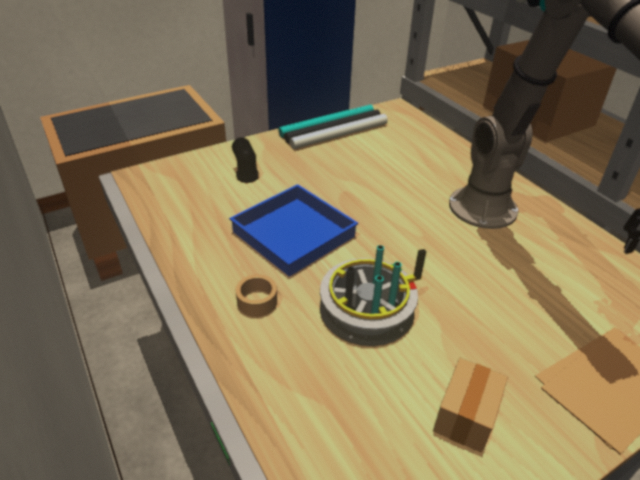

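View pics/side0.png

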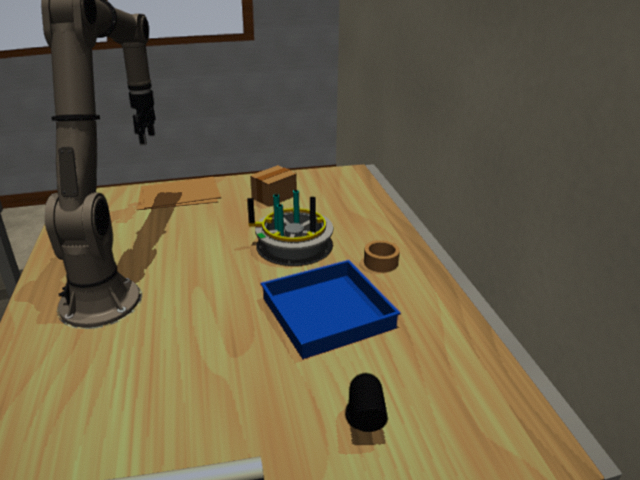

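View pics/wrist0.png

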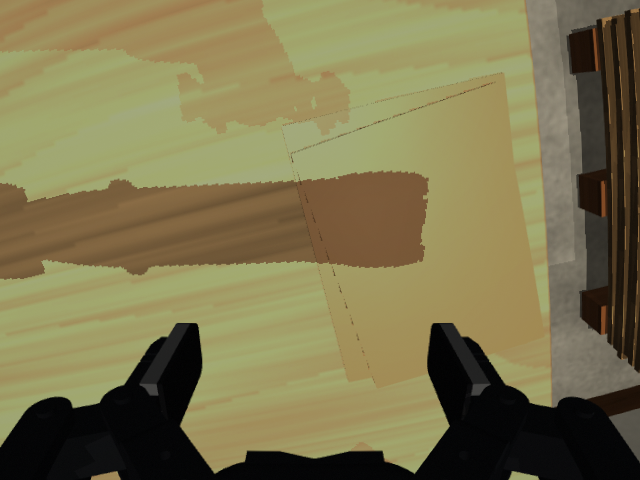

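```bash
cat > h.py <<'E'
from bench import read_state, viewer, bot, finder
import cv2, numpy as np
from scipy.spatial.transform import Rotation as Rn
from scipy.optimize import least_squares
def KD(p):
    f=240/np.tan(np.radians(p['vertical_fov'])/2)
    return np.array([[f,0,p['cx']],[0,f,p['cy']],[0,0,1.]]),np.array(p['distortion'])
def proj(p,X):
    K,D=KD(p);V=p['view'];X=np.atleast_2d(np.array(X,float))
    return cv2.projectPoints(X,cv2.Rodrigues(V[:3,:3].copy())[0],V[:3,3].copy(),K,D)[0].reshape(-1,2)
def rays(p,uv):
    K,D=KD(p);V=p['view'];R=V[:3,:3]
    n=cv2.undistortPoints(np.array(uv,float).reshape(-1,1,2),K,D).reshape(-1,2)
    d=np.c_[n,np.ones(len(n))]@R; o=-R.T@V[:3,3]
    return o,d
def onz(p,uv,z):
    o,d=rays(p,uv); return o+d*((z-o[2])/d[:,2])[:,None]
def tri(ps,uvs):
    A=np.zeros((3,3));b=np.zeros(3)
    for p,uv in zip(ps,uvs):
        o,d=rays(p,[uv]);d=d[0]/np.linalg.norm(d[0]);M=np.eye(3)-np.outer(d,d);A+=M;b+=M@o
    X=np.linalg.solve(A,b);return X,[np.linalg.norm(proj(p,X)[0]-uv) for p,uv in zip(ps,uvs)]
def snap(n,fn,crop=None,k=1):
    p=viewer.camera_params(n);im=viewer.camera(n)[:,:,::-1].copy()
    o=im if crop is None else cv2.resize(im[crop[1]:crop[3],crop[0]:crop[2]],None,fx=k,fy=k,interpolation=cv2.INTER_CUBIC)
    cv2.imwrite('pics/'+fn,o); return p,im
E
python3 - <<'E'
from h import *
P={};
for n in ["scene","side"]:
    crop=dict(scene=(300,225,450,345),side=(230,170,350,270))[n]
    p,im=snap(n,n+'1.png',crop,5); P[n]=p
    hsv=cv2.cvtColor(im,cv2.COLOR_BGR2HSV)
    m=cv2.inRange(hsv,(22,170,90),(34,255,255)); m[:crop[1]]=0;m[crop[3]:]=0;m[:,:crop[0]]=0;m[:,crop[2]:]=0
    uv=np.argwhere(m>0)[:,::-1]
    X=onz(p,uv,80)[:,:2]
    r=least_squares(lambda c:np.hypot(*(X-c[:2]).T)-c[2],[*X.mean(0),90],loss='soft_l1',f_scale=5)
    print(n,len(uv),r.x)
    for t in ["tote","tape","carton","elbow","holder","collar_handle","teal1_mid","grey1_mid"]:
        f=finder.find_in(t,n); print(t,[(np.round(a['centre']).tolist(),round(a['p'],2)) for a in f[:6]])
E
```

```text
scene 599 [551.65949953 177.59781079  89.017238  ]
tote [([293.0, 227.0], 0.87), ([472.0, 407.0], 0.57)]
tape [([253.0, 300.0], 0.97), ([349.0, 287.0], 0.18)]
carton [([471.0, 408.0], 0.74)]
elbow [([246.0, 160.0], 0.71)]
holder [([363.0, 303.0], 0.78), ([394.0, 286.0], 0.72), ([379.0, 309.0], 0.42)]
collar_handle [([384.0, 269.0], 0.64), ([247.0, 161.0], 0.46)]
teal1_mid [([255.0, 289.0], 0.59)]
grey1_mid [([352.0, 289.0], 0.78), ([384.0, 267.0], 0.71)]
side 394 [547.93142357 166.25093967  89.5419966 ]
tote [([331.0, 310.0], 0.92)]
tape [([381.0, 258.0], 0.72)]
carton [([272.0, 186.0], 0.67), ([296.0, 204.0], 0.56)]
elbow [([367.0, 406.0], 0.9), ([329.0, 308.0], 0.63), ([313.0, 215.0], 0.54)]
holder [([292.0, 240.0], 0.93)]
collar_handle [([278.0, 231.0], 0.69), ([368.0, 408.0], 0.21)]
teal1_mid [([368.0, 407.0], 0.5), ([298.0, 205.0], 0.36)]
grey1_mid [([311.0, 213.0], 0.57)]
```

View pics/scene1.png

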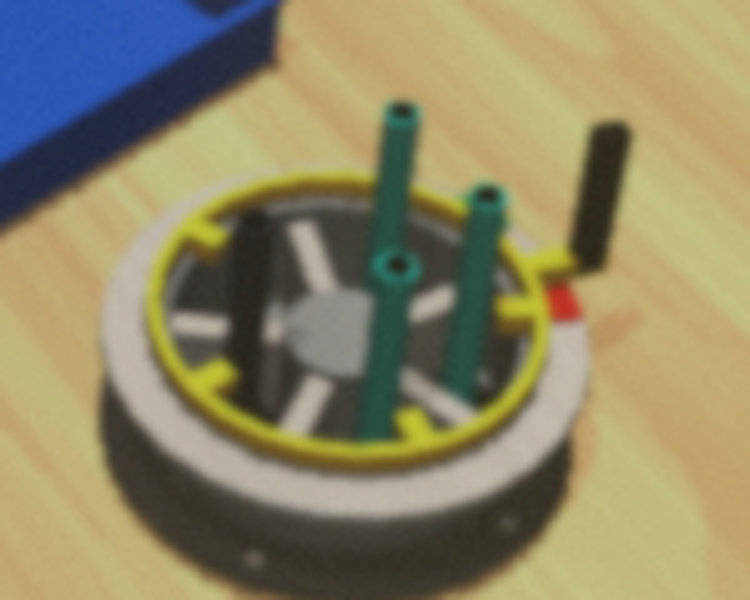

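View pics/side1.png

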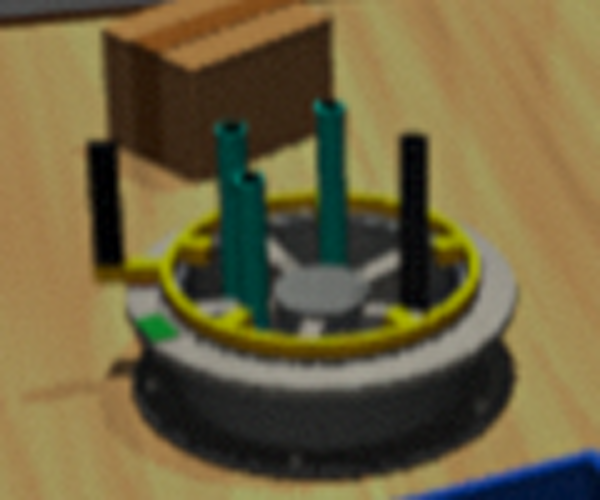

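```bash
python3 - <<'E'
from h import *
ps=viewer.camera_params('scene');pd=viewer.camera_params('side')
sc=lambda x,y:np.array([300+x/5-.4,225+y/5-.4]); sd=lambda x,y:np.array([230+x/5-.4,170+y/5-.4])
S=dict(a=(401,110),b=(487,195),c=(397,264),g=(257,212),h=(613,127)); D=dict(p=(232,128),q=(250,177),r=(329,105),g=(414,137),h=(103,145))
for k,z in [('a',156),('b',156),('c',156),('g',156),('h',158)]:print(k,onz(ps,[sc(*S[k])],z).round(1))
for k,z in [('p',156),('q',156),('r',156),('g',156),('h',158)]:print(k,onz(pd,[sd(*D[k])],z).round(1))
for a,b in 'aq bp cr gg hh'.split() if 0 else [tuple(x) for x in 'aq bp cr gg hh'.split()]:
    X,e=tri([ps,pd],[sc(*S[a]),sd(*D[b])]);print(a,b,X.round(1),np.round(e,2))
def fit(z,tt):
  for n,p,pts in []: pass
# tote
for n,p,c in [('scene',ps,None),('side',pd,None)]:
    im=viewer.camera(n)[:,:,::-1]
    hsv=cv2.cvtColor(im,cv2.COLOR_BGR2HSV);m=cv2.inRange(hsv,(105,150,40),(125,255,255)); 
    m[:180 if n=='scene' else 250]=0
    cs=max(cv2.findContours(m,0,2)[0],key=cv2.contourArea)
    cs=cv2.convexHull(cs);print(n,cv2.approxPolyDP(cs,4,True).reshape(-1,2).tolist())
    q=cv2.approxPolyDP(cs,4,True).reshape(-1,2); print(onz(p,q,50).round(0).tolist())
for t,n,uv,z in [('tape','scene',(256,281),48),('tape','side',(382,248),48),('carton','scene',(471,408),45),('carton','side',(272,186),45),('elbow','scene',(246,160),55),('elbow','side',(367,406),55)]:
    print(t,onz(ps if n=='scene' else pd,[uv],z).round(0))
E
```

```text
a [[505.4 140.4 156. ]]
b [[505.3 207.  156. ]]
c [[566.6 223.8 156. ]]
g [[602.1 166.4 156. ]]
h [[427.5 199.5 158. ]]
p [[505.4 204.1 156. ]]
q [[505.6 139.2 156. ]]
r [[566.4 222.7 156. ]]
g [[606.5 169.5 156. ]]
h [[429.  193.9 158. ]]
a q [505.5 140.1 155.7] [0.12 0.1 ]
b p [505.3 206.4 155.2] [0.23 0.18]
c r [566.5 223.6 155.7] [0.05 0.04]
g g [604.6 167.6 157.6] [0.65 0.5 ]
h h [428.1 198.5 156.6] [0.64 0.51]
scene [[355, 222], [288, 264], [231, 218], [298, 186]]
[[425.0, -75.0, 50.0], [668.0, -12.0, 50.0], [720.0, -257.0, 50.0], [480.0, -306.0, 50.0]]
side [[349, 261], [399, 312], [395, 327], [303, 357], [261, 283]]
[[665.0, -24.0, 50.0], [721.0, -263.0, 50.0], [693.0, -312.0, 50.0], [470.0, -362.0, 50.0], [420.0, -76.0, 50.0]]
tape [[764.   2.  48.]]
tape [[776.  24.  48.]]
carton [[545. 527.  45.]]
carton [[535. 510.  45.]]
elbow [[ 560. -510.   55.]]
elbow [[ 561. -524.   55.]]
```

```bash
cat >> h.py <<'E'
def plan(target, tilt=0, yaw=None, head=0, n=None, step=.045, rstep=.14):
    """target TCP mm; tool z leaning 'tilt' from down toward heading 'head'(rad); tool x (projected) given"""
    s=read_state(); R0=Rn.from_euler('xyz',s['tool_rot']); p0=np.array(s['tcp_pos'])
    if yaw is None: R1=R0
    else: R1=yaw
    d=(R0.inv()*R1).as_rotvec(); D=np.array(target)-p0
    k=max(1,int(np.ceil(max(np.linalg.norm(D)/1000/step,np.linalg.norm(d)/rstep)))) if n is None else n
    rows=[];R=R0
    for i in range(k):
        t=R.inv().apply(D/k)/1000
        rows.append(dict(zip(['dx','dy','dz','rx','ry','rz'],np.round(np.r_[t,d/k],4)+0.0)))
        R=R*Rn.from_rotvec(d/k)
    print('at',p0.round(1),'rot',s['tool_rot'].round(3),'t',round(s['t'],1),'D',D.round(1),'rot',d.round(3))
    for r in rows: print({a:float(b) for a,b in r.items()})
def Rt(yawx,tilt=0):
    """tool down w/ tool x along yawx; then tilt so that tool z leans toward +tool-x by tilt"""
    return Rn.from_euler('z',yawx)*Rn.from_euler('x',np.pi)*Rn.from_euler('y',tilt)
E
python3 - <<'E'
from h import *
print(Rt(0,.5).apply([0,0,1]))
T=np.array([[505.5,140.1],[505.3,206.4],[566.5,223.6],[604.6,167.6]]);H=np.array([428.1,198.5])
def res(v,full=0):
    c=v[:2];r=[]
    for t in T:
        d=t-c;a=np.arctan2(d[1],d[0])-v[2];a=(a+np.radians(36))%np.radians(72)-np.radians(36)
        r+=[np.hypot(*d)-56,a*56]
    d=H-c;a=np.arctan2(d[1],d[0])
    base=np.array([v[2]+np.radians(162+72*k) for k in range(5)]);e=(a-base+np.pi)%(2*np.pi)-np.pi
    r+=[np.hypot(*d)-125,e[np.argmin(abs(e))]*125]
    return np.array(r)
best=min((least_squares(res,[550,175,a]) for a in np.linspace(0,1.25,8)),key=lambda r:r.cost)
print(best.x,best.fun.round(1))
E
```

```text
[ 4.79425539e-01 -1.07472868e-16 -8.77582562e-01]
[549.82306098 169.70207439   1.28814341] [-2.7 -4.   1.7 -5.2  0.4 -1.  -1.2 -3.9  0.1  6.3]
```

```bash
python3 - <<'E'
from h import *
plan([428,198,240],yaw=Rt(2.91))
E
```

```text
at [131.6 534.  253.3] rot [-3.142 -0.     2.9  ] t 1.1 D [ 296.4 -336.   -13.3] rot [-0.   -0.   -0.01]
{'dx': -0.0368, 'dy': -0.0255, 'dz': 0.0013, 'rx': 0.0, 'ry': 0.0, 'rz': -0.001}
{'dx': -0.0368, 'dy': -0.0256, 'dz': 0.0013, 'rx': 0.0, 'ry': 0.0, 'rz': -0.001}
{'dx': -0.0368, 'dy': -0.0256, 'dz': 0.0013, 'rx': 0.0, 'ry': 0.0, 'rz': -0.001}
{'dx': -0.0367, 'dy': -0.0256, 'dz': 0.0013, 'rx': 0.0, 'ry': 0.0, 'rz': -0.001}
{'dx': -0.0367, 'dy': -0.0257, 'dz': 0.0013, 'rx': 0.0, 'ry': 0.0, 'rz': -0.001}
{'dx': -0.0367, 'dy': -0.0257, 'dz': 0.0013, 'rx': 0.0, 'ry': 0.0, 'rz': -0.001}
{'dx': -0.0367, 'dy': -0.0258, 'dz': 0.0013, 'rx': 0.0, 'ry': 0.0, 'rz': -0.001}
{'dx': -0.0366, 'dy': -0.0258, 'dz': 0.0013, 'rx': 0.0, 'ry': 0.0, 'rz': -0.001}
{'dx': -0.0366, 'dy': -0.0258, 'dz': 0.0013, 'rx': 0.0, 'ry': 0.0, 'rz': -0.001}
{'dx': -0.0366, 'dy': -0.0259, 'dz': 0.0013, 'rx': 0.0, 'ry': 0.0, 'rz': -0.001}
```

arm_command:
  plan:
    - {"dx": -0.037,"dy": -0.026,"dz": 0.001,"grip": 0.085}
    - {"dx": -0.037,"dy": -0.026,"dz": 0.001}
    - {"dx": -0.037,"dy": -0.026,"dz": 0.001}
    - {"dx": -0.037,"dy": -0.026,"dz": 0.001}
    - {"dx": -0.037,"dy": -0.026,"dz": 0.001}

```text
invalid input
```

arm_command:
  plan:
    - {"dx": -0.037,"dy": -0.026,"dz": 0.001}
    - {"dx": -0.037,"dy": -0.026,"dz": 0.001}
    - {"dx": -0.037,"dy": -0.026,"dz": 0.001}
    - {"dx": -0.037,"dy": -0.026,"dz": 0.001}
    - {"dx": -0.037,"dy": -0.026,"dz": 0.001}

```text
invalid input
```

```bash
python3 - <<'E'
from h import *
print(read_state()['q'])
plan([428,198,240],yaw=Rt(2.91))
p,im=snap('wrist','w1.png')
print(proj(p,[[428,198,158],[550,171,80]]))
for t in ['collar_handle','teal1_mid','grey1_mid','holder']: print(t,[(np.round(a['centre']).tolist(),round(a['p'],2)) for a in finder.find_in(t,'wrist')])
E
```

```text
[-1.37069097  0.31092055  0.01397213  1.51154084 -0.00441809  1.31922515
 -0.02718296]
at [131.6 534.  253.3] rot [-3.142 -0.     2.9  ] t 1.1 D [ 296.4 -336.   -13.3] rot [-0.   -0.   -0.01]
{'dx': -0.0368, 'dy': -0.0255, 'dz': 0.0013, 'rx': 0.0, 'ry': 0.0, 'rz': -0.001}
{'dx': -0.0368, 'dy': -0.0256, 'dz': 0.0013, 'rx': 0.0, 'ry': 0.0, 'rz': -0.001}
{'dx': -0.0368, 'dy': -0.0256, 'dz': 0.0013, 'rx': 0.0, 'ry': 0.0, 'rz': -0.001}
{'dx': -0.0367, 'dy': -0.0256, 'dz': 0.0013, 'rx': 0.0, 'ry': 0.0, 'rz': -0.001}
{'dx': -0.0367, 'dy': -0.0257, 'dz': 0.0013, 'rx': 0.0, 'ry': 0.0, 'rz': -0.001}
{'dx': -0.0367, 'dy': -0.0257, 'dz': 0.0013, 'rx': 0.0, 'ry': 0.0, 'rz': -0.001}
{'dx': -0.0367, 'dy': -0.0258, 'dz': 0.0013, 'rx': 0.0, 'ry': 0.0, 'rz': -0.001}
{'dx': -0.0366, 'dy': -0.0258, 'dz': 0.0013, 'rx': 0.0, 'ry': 0.0, 'rz': -0.001}
{'dx': -0.0366, 'dy': -0.0258, 'dz': 0.0013, 'rx': 0.0, 'ry': 0.0, 'rz': -0.001}
{'dx': -0.0366, 'dy': -0.0259, 'dz': 0.0013, 'rx': 0.0, 'ry': 0.0, 'rz': -0.001}
[[ 60.41316714 599.17196277]
 [118.63654897 592.93297705]]
collar_handle []
teal1_mid []
grey1_mid []
holder []
```

View pics/w1.png

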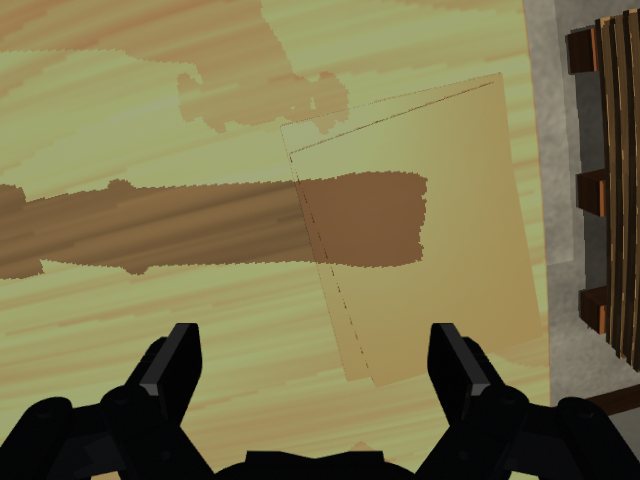

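The call needs every field in a row, it seems; the picture is unchanged (the arm did not move).

arm_command:
  plan:
    - {"dx": -0.037,"dy": -0.026,"dz": 0.001,"rx": 0,"ry": 0,"rz": 0,"grip": 0.085}
    - {"dx": -0.037,"dy": -0.026,"dz": 0.001,"rx": 0,"ry": 0,"rz": 0,"grip": 0.085}
    - {"dx": -0.037,"dy": -0.026,"dz": 0.001,"rx": 0,"ry": 0,"rz": 0,"grip": 0.085}
    - {"dx": -0.037,"dy": -0.026,"dz": 0.001,"rx": 0,"ry": 0,"rz": 0,"grip": 0.085}
    - {"dx": -0.037,"dy": -0.026,"dz": 0.001,"rx": 0,"ry": 0,"rz": 0,"grip": 0.085}

```text
t: 1.9
tcp_pos: [278.3, 365.8, 246.9]
tool_rot: [3.137, -0.004, 2.919]
ft_force: [2.7, 0.4, -0.4]
grip_width: 85.0
```

```bash
python3 - <<'E'
from h import *
plan([428,198,240],yaw=Rt(2.91))
E
```

```text
at [278.3 365.8 246.9] rot [ 3.137 -0.004  2.919] t 1.9 D [ 149.7 -167.8   -6.9] rot [ 0.005 -0.004  0.009]
{'dx': -0.0366, 'dy': -0.0261, 'dz': 0.0011, 'rx': 0.0009, 'ry': -0.0009, 'rz': 0.0018}
{'dx': -0.0367, 'dy': -0.0261, 'dz': 0.0012, 'rx': 0.0009, 'ry': -0.0009, 'rz': 0.0018}
{'dx': -0.0367, 'dy': -0.026, 'dz': 0.0012, 'rx': 0.0009, 'ry': -0.0009, 'rz': 0.0018}
{'dx': -0.0367, 'dy': -0.0259, 'dz': 0.0013, 'rx': 0.0009, 'ry': -0.0009, 'rz': 0.0018}
{'dx': -0.0368, 'dy': -0.0259, 'dz': 0.0013, 'rx': 0.0009, 'ry': -0.0009, 'rz': 0.0018}
```

arm_command:
  plan:
    - {"dx": -0.037,"dy": -0.026,"dz": 0.001,"rx": 0.001,"ry": -0.001,"rz": 0.002,"grip": 0.085}
    - {"dx": -0.037,"dy": -0.026,"dz": 0.001,"rx": 0.001,"ry": -0.001,"rz": 0.002,"grip": 0.085}
    - {"dx": -0.037,"dy": -0.026,"dz": 0.001,"rx": 0.001,"ry": -0.001,"rz": 0.002,"grip": 0.085}
    - {"dx": -0.037,"dy": -0.026,"dz": 0.001,"rx": 0.001,"ry": -0.001,"rz": 0.002,"grip": 0.085}
    - {"dx": -0.037,"dy": -0.026,"dz": 0.001,"rx": 0.001,"ry": -0.001,"rz": 0.002,"grip": 0.085}

```text
t: 2.4
tcp_pos: [434.6, 190.2, 242.5]
tool_rot: [3.137, 0.003, 2.91]
ft_force: [0.9, 0.1, -0.1]
grip_width: 84.8
```

```bash
python3 - <<'E'
from h import *
print(read_state()['q'].round(3))
plan([428,198,240],yaw=Rt(2.91))
p,im=snap('wrist','w2.png')
print(proj(p,[[428,198,158],[550,171,80],[505,140,156],[505,206,156]]).round())
for t in ['collar_handle','teal1_mid','grey1_mid','holder']: print(t,[(np.round(a['centre']).tolist(),round(a['p'],2)) for a in finder.find_in(t,'wrist')])
E
```

```text
[-0.759  0.16   0.358  1.741 -0.061  1.245  0.953]
at [434.6 190.2 242.5] rot [3.137e+00 3.000e-03 2.910e+00] t 2.4 D [-6.6  7.8 -2.5] rot [ 0.005  0.003 -0.   ]
{'dx': 0.0083, 'dy': 0.006, 'dz': 0.0025, 'rx': 0.0047, 'ry': 0.0032, 'rz': 0.0}
[[326. 252.]
 [323. 361.]
 [262. 384.]
 [366. 363.]]
collar_handle [([346.0, 287.0], 0.91)]
teal1_mid [([349.0, 284.0], 0.38)]
grey1_mid [([334.0, 412.0], 0.84)]
holder [([316.0, 314.0], 0.66)]
```

View pics/w2.png

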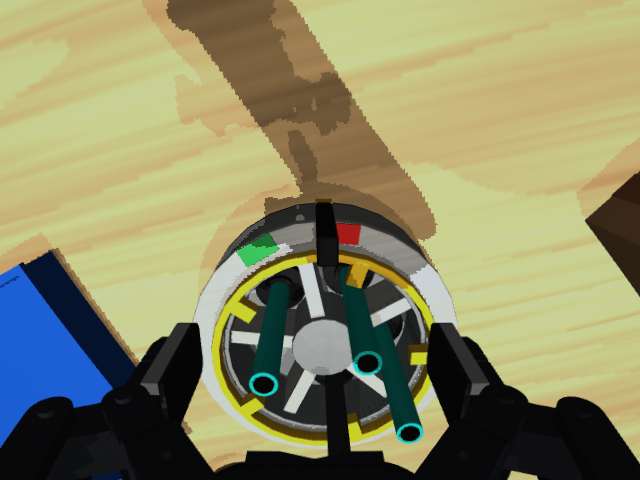

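arm_command:
  plan:
    - {"dx": 0.008,"dy": 0.006,"dz": 0.003,"rx": 0.004,"ry": 0.003,"rz": 0,"grip": 0.045}
    - {"dx": 0,"dy": 0,"dz": 0.025,"rx": 0,"ry": 0,"rz": 0,"grip": 0.045}
    - {"dx": 0,"dy": 0,"dz": 0.025,"rx": 0,"ry": 0,"rz": 0,"grip": 0.045}
    - {"dx": 0,"dy": 0,"dz": 0.025,"rx": 0,"ry": 0,"rz": 0,"grip": 0.045}
    - {"dx": 0,"dy": 0,"dz": 0.02,"rx": 0,"ry": 0,"rz": 0,"grip": 0.045}

```text
t: 3.15
tcp_pos: [421.7, 214.0, 143.9]
tool_rot: [3.131, 0.0, 2.93]
ft_force: [-0.0, 0.7, 0.4]
grip_width: 44.7
```

```bash
python3 - <<'E'
from h import *
plan([428,198,141],yaw=Rt(2.91))
p,im=snap('wrist','w3.png')
E
```

```text
at [421.7 214.  143.9] rot [3.131 0.    2.93 ] t 3.1 D [  6.3 -16.   -2.9] rot [0.01 0.   0.02]
{'dx': -0.0095, 'dy': -0.0144, 'dz': 0.0028, 'rx': 0.0105, 'ry': 0.0, 'rz': 0.0203}
```

View pics/w3.png

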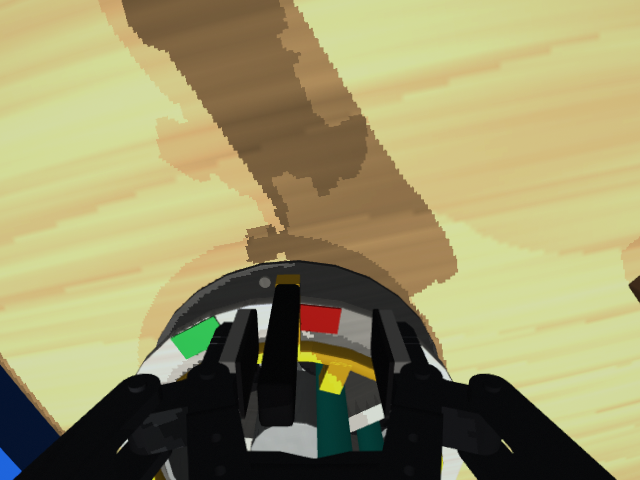

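arm_command:
  plan:
    - {"dx": -0.009,"dy": -0.014,"dz": 0.003,"rx": 0.01,"ry": 0,"rz": 0.02,"grip": 0.045}
    - {"dx": 0,"dy": 0,"dz": 0,"rx": 0,"ry": 0,"rz": 0,"grip": 0.022}
    - {"dx": 0,"dy": 0,"dz": 0,"rx": 0,"ry": 0,"rz": 0,"grip": 0.022}
    - {"dx": 0,"dy": 0,"dz": 0,"rx": 0,"ry": 0,"rz": 0,"grip": 0.022}
  grip_force: 20

```text
t: 3.6
tcp_pos: [423.7, 200.6, 138.7]
tool_rot: [-3.138, -0.006, 2.917]
ft_force: [0.0, 0.3, -0.4]
grip_width: 22.2
```

```bash
cat >> h.py <<'E'
C=np.array([550.5,171.])
def arc(a1,r=125,z=141,dyaw=0,n=5,sign=1):
    s=read_state();p=np.array(s['tcp_pos']);d=p[:2]-C;a0=np.degrees(np.arctan2(d[1],d[0]))%360
    print('ang',a0,'r',np.hypot(*d),'z',p[2],'yaw',s['tool_rot'][2],'f',s['ft_force'].round(1))
    R=Rn.from_euler('xyz',s['tool_rot']);q=p
    for k in range(1,n+1):
        a=np.radians(a0+(a1-a0)*k/n);t=np.r_[C+r*np.array([np.cos(a),np.sin(a)]),z]
        R1=Rt(a); dr=(R.inv()*R1).as_rotvec(); 
        print(np.round(R.inv().apply(t-q)/1000,4),dr.round(3)); R=R1;q=t
E
python3 - <<'E'
from h import *
p,im=snap('wrist','w4.png')
arc(203,n=10)
E
```

```text
ang 166.71285009736985 r 130.14781977507968 z 138.89541680660136 yaw 2.9170065779904597 f [ 0.1  0.3 -0.1]
[-0.0053 -0.008  -0.0021] [-0.003 -0.005 -0.056]
[-0.0003 -0.0079 -0.    ] [ 0.     0.    -0.063]
[-0.0003 -0.0079 -0.    ] [ 0.     0.    -0.063]
[-0.0003 -0.0079 -0.    ] [ 0.     0.    -0.063]
[-0.0003 -0.0079 -0.    ] [ 0.     0.    -0.063]
[-0.0003 -0.0079 -0.    ] [ 0.     0.    -0.063]
[-0.0003 -0.0079 -0.    ] [ 0.     0.    -0.063]
[-0.0003 -0.0079 -0.    ] [-0.     0.    -0.063]
[-0.0003 -0.0079 -0.    ] [ 0.     0.    -0.063]
[-0.0003 -0.0079 -0.    ] [ 0.     0.    -0.063]
```

View pics/w4.png

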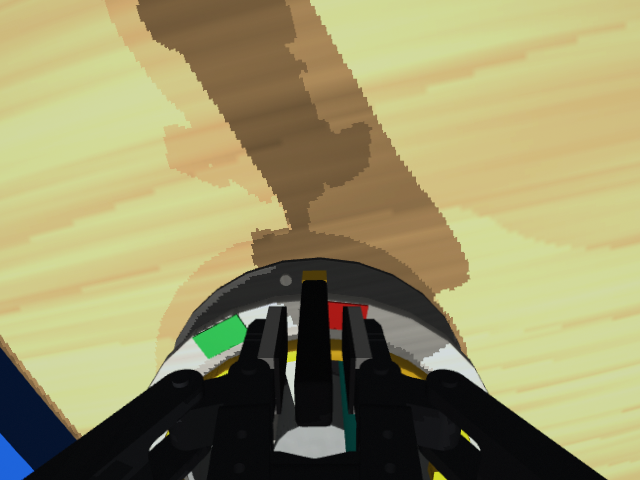

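arm_command:
  plan:
    - {"dx": -0.004,"dy": -0.008,"dz": -0.002,"rx": 0,"ry": -0.005,"rz": -0.06,"grip": 0.022}
    - {"dx": 0,"dy": -0.008,"dz": 0,"rx": 0,"ry": 0,"rz": -0.063,"grip": 0.022}
    - {"dx": 0,"dy": -0.008,"dz": 0,"rx": 0,"ry": 0,"rz": -0.063,"grip": 0.022}
    - {"dx": 0,"dy": -0.008,"dz": 0,"rx": 0,"ry": 0,"rz": -0.063,"grip": 0.022}
    - {"dx": 0,"dy": -0.008,"dz": 0,"rx": 0,"ry": 0,"rz": -0.063,"grip": 0.022}

```text
t: 4.15
tcp_pos: [425.9, 164.9, 144.6]
tool_rot: [3.136, 0.007, -3.037]
ft_force: [0.3, 1.3, -0.9]
grip_width: 22.2
```

```bash
python3 - <<'E'
from h import *
arc(203,n=5)
E
```

```text
ang 182.79637926323133 r 124.79327645871838 z 144.620457329033 yaw -3.037429331886184 f [ 0.3  1.3 -0.9]
[ 0.0004 -0.0088  0.0036] [ 0.006  0.007 -0.015]
[-0.0003 -0.0088 -0.    ] [ 0.     0.    -0.071]
[-0.0003 -0.0088 -0.    ] [ 0.     0.    -0.071]
[-0.0003 -0.0088 -0.    ] [-0.     0.    -0.071]
[-0.0003 -0.0088 -0.    ] [ 0.     0.    -0.071]
```

arm_command:
  plan:
    - {"dx": 0,"dy": -0.009,"dz": 0.003,"rx": 0.005,"ry": 0.005,"rz": -0.015,"grip": 0.022}
    - {"dx": 0,"dy": -0.009,"dz": 0,"rx": 0,"ry": 0,"rz": -0.07,"grip": 0.022}
    - {"dx": 0,"dy": -0.009,"dz": 0,"rx": 0,"ry": 0,"rz": -0.07,"grip": 0.022}
    - {"dx": 0,"dy": -0.008,"dz": 0,"rx": 0,"ry": 0,"rz": -0.07,"grip": 0.022}

```text
t: 4.55
tcp_pos: [432.9, 133.0, 144.4]
tool_rot: [3.137, 0.009, -2.801]
ft_force: [-0.9, 1.2, -0.5]
grip_width: 21.9
```

```bash
python3 - <<'E'
from h import *
arc(206,n=3)
snap('wrist','w5.png');snap('side','s5.png',(230,170,350,270),5)
E
```

```text
ang 197.90699697701467 r 123.57528476583347 z 144.35641645886574 yaw -2.80080339846779 f [-0.9  1.2 -0.5]
[ 0.0015 -0.0059  0.0033] [ 0.005  0.009 -0.019]
[-0.0001 -0.0059 -0.    ] [ 0.     0.    -0.047]
[-0.0001 -0.0059 -0.    ] [ 0.     0.    -0.047]
```

View pics/w5.png

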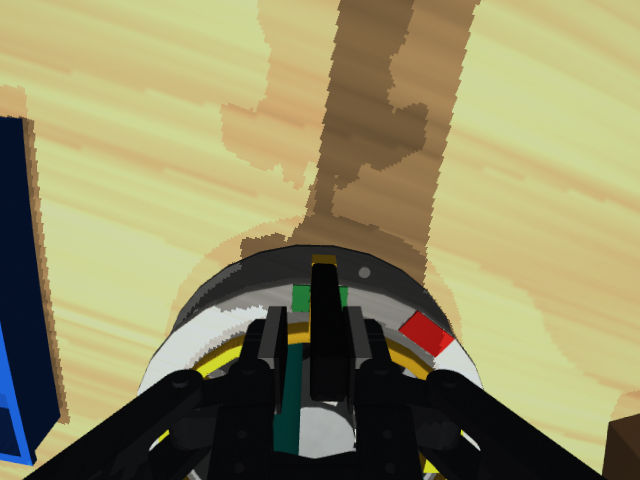

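View pics/s5.png

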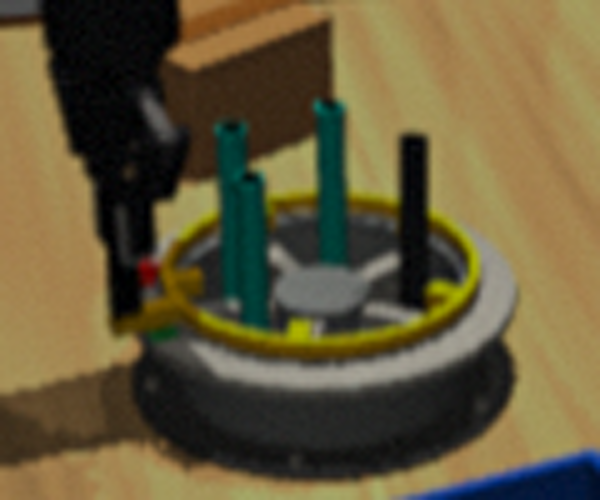

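arm_command:
  plan:
    - {"dx": 0.001,"dy": -0.007,"dz": 0.003,"rx": 0.004,"ry": 0.006,"rz": -0.02,"grip": 0.022}
    - {"dx": 0,"dy": -0.006,"dz": 0,"rx": 0,"ry": 0,"rz": -0.04,"grip": 0.022}
    - {"dx": 0,"dy": -0.004,"dz": 0,"rx": 0,"ry": 0,"rz": -0.03,"grip": 0.022}

```text
t: 4.95
tcp_pos: [433.9, 133.6, 143.2]
tool_rot: [3.118, 0.008, -2.708]
ft_force: [-1.7, 4.9, -2.5]
grip_width: 22.1
```

arm_command:
  plan:
    - {"dx": 0,"dy": -0.004,"dz": 0,"rx": 0,"ry": 0,"rz": 0,"grip": 0.022}
    - {"dx": 0,"dy": 0,"dz": 0,"rx": 0,"ry": 0,"rz": 0,"grip": 0.022}

```text
t: 5.15
tcp_pos: [433.7, 134.7, 143.2]
tool_rot: [3.112, 0.008, -2.706]
ft_force: [-0.2, -0.1, -0.7]
grip_width: 21.7
```

```bash
python3 - <<'E'
from h import *
arc(206,n=3)
snap('wrist','w6.png')
E
```

```text
ang 197.2576436508215 r 122.3441109563716 z 143.20367723903902 yaw -2.706007222363275 f [-0.2 -0.1 -0.7]
[ 0.0033 -0.006   0.002 ] [0.03  0.007 0.084]
[-0.0002 -0.0064 -0.    ] [ 0.     0.    -0.051]
[-0.0002 -0.0064 -0.    ] [-0.     0.    -0.051]
```

View pics/w6.png

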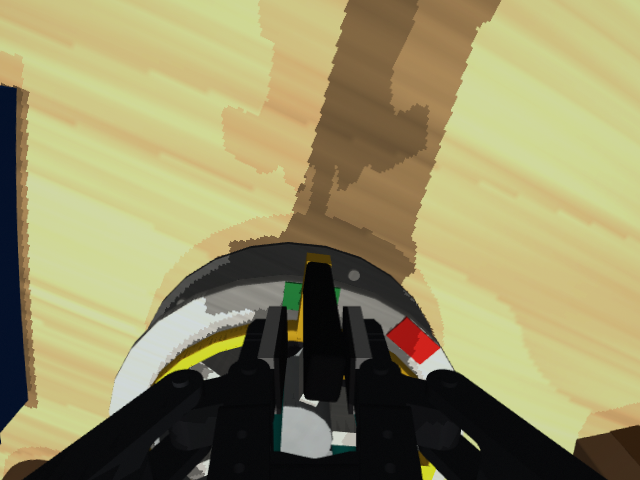

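arm_command:
  plan:
    - {"dx": 0,"dy": -0.012,"dz": 0.001,"rx": 0.02,"ry": 0,"rz": 0,"grip": 0.022}
    - {"dx": 0,"dy": -0.012,"dz": 0,"rx": 0,"ry": 0,"rz": 0,"grip": 0.022}

```text
t: 5.4
tcp_pos: [434.6, 133.3, 143.2]
tool_rot: [3.1, 0.005, -2.697]
ft_force: [-11.5, 21.7, -1.1]
grip_width: 21.8
```

```bash
python3 - <<'E'
from h import *
arc(206,n=3)
E
```

```text
ang 197.99479662644006 r 121.87274398559947 z 143.17507459568398 yaw -2.6973794374180926 f [-11.5  21.7  -1.1]
[ 0.0037 -0.0055  0.0019] [0.042 0.003 0.084]
[-0.0001 -0.0058 -0.    ] [ 0.     0.    -0.047]
[-0.0001 -0.0058 -0.    ] [ 0.     0.    -0.047]
```

arm_command:
  plan:
    - {"dx": 0,"dy": 0.004,"dz": 0,"rx": 0,"ry": 0,"rz": 0,"grip": 0.045}
    - {"dx": 0,"dy": 0,"dz": 0,"rx": 0,"ry": 0,"rz": 0,"grip": 0.045}
    - {"dx": 0,"dy": 0,"dz": -0.045,"rx": -0.04,"ry": 0,"rz": 0,"grip": 0.045}
    - {"dx": 0,"dy": 0,"dz": -0.045,"rx": 0,"ry": 0,"rz": 0,"grip": 0.045}
    - {"dx": 0,"dy": 0,"dz": -0.03,"rx": 0,"ry": 0,"rz": 0,"grip": 0.045}

```text
t: 5.9
tcp_pos: [433.5, 126.6, 262.4]
tool_rot: [3.063, -0.007, -2.7]
ft_force: [0.7, 0.2, 0.5]
grip_width: 45.0
```

```bash
python3 - <<'E'
from h import *
s=read_state();print(s['tcp_pos'],s['tool_rot'],s['q'].round(2))
ps,_=snap('scene','c7.png',(300,225,450,345),5);snap('side','s7.png',(230,170,350,270),5)
p,im=snap('wrist','w7.png')
print(proj(p,[[505.5,140.1,156],[505.3,206.4,156],[566.5,223.6,156],[604.6,167.6,156]]).round())
E
```

```text
[433.47565633 126.57472178 262.40607786] [ 3.0633428  -0.0069441  -2.69977313] [-0.53  0.12  0.3   1.74 -0.11  1.32  1.81]
[[276. 350.]
 [364. 380.]
 [346. 449.]
 [258. 464.]]
```

View pics/c7.png

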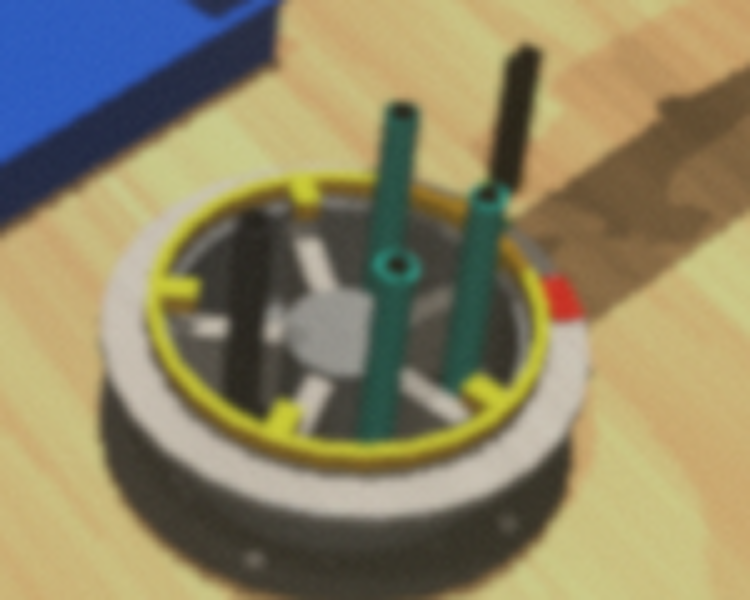

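View pics/w7.png

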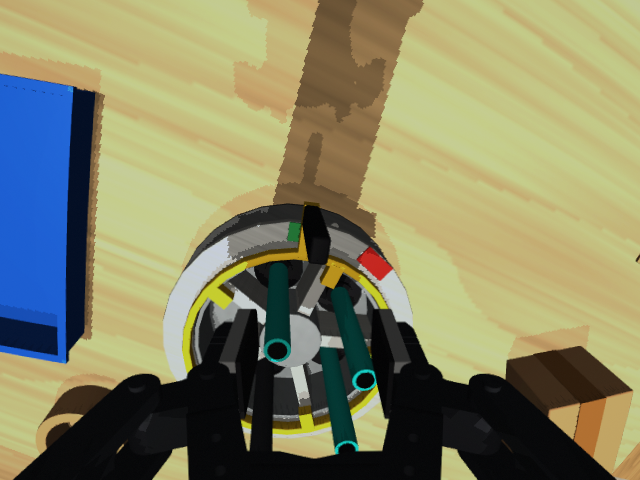

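View pics/s7.png

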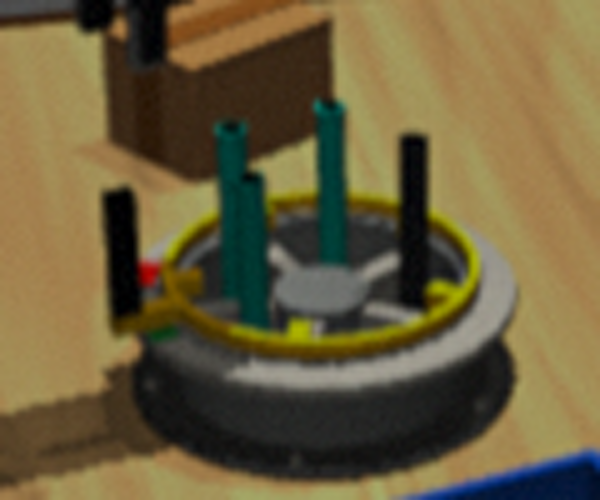

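```bash
python3 - <<'E'
from h import *
ps=viewer.camera_params('scene');pd=viewer.camera_params('side')
X,e=tri([ps,pd],[(405.2,234.8),(253.4,208.2)]);print(X,e)
for H in (X[:2],np.array([428.1,198.5])): d=H-C;print(np.degrees(np.arctan2(d[1],d[0]))%360,np.hypot(*d))
E
```

```text
[429.72254681 135.50999229 157.07256455] [np.float64(0.7611183288340796), np.float64(0.6516736905261675)]
196.37523005030667 125.88381090144823
167.33743963334086 125.45122558189695
```

```bash
python3 - <<'E'
from h import *
for n,img in [('wrist','w7.png'),('scene',None),('side',None)]:
    p=viewer.camera_params(n)
    im=cv2.imread('pics/w7.png') if img else viewer.camera(n)[:,:,::-1]
    hsv=cv2.cvtColor(im,cv2.COLOR_BGR2HSV)
    for nm,ms in [('red',[((0,180,120),(5,255,255)),((175,180,120),(180,255,255))]),('green',[((50,130,60),(72,255,255))])]:
        m=sum(cv2.inRange(hsv,*a) for a in ms); 
        k,l,st,ce=cv2.connectedComponentsWithStats(m.astype(np.uint8))
        for i in range(1,k):
            if st[i,4]>12:
                X=onz(p,[ce[i]],64)[0];d=X[:2]-C
                print(n,nm,ce[i].round(),st[i,4],X.round(),np.degrees(np.arctan2(d[1],d[0]))%360,np.hypot(*d))
E
```

```text
wrist red [374. 263.] 557 [446. 206.  64.] 161.38506446784692 110.3834695405745
wrist green [294. 231.] 210 [448. 131.  64.] 201.1226104133821 109.98582836517727
scene red [412. 284.] 29 [447. 209.  64.] 159.97788245671276 109.72146353442861
```

```bash
python3 - <<'E'
from h import *
pd=viewer.camera_params('side');ps=viewer.camera_params('scene')
for p,uv,z in [(pd,(260.8,235),64),(ps,(412.8,285),64)]:
    X=onz(p,[uv],z)[0];d=X[:2]-C;print(X,np.degrees(np.arctan2(d[1],d[0]))%360,np.hypot(*d))
E
```

```text
[448.23541292 142.35233608  64.        ] 195.64930130329122 106.20138614714334
[447.75617768 211.18004937  64.        ] 158.64101183352824 110.3210287821028
```

```bash
python3 - <<'E'
from h import *
plan([505.5,140.1,200],yaw=Rt(-2.87))
E
```

```text
at [432.  127.5 259.2] rot [ 3.062 -0.011 -2.698] t 6.2 D [ 73.5  12.6 -59.2] rot [ 0.079 -0.017  0.172]
{'dx': -0.0241, 'dy': -0.0083, 'dz': 0.0189, 'rx': 0.0263, 'ry': -0.0058, 'rz': 0.0572}
{'dx': -0.0244, 'dy': -0.0064, 'dz': 0.0192, 'rx': 0.0263, 'ry': -0.0058, 'rz': 0.0572}
{'dx': -0.0246, 'dy': -0.0045, 'dz': 0.0195, 'rx': 0.0263, 'ry': -0.0058, 'rz': 0.0572}
```

arm_command:
  plan:
    - {"dx": -0.024,"dy": -0.008,"dz": 0.019,"rx": 0.026,"ry": -0.006,"rz": 0.057,"grip": 0.045}
    - {"dx": -0.024,"dy": -0.006,"dz": 0.019,"rx": 0.026,"ry": -0.006,"rz": 0.057,"grip": 0.045}
    - {"dx": -0.025,"dy": -0.004,"dz": 0.019,"rx": 0.026,"ry": -0.006,"rz": 0.057,"grip": 0.045}
    - {"dx": 0,"dy": 0,"dz": 0,"rx": 0,"ry": 0,"rz": 0,"grip": 0.045}

```text
t: 6.55
tcp_pos: [504.0, 138.2, 192.8]
tool_rot: [-3.136, -0.008, -2.879]
ft_force: [-1.0, 0.3, -0.1]
grip_width: 44.8
```

```bash
python3 - <<'E'
from h import *
plan([505.5,140.1,200],yaw=Rt(-2.87))
p,im=snap('wrist','w8.png')
print(proj(p,[[505.5,140.1,156],[505.3,206.4,156],[566.5,223.6,156],[604.6,167.6,156]]).round())
E
```

```text
at [504.  138.2 192.8] rot [-3.136 -0.008 -2.879] t 6.5 D [1.5 1.9 7.2] rot [-0.005 -0.008 -0.009]
{'dx': -0.0019, 'dy': 0.0014, 'dz': -0.0073, 'rx': -0.0051, 'ry': -0.0085, 'rz': -0.0089}
[[318. 314.]
 [458. 346.]
 [443. 451.]
 [319. 483.]]
```

View pics/w8.png

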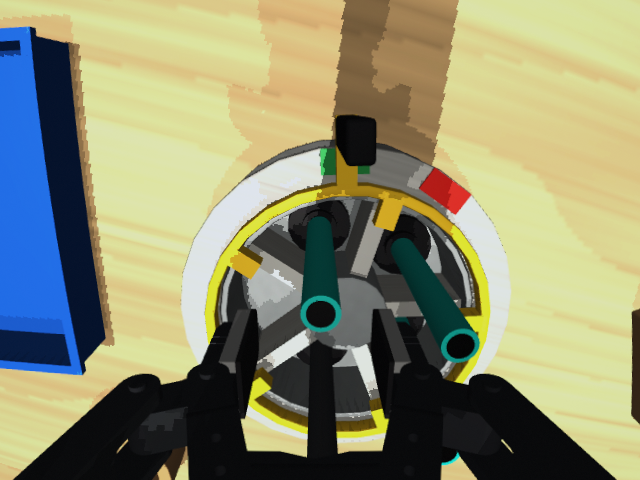

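```bash
python3 - <<'E'
from h import *
p=viewer.camera_params('wrist')
for uv,z in [((390,212),74),((245,262),74),((347,180),74),((345,160),64),((368,235),66),((330,160),64),((445,190),64),((319,230),16)]:
    X=onz(p,[uv],z)[0];d=X[:2]-C;print(uv,X.round(),np.degrees(np.arctan2(d[1],d[0]))%360,np.hypot(*d))
E
```

```text
(390, 212) [469. 175.  74.] 176.84868616387 81.51608643914372
(245, 262) [525.  96.  74.] 250.79828829977023 78.90078358086689
(347, 180) [457. 144.  74.] 195.8772573625678 97.02466846973196
(345, 160) [447. 141.  64.] 196.20177272360613 107.69363499542465
(368, 235) [489. 169.  66.] 182.29696662919693 61.67299290756337
(330, 160) [449. 132.  64.] 201.07691563951124 108.24170513437237
(445, 190) [448. 207.  64.] 160.53951114623027 108.50594176723467
(319, 230) [508. 141.  16.] 215.01686121337536 51.632845966375804
```

arm_command:
  plan:
    - {"dx": -0.002,"dy": 0.001,"dz": 0.02,"rx": -0.005,"ry": -0.008,"rz": -0.009,"grip": 0.045}
    - {"dx": 0,"dy": 0,"dz": 0.02,"rx": 0,"ry": 0,"rz": 0,"grip": 0.045}
    - {"dx": 0,"dy": 0,"dz": 0.018,"rx": 0,"ry": 0,"rz": 0,"grip": 0.045}
    - {"dx": 0,"dy": 0,"dz": 0,"rx": 0,"ry": 0,"rz": 0,"grip": 0.045}

```text
t: 7.0
tcp_pos: [501.4, 136.2, 132.8]
tool_rot: [-3.141, -0.006, -2.869]
ft_force: [-1.6, -0.6, 0.5]
grip_width: 44.9
```

```bash
python3 - <<'E'
from h import *
plan([505.5,140.1,130],yaw=Rt(-2.87))
p,im=snap('wrist','w9.png')
E
```

```text
at [501.4 136.2 132.8] rot [-3.141 -0.006 -2.869] t 7.0 D [ 4.1  3.9 -2.8] rot [-0.001 -0.006  0.001]
{'dx': -0.005, 'dy': 0.0026, 'dz': 0.0028, 'rx': -0.0006, 'ry': -0.0064, 'rz': 0.0008}
```

View pics/w9.png

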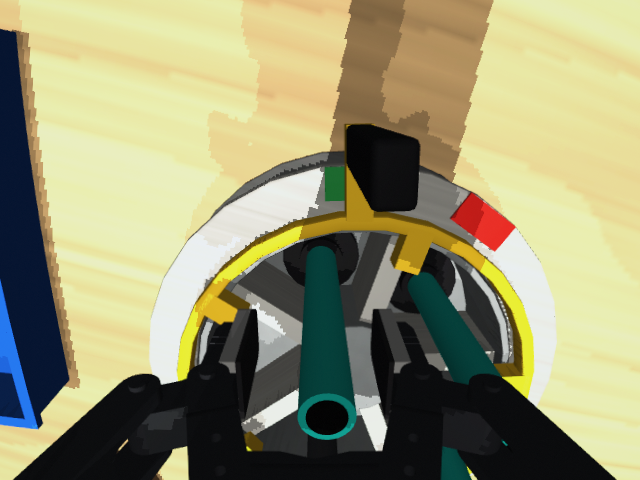

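arm_command:
  plan:
    - {"dx": -0.005,"dy": 0.003,"dz": 0.003,"rx": 0,"ry": -0.006,"rz": 0,"grip": 0.045}
    - {"dx": 0,"dy": 0,"dz": 0,"rx": 0,"ry": 0,"rz": 0,"grip": 0.01}
    - {"dx": 0,"dy": 0,"dz": 0,"rx": 0,"ry": 0,"rz": 0,"grip": 0.01}
    - {"dx": 0,"dy": 0,"dz": 0,"rx": 0,"ry": 0,"rz": 0,"grip": 0.01}
    - {"dx": 0,"dy": 0,"dz": 0,"rx": 0,"ry": 0,"rz": 0,"grip": 0.01}
  grip_force: 60

```text
t: 7.55
tcp_pos: [508.7, 141.2, 135.0]
tool_rot: [3.141, 0.009, -2.869]
ft_force: [-0.5, 0.2, -1.4]
grip_width: 16.5
```

arm_command:
  plan:
    - {"dx": 0,"dy": 0,"dz": -0.015,"rx": 0,"ry": 0,"rz": 0,"grip": 0.01}
    - {"dx": 0,"dy": 0,"dz": -0.02,"rx": 0,"ry": 0,"rz": 0,"grip": 0.01}

```text
t: 7.75
tcp_pos: [505.9, 140.5, 168.0]
tool_rot: [-3.141, 0.002, -2.869]
ft_force: [0.7, 0.3, -0.8]
grip_width: 16.4
```

arm_command:
  plan:
    - {"dx": 0,"dy": 0,"dz": -0.03,"rx": 0,"ry": 0,"rz": 0,"grip": 0.01}
    - {"dx": 0,"dy": 0,"dz": -0.035,"rx": 0,"ry": 0,"rz": 0,"grip": 0.01}
    - {"dx": 0,"dy": 0,"dz": -0.035,"rx": 0,"ry": 0,"rz": 0,"grip": 0.01}
    - {"dx": 0,"dy": 0,"dz": -0.02,"rx": 0,"ry": 0,"rz": 0,"grip": 0.01}

```text
t: 8.15
tcp_pos: [505.1, 140.5, 291.8]
tool_rot: [-3.141, 0.002, -2.869]
ft_force: [0.4, -0.5, -0.6]
grip_width: 16.5
```

```bash
python3 - <<'E'
from h import *
s=read_state();print(s['tcp_pos'],s['q'].round(2),s['ft_force'],s['grip_width'])
snap('scene','c10.png')
p=viewer.camera_params('scene')
print(proj(p,[[665,-24,50],[721,-263,50],[420,-76,50],[480,-306,50]]).round())
E
```

```text
[505.09950036 140.46573949 291.80886966] [-0.56  0.24  0.33  1.52 -0.08  1.39  1.61] [ 0.42904331 -0.48406269 -0.64085092] 16.538239214798214
[[287. 261.]
 [230. 217.]
 [356. 221.]
 [298. 186.]]
```

View pics/c10.png

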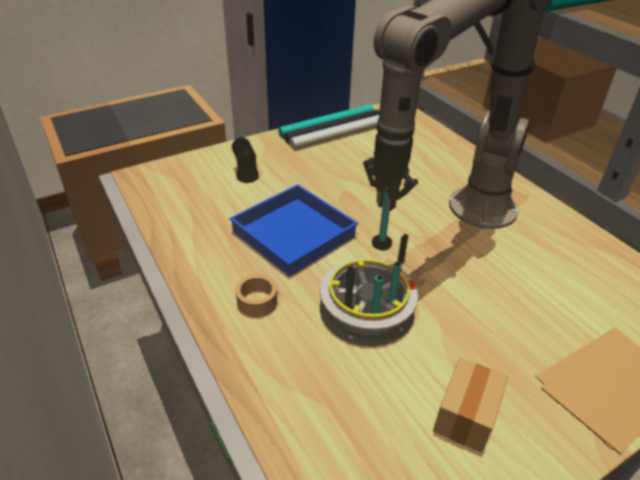

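```bash
python3 - <<'E'
from h import *
plan([542,-231,220],yaw=Rt(np.pi,-1.0),step=.042)
E
```

```text
at [506.6 140.8 294.8] rot [ 3.141  0.007 -2.869] t 8.2 D [  35.4 -371.8  -74.8] rot [ 0.137 -0.987  0.248]
{'dx': 0.0066, 'dy': -0.0368, 'dz': 0.0074, 'rx': 0.0137, 'ry': -0.0987, 'rz': 0.0248}
{'dx': 0.0064, 'dy': -0.0368, 'dz': 0.0073, 'rx': 0.0137, 'ry': -0.0987, 'rz': 0.0248}
{'dx': 0.0062, 'dy': -0.0369, 'dz': 0.0072, 'rx': 0.0137, 'ry': -0.0987, 'rz': 0.0248}
{'dx': 0.006, 'dy': -0.0369, 'dz': 0.0071, 'rx': 0.0137, 'ry': -0.0987, 'rz': 0.0248}
{'dx': 0.0058, 'dy': -0.037, 'dz': 0.007, 'rx': 0.0137, 'ry': -0.0987, 'rz': 0.0248}
{'dx': 0.0056, 'dy': -0.037, 'dz': 0.0069, 'rx': 0.0137, 'ry': -0.0987, 'rz': 0.0248}
{'dx': 0.0053, 'dy': -0.0371, 'dz': 0.0069, 'rx': 0.0137, 'ry': -0.0987, 'rz': 0.0248}
{'dx': 0.0051, 'dy': -0.0371, 'dz': 0.0069, 'rx': 0.0137, 'ry': -0.0987, 'rz': 0.0248}
{'dx': 0.0048, 'dy': -0.0371, 'dz': 0.0069, 'rx': 0.0137, 'ry': -0.0987, 'rz': 0.0248}
{'dx': 0.0046, 'dy': -0.0372, 'dz': 0.007, 'rx': 0.0137, 'ry': -0.0987, 'rz': 0.0248}
```

arm_command:
  plan:
    - {"dx": 0.007,"dy": -0.037,"dz": 0.007,"rx": 0.014,"ry": -0.099,"rz": 0.025,"grip": 0.01}
    - {"dx": 0.006,"dy": -0.037,"dz": 0.007,"rx": 0.014,"ry": -0.099,"rz": 0.025,"grip": 0.01}
    - {"dx": 0.006,"dy": -0.037,"dz": 0.007,"rx": 0.014,"ry": -0.099,"rz": 0.025,"grip": 0.01}
    - {"dx": 0.006,"dy": -0.037,"dz": 0.007,"rx": 0.014,"ry": -0.099,"rz": 0.025,"grip": 0.01}
    - {"dx": 0.006,"dy": -0.037,"dz": 0.007,"rx": 0.014,"ry": -0.099,"rz": 0.025,"grip": 0.01}

```text
t: 8.7
tcp_pos: [530.2, -42.5, 258.8]
tool_rot: [-3.101, 0.531, -2.977]
ft_force: [1.3, 0.4, -1.6]
grip_width: 16.7
```

```bash
python3 - <<'E'
from h import *
s=read_state();print(s['q'].round(2),s['grip_width'])
plan([542,-231,220],yaw=Rt(np.pi,-1.0),step=.042)
E
```

```text
[-0.4  -0.07  0.49  2.04 -0.1   0.64  1.89] 16.70289542920382
at [530.2 -42.5 258.8] rot [-3.101  0.531 -2.977] t 8.7 D [  11.8 -188.5  -38.8] rot [ 0.075 -0.466  0.129]
{'dx': 0.0073, 'dy': -0.0374, 'dz': 0.0063, 'rx': 0.0151, 'ry': -0.0931, 'rz': 0.0259}
{'dx': 0.0069, 'dy': -0.0374, 'dz': 0.0062, 'rx': 0.0151, 'ry': -0.0931, 'rz': 0.0259}
{'dx': 0.0065, 'dy': -0.0375, 'dz': 0.0061, 'rx': 0.0151, 'ry': -0.0931, 'rz': 0.0259}
{'dx': 0.0061, 'dy': -0.0376, 'dz': 0.0061, 'rx': 0.0151, 'ry': -0.0931, 'rz': 0.0259}
{'dx': 0.0057, 'dy': -0.0377, 'dz': 0.0061, 'rx': 0.0151, 'ry': -0.0931, 'rz': 0.0259}
```

arm_command:
  plan:
    - {"dx": 0.007,"dy": -0.037,"dz": 0.006,"rx": 0.015,"ry": -0.093,"rz": 0.026,"grip": 0.01}
    - {"dx": 0.007,"dy": -0.037,"dz": 0.006,"rx": 0.015,"ry": -0.093,"rz": 0.026,"grip": 0.01}
    - {"dx": 0.007,"dy": -0.037,"dz": 0.006,"rx": 0.015,"ry": -0.093,"rz": 0.026,"grip": 0.01}
    - {"dx": 0.006,"dy": -0.038,"dz": 0.006,"rx": 0.015,"ry": -0.093,"rz": 0.026,"grip": 0.01}
    - {"dx": 0.006,"dy": -0.038,"dz": 0.006,"rx": 0.015,"ry": -0.093,"rz": 0.026,"grip": 0.01}

```text
t: 9.2
tcp_pos: [532.7, -151.4, 240.0]
tool_rot: [3.137, 0.833, -3.076]
ft_force: [0.8, 0.3, 1.5]
grip_width: 16.9
```

```bash
python3 - <<'E'
from h import *
s=read_state();print(s['q'].round(2),s['grip_width'])
snap('scene','c11.png');snap('side','s11.png')
plan([542,-231,110],yaw=Rt(np.pi,-1.0),step=.042)
E
```

```text
[-0.76 -0.14  1.2   2.26 -0.97  0.33  2.96] 16.898351207122555
at [ 530.2 -158.   238.6] rot [ 3.13   0.832 -3.096] t 9.3 D [  11.8  -73.  -128.6] rot [ 0.048 -0.169  0.027]
{'dx': 0.0223, 'dy': -0.0186, 'dz': 0.023, 'rx': 0.012, 'ry': -0.0421, 'rz': 0.0067}
{'dx': 0.0232, 'dy': -0.0185, 'dz': 0.0223, 'rx': 0.012, 'ry': -0.0421, 'rz': 0.0067}
{'dx': 0.024, 'dy': -0.0184, 'dz': 0.0215, 'rx': 0.012, 'ry': -0.0421, 'rz': 0.0067}
{'dx': 0.0247, 'dy': -0.0183, 'dz': 0.0207, 'rx': 0.012, 'ry': -0.0421, 'rz': 0.0067}
```

View pics/c11.png

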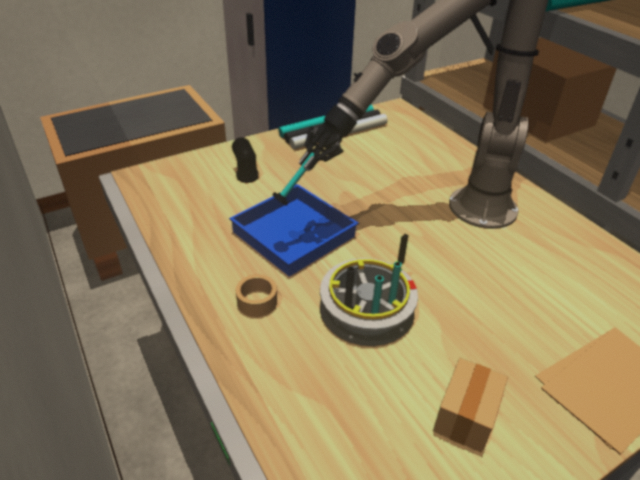

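View pics/s11.png

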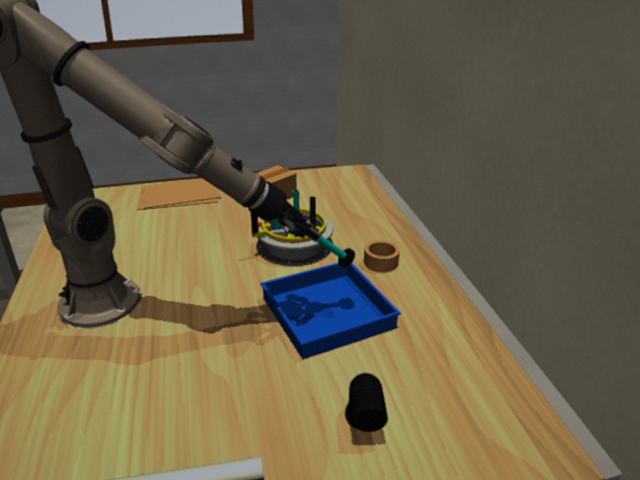

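```bash
python3 - <<'E'
from h import *
plan([520,-217,200],yaw=Rt(np.pi-.2,-.95),step=.03)
E
```

```text
at [ 530.2 -158.   238.6] rot [ 3.13   0.832 -3.096] t 9.3 D [-10.2 -59.  -38.6] rot [ 0.203 -0.119  0.154]
{'dx': 0.0124, 'dy': -0.0196, 'dz': 0.0053, 'rx': 0.0676, 'ry': -0.0396, 'rz': 0.0513}
{'dx': 0.0116, 'dy': -0.0198, 'dz': 0.0061, 'rx': 0.0676, 'ry': -0.0396, 'rz': 0.0513}
{'dx': 0.0109, 'dy': -0.0199, 'dz': 0.007, 'rx': 0.0676, 'ry': -0.0396, 'rz': 0.0513}
```

arm_command:
  plan:
    - {"dx": 0.012,"dy": -0.02,"dz": 0.005,"rx": 0.068,"ry": -0.04,"rz": 0.051,"grip": 0.01}
    - {"dx": 0.012,"dy": -0.02,"dz": 0.006,"rx": 0.068,"ry": -0.04,"rz": 0.051,"grip": 0.01}
    - {"dx": 0.011,"dy": -0.02,"dz": 0.007,"rx": 0.068,"ry": -0.04,"rz": 0.051,"grip": 0.01}
    - {"dx": 0,"dy": 0,"dz": 0,"rx": 0,"ry": 0,"rz": 0,"grip": 0.01}

```text
t: 9.7
tcp_pos: [525.4, -221.2, 238.3]
tool_rot: [3.089, 0.873, 2.935]
ft_force: [-0.8, 0.4, -0.2]
grip_width: 17.0
```

```bash
python3 - <<'E'
from h import *
s=read_state();print(s['q'].round(2),s['grip_width'])
plan([520,-217,110],yaw=Rt(np.pi-.2,-.95),step=.03)
E
```

```text
[-0.79 -0.14  1.29  2.29 -1.18  0.2   3.04] 17.029203026461563
at [ 525.4 -221.2  238.3] rot [3.089 0.873 2.935] t 9.7 D [  -5.4    4.2 -128.3] rot [ 0.047 -0.077 -0.006]
{'dx': 0.0205, 'dy': -0.0002, 'dz': 0.0156, 'rx': 0.0094, 'ry': -0.0153, 'rz': -0.0013}
{'dx': 0.0207, 'dy': -0.0001, 'dz': 0.0152, 'rx': 0.0094, 'ry': -0.0153, 'rz': -0.0013}
{'dx': 0.0209, 'dy': 0.0001, 'dz': 0.0149, 'rx': 0.0094, 'ry': -0.0153, 'rz': -0.0013}
{'dx': 0.0212, 'dy': 0.0003, 'dz': 0.0146, 'rx': 0.0094, 'ry': -0.0153, 'rz': -0.0013}
{'dx': 0.0214, 'dy': 0.0004, 'dz': 0.0143, 'rx': 0.0094, 'ry': -0.0153, 'rz': -0.0013}
```

arm_command:
  plan:
    - {"dx": 0.02,"dy": 0,"dz": 0.016,"rx": 0,"ry": 0,"rz": 0,"grip": 0.01}
    - {"dx": 0.02,"dy": 0,"dz": 0.016,"rx": 0,"ry": 0,"rz": 0,"grip": 0.01}
    - {"dx": 0,"dy": 0,"dz": 0,"rx": 0,"ry": 0,"rz": 0,"grip": 0.01}

```text
t: 10.0
tcp_pos: [512.9, -209.6, 216.5]
tool_rot: [3.088, 0.833, 2.938]
ft_force: [0.3, 0.1, -1.5]
grip_width: 16.4
```

```bash
python3 - <<'E'
from h import *
s=read_state();print(s['q'].round(2),s['grip_width'])
plan([520,-217,115],yaw=Rt(np.pi-.2,-.9),step=.03)
E
```

```text
[-0.79 -0.12  1.29  2.32 -1.19  0.2   3.05] 16.404010157804347
at [ 512.9 -209.6  216.5] rot [3.088 0.833 2.938] t 10.0 D [   7.1   -7.4 -101.5] rot [ 0.05  -0.067 -0.004]
{'dx': 0.0174, 'dy': -0.0024, 'dz': 0.0185, 'rx': 0.0126, 'ry': -0.0166, 'rz': -0.0011}
{'dx': 0.0177, 'dy': -0.0022, 'dz': 0.0183, 'rx': 0.0126, 'ry': -0.0166, 'rz': -0.0011}
{'dx': 0.018, 'dy': -0.0019, 'dz': 0.018, 'rx': 0.0126, 'ry': -0.0166, 'rz': -0.0011}
{'dx': 0.0183, 'dy': -0.0017, 'dz': 0.0177, 'rx': 0.0126, 'ry': -0.0166, 'rz': -0.0011}
```

```bash
python3 - <<'E'
from h import *
plan([540,-200,270],yaw=Rt(2.86,0),step=.03)
E
```

```text
at [ 512.9 -209.6  216.5] rot [3.088 0.833 2.938] t 10.0 D [27.1  9.6 53.5] rot [0.083 0.831 0.095]
{'dx': -0.008, 'dy': 0.0023, 'dz': -0.0024, 'rx': 0.0118, 'ry': 0.1187, 'rz': 0.0136}
{'dx': -0.0076, 'dy': 0.0023, 'dz': -0.0034, 'rx': 0.0118, 'ry': 0.1187, 'rz': 0.0136}
{'dx': -0.0072, 'dy': 0.0024, 'dz': -0.0043, 'rx': 0.0118, 'ry': 0.1187, 'rz': 0.0136}
{'dx': -0.0066, 'dy': 0.0024, 'dz': -0.0051, 'rx': 0.0118, 'ry': 0.1187, 'rz': 0.0136}
{'dx': -0.0059, 'dy': 0.0024, 'dz': -0.0059, 'rx': 0.0118, 'ry': 0.1187, 'rz': 0.0136}
{'dx': -0.0051, 'dy': 0.0024, 'dz': -0.0066, 'rx': 0.0118, 'ry': 0.1187, 'rz': 0.0136}
{'dx': -0.0043, 'dy': 0.0024, 'dz': -0.0072, 'rx': 0.0118, 'ry': 0.1187, 'rz': 0.0136}
```

arm_command:
  plan:
    - {"dx": -0.008,"dy": 0.002,"dz": -0.004,"rx": 0.01,"ry": 0.12,"rz": 0.014,"grip": 0.01}
    - {"dx": -0.008,"dy": 0.002,"dz": -0.004,"rx": 0.01,"ry": 0.12,"rz": 0.014,"grip": 0.01}
    - {"dx": -0.007,"dy": 0.002,"dz": -0.004,"rx": 0.01,"ry": 0.12,"rz": 0.014,"grip": 0.01}
    - {"dx": -0.007,"dy": 0.002,"dz": -0.005,"rx": 0.01,"ry": 0.12,"rz": 0.014,"grip": 0.01}
    - {"dx": -0.006,"dy": 0.002,"dz": -0.006,"rx": 0.01,"ry": 0.12,"rz": 0.014,"grip": 0.01}

```text
t: 10.5
tcp_pos: [527.1, -190.2, 251.3]
tool_rot: [3.068, 0.469, 2.931]
ft_force: [1.0, -0.0, -1.4]
grip_width: 16.7
```

```bash
python3 - <<'E'
from h import *
s=read_state();print(s['q'].round(2),s['grip_width'])
plan([560,-205,260],yaw=Rt(2.86,0.4),step=.03)
E
```

```text
[-0.36  0.06  0.82  1.94 -0.33  0.75  2.02] 16.710400080633768
at [ 527.1 -190.2  251.3] rot [3.068 0.469 2.931] t 10.5 D [ 32.9 -14.8   8.7] rot [0.072 0.866 0.105]
{'dx': -0.005, 'dy': -0.0012, 'dz': 0.0011, 'rx': 0.0102, 'ry': 0.1237, 'rz': 0.015}
{'dx': -0.0052, 'dy': -0.0011, 'dz': 0.0005, 'rx': 0.0102, 'ry': 0.1237, 'rz': 0.015}
{'dx': -0.0052, 'dy': -0.001, 'dz': -0.0002, 'rx': 0.0102, 'ry': 0.1237, 'rz': 0.015}
{'dx': -0.0052, 'dy': -0.0009, 'dz': -0.0008, 'rx': 0.0102, 'ry': 0.1237, 'rz': 0.015}
{'dx': -0.005, 'dy': -0.0009, 'dz': -0.0014, 'rx': 0.0102, 'ry': 0.1237, 'rz': 0.015}
{'dx': -0.0048, 'dy': -0.0008, 'dz': -0.002, 'rx': 0.0102, 'ry': 0.1237, 'rz': 0.015}
{'dx': -0.0046, 'dy': -0.0008, 'dz': -0.0026, 'rx': 0.0102, 'ry': 0.1237, 'rz': 0.015}
```

Joints recover. Now tilt the other way (toward the base).

arm_command:
  plan:
    - {"dx": -0.005,"dy": -0.001,"dz": 0,"rx": 0.01,"ry": 0.125,"rz": 0.015,"grip": 0.01}
    - {"dx": -0.005,"dy": -0.001,"dz": 0,"rx": 0.01,"ry": 0.125,"rz": 0.015,"grip": 0.01}
    - {"dx": -0.005,"dy": -0.001,"dz": 0,"rx": 0.01,"ry": 0.125,"rz": 0.015,"grip": 0.01}
    - {"dx": -0.005,"dy": -0.001,"dz": -0.001,"rx": 0.01,"ry": 0.125,"rz": 0.015,"grip": 0.01}
    - {"dx": -0.005,"dy": -0.001,"dz": -0.001,"rx": 0.01,"ry": 0.125,"rz": 0.015,"grip": 0.01}

```text
t: 11.0
tcp_pos: [551.0, -196.5, 260.6]
tool_rot: [3.114, -0.183, 2.894]
ft_force: [-0.2, -0.8, -0.5]
grip_width: 16.6
```

```bash
python3 - <<'E'
from h import *
s=read_state();print(s['q'].round(2),s['grip_width'])
plan([590,-220,200],yaw=Rt(2.8,0.7),step=.03)
E
```

```text
[-0.13  0.61  0.81  1.23 -0.39  1.65  1.94] 16.588883148481695
at [ 551.  -196.5  260.6] rot [ 3.114 -0.183  2.894] t 11.0 D [ 39.  -23.5 -60.6] rot [-0.013  0.515  0.093]
{'dx': -0.0135, 'dy': -0.0037, 'dz': 0.0128, 'rx': -0.0033, 'ry': 0.1288, 'rz': 0.0232}
{'dx': -0.0151, 'dy': -0.0034, 'dz': 0.011, 'rx': -0.0033, 'ry': 0.1288, 'rz': 0.0232}
{'dx': -0.0164, 'dy': -0.0031, 'dz': 0.0089, 'rx': -0.0033, 'ry': 0.1288, 'rz': 0.0232}
{'dx': -0.0175, 'dy': -0.0027, 'dz': 0.0067, 'rx': -0.0033, 'ry': 0.1288, 'rz': 0.0232}
```

arm_command:
  plan:
    - {"dx": -0.014,"dy": -0.004,"dz": 0.013,"rx": -0.003,"ry": 0.13,"rz": 0.023,"grip": 0.01}
    - {"dx": -0.015,"dy": -0.003,"dz": 0.011,"rx": -0.003,"ry": 0.13,"rz": 0.023,"grip": 0.01}
    - {"dx": -0.016,"dy": -0.003,"dz": 0.009,"rx": -0.003,"ry": 0.13,"rz": 0.023,"grip": 0.01}
    - {"dx": -0.017,"dy": -0.003,"dz": 0.007,"rx": -0.003,"ry": 0.13,"rz": 0.023,"grip": 0.01}

```text
t: 11.4
tcp_pos: [567.0, -205.7, 194.8]
tool_rot: [3.139, -0.568, 2.838]
ft_force: [0.3, -1.1, -1.5]
grip_width: 16.4
```

```bash
python3 - <<'E'
from h import *
s=read_state();print(s['q'].round(2),s['grip_width'])
plan([590,-220,130],yaw=Rt(2.8,0.9),step=.03)
E
```

```text
[ 0.2   0.92  0.31  0.81 -0.18  2.01  1.7 ] 16.382963851413656
at [ 567.  -205.7  194.8] rot [ 3.139 -0.568  2.838] t 11.4 D [ 23.  -14.3 -64.8] rot [-0.023  0.332  0.029]
{'dx': -0.019, 'dy': -0.0023, 'dz': 0.0135, 'rx': -0.0077, 'ry': 0.1106, 'rz': 0.0096}
{'dx': -0.0204, 'dy': -0.0022, 'dz': 0.0113, 'rx': -0.0077, 'ry': 0.1106, 'rz': 0.0096}
{'dx': -0.0215, 'dy': -0.0021, 'dz': 0.009, 'rx': -0.0077, 'ry': 0.1106, 'rz': 0.0096}
```

arm_command:
  plan:
    - {"dx": -0.019,"dy": -0.002,"dz": 0.014,"rx": -0.008,"ry": 0.08,"rz": 0.01,"grip": 0.01}
    - {"dx": -0.02,"dy": -0.002,"dz": 0.013,"rx": -0.008,"ry": 0.08,"rz": 0.01,"grip": 0.01}
    - {"dx": 0,"dy": 0,"dz": 0,"rx": 0,"ry": 0,"rz": 0,"grip": 0.01}

```text
t: 11.7
tcp_pos: [558.2, -202.2, 126.7]
tool_rot: [3.123, -0.699, 2.827]
ft_force: [-0.6, -0.2, -2.0]
grip_width: 16.6
```

```bash
python3 - <<'E'
from h import *
s=read_state();print(s['q'].round(2),s['grip_width'])
R=Rn.from_euler('xyz',s['tool_rot']);print('foot',s['tcp_pos']+R.apply([0,0,129]))
snap('scene','c12.png');snap('side','s12.png')
plan([590,-220,130],yaw=Rt(2.8,0.8),step=.03)
E
```

```text
[ 0.3   1.04  0.06  0.77 -0.05  2.03  1.6 ] 16.55606641843046
foot [ 479.99567279 -174.21341407   27.97213569]
at [ 560.2 -202.9  133.2] rot [ 3.127 -0.689  2.825] t 11.8 D [ 29.8 -17.1  -3.2] rot [-0.002  0.111  0.019]
{'dx': -0.014, 'dy': -0.0033, 'dz': -0.0095, 'rx': -0.0012, 'ry': 0.0556, 'rz': 0.0097}
{'dx': -0.0135, 'dy': -0.0032, 'dz': -0.0103, 'rx': -0.0012, 'ry': 0.0556, 'rz': 0.0097}
```

View pics/c12.png

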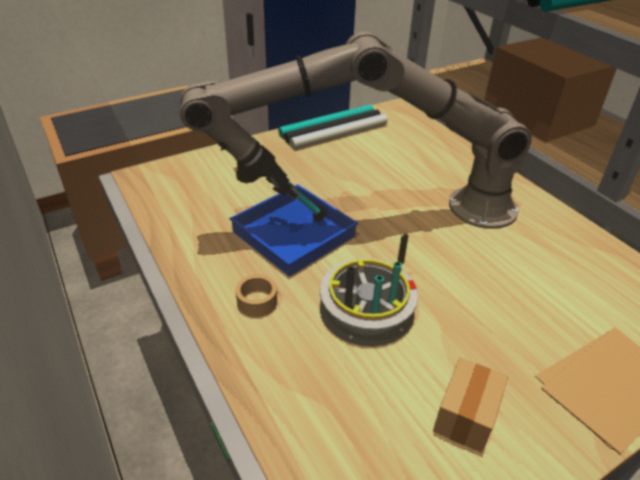

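View pics/s12.png

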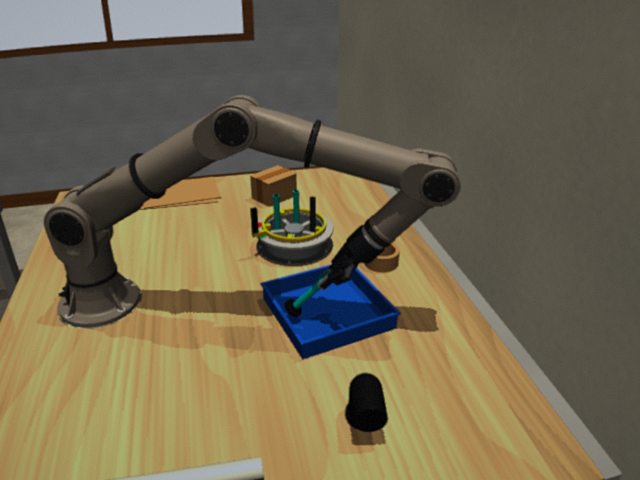

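```bash
python3 - <<'E'
from h import *
plan([572,-227,125],yaw=None,step=.015)
E
```

```text
at [ 560.2 -202.9  133.2] rot [ 3.127 -0.689  2.825] t 11.8 D [ 11.8 -24.1  -8.2] rot [0. 0. 0.]
{'dx': -0.0098, 'dy': -0.0096, 'dz': -0.0029, 'rx': 0.0, 'ry': 0.0, 'rz': 0.0}
{'dx': -0.0098, 'dy': -0.0096, 'dz': -0.0029, 'rx': 0.0, 'ry': 0.0, 'rz': 0.0}
```

arm_command:
  plan:
    - {"dx": -0.01,"dy": -0.01,"dz": -0.003,"rx": 0,"ry": 0,"rz": 0,"grip": 0.01}
    - {"dx": -0.01,"dy": -0.01,"dz": -0.003,"rx": 0,"ry": 0,"rz": 0,"grip": 0.01}
    - {"dx": 0,"dy": 0,"dz": 0,"rx": 0,"ry": 0,"rz": 0,"grip": 0.01}

```text
t: 12.1
tcp_pos: [567.9, -228.6, 126.9]
tool_rot: [3.137, -0.663, 2.821]
ft_force: [0.3, -0.3, -1.2]
grip_width: 16.4
```

```bash
python3 - <<'E'
from h import *
s=read_state();print(s['q'].round(2),s['grip_width'],s['ft_force'])
R=Rn.from_euler('xyz',s['tool_rot']);print('foot',s['tcp_pos']+R.apply([0,0,129]))
plan([570,-227,105],yaw=None,step=.015)
E
```

```text
[ 0.32  1.06  0.1   0.71 -0.05  2.03  1.63] 16.448840189688777 [ 0.34864419 -0.26503301 -1.15911639]
foot [ 492.75030331 -202.94706461   25.24076381]
at [ 567.9 -228.6  126.9] rot [ 3.137 -0.663  2.821] t 12.1 D [  2.1   1.6 -21.9] rot [0. 0. 0.]
{'dx': -0.0073, 'dy': 0.0011, 'dz': 0.0082, 'rx': 0.0, 'ry': 0.0, 'rz': 0.0}
{'dx': -0.0073, 'dy': 0.0011, 'dz': 0.0082, 'rx': 0.0, 'ry': 0.0, 'rz': 0.0}
```

arm_command:
  plan:
    - {"dx": -0.008,"dy": 0.001,"dz": 0.007,"rx": 0,"ry": 0,"rz": 0,"grip": 0.01}
    - {"dx": -0.01,"dy": 0,"dz": 0.005,"rx": 0,"ry": 0,"rz": 0,"grip": 0.01}
    - {"dx": -0.01,"dy": 0,"dz": 0.005,"rx": 0,"ry": 0,"rz": 0,"grip": 0.01}
  grip_force: 20

```text
t: 12.4
tcp_pos: [582.4, -232.8, 108.4]
tool_rot: [3.14, -0.65, 2.818]
ft_force: [7.6, -0.1, 15.7]
grip_width: 16.7
```

```bash
python3 - <<'E'
from h import *
s=read_state();print(s['q'].round(2),s['grip_width'],s['ft_force'])
snap('side','s13.png',(240,200,420,360),4)
plan([570,-227,105],yaw=None,step=.015)
E
```

```text
[ 0.32  1.11  0.09  0.66 -0.05  2.03  1.63] 16.708123490358833 [ 7.6062112  -0.09752423 15.72890477]
at [ 583.1 -233.1  107.3] rot [ 3.141 -0.649  2.818] t 12.4 D [-13.1   6.1  -2.3] rot [0. 0. 0.]
{'dx': 0.0101, 'dy': 0.0016, 'dz': 0.0105, 'rx': 0.0, 'ry': 0.0, 'rz': 0.0}
```

View pics/s13.png

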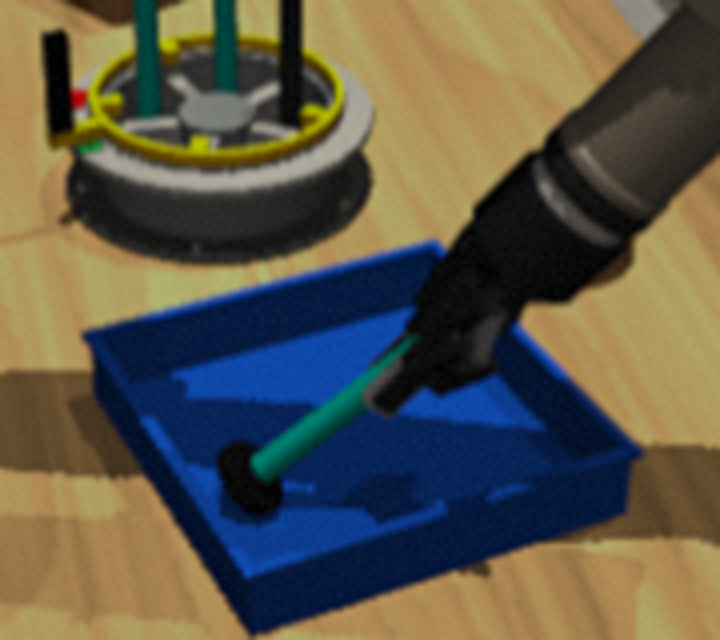

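arm_command:
  plan:
    - {"dx": -0.013,"dy": 0,"dz": 0.004,"rx": 0,"ry": 0,"rz": 0,"grip": 0.01}
    - {"dx": -0.013,"dy": 0,"dz": 0.004,"rx": 0,"ry": 0,"rz": 0,"grip": 0.01}

```text
t: 12.65
tcp_pos: [600.3, -238.3, 91.7]
tool_rot: [-3.14, -0.628, 2.819]
ft_force: [1.8, -0.9, 5.5]
grip_width: 16.5
```

```bash
python3 - <<'E'
from h import *
s=read_state();print(s['q'].round(2),s['grip_width'],s['ft_force'],s['tcp_pos'])
snap('side','s14.png',(240,200,420,360),4)
E
```

```text
[ 0.32  1.16  0.1   0.58 -0.06  2.03  1.63] 16.496645365733368 [ 1.7789945  -0.85831864  5.4507258 ] [ 600.25261697 -238.29042889   91.74956066]
```

View pics/s14.png

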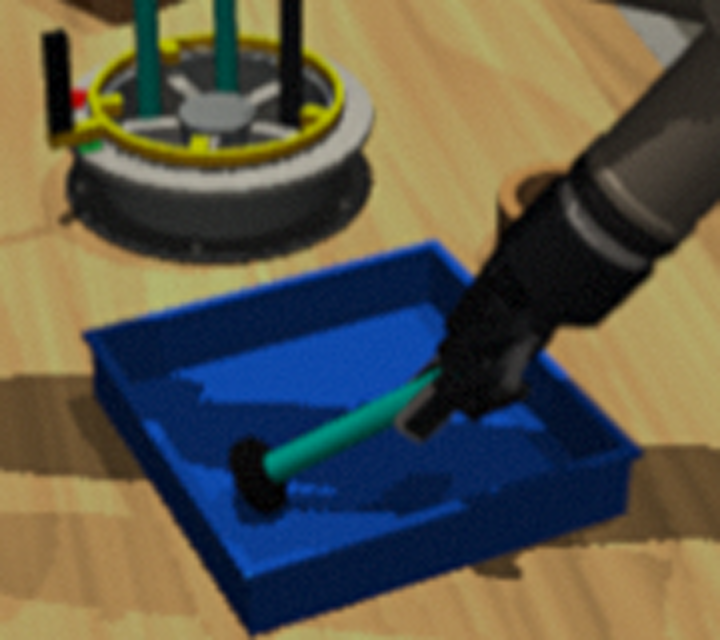

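arm_command:
  plan:
    - {"dx": 0,"dy": 0,"dz": 0,"rx": 0,"ry": 0,"rz": 0,"grip": 0.05}
    - {"dx": 0,"dy": 0,"dz": 0,"rx": 0,"ry": 0,"rz": 0,"grip": 0.05}
    - {"dx": 0,"dy": 0,"dz": 0,"rx": 0,"ry": 0,"rz": 0,"grip": 0.05}
    - {"dx": 0,"dy": 0,"dz": -0.02,"rx": 0,"ry": 0,"rz": 0,"grip": 0.05}
    - {"dx": 0.01,"dy": 0,"dz": -0.03,"rx": 0,"ry": -0.05,"rz": 0,"grip": 0.05}

```text
t: 13.2
tcp_pos: [606.6, -238.6, 125.0]
tool_rot: [-3.141, -0.579, 2.82]
ft_force: [-0.2, -1.2, 0.8]
grip_width: 50.0
```

```bash
python3 - <<'E'
from h import *
s=read_state();print(s['q'].round(2),s['grip_width'],s['ft_force'],s['tcp_pos'])
snap('side','s15.png',(240,200,420,360),4)
plan([550,-100,260],yaw=Rt(3.3,0),step=.04)
E
```

```text
[ 0.31  1.11  0.11  0.58 -0.06  2.03  1.63] 50.016077652389036 [-0.20500852 -1.1666701   0.79123118] [ 606.60246669 -238.58754273  125.0150283 ]
at [ 610.2 -240.1  134. ] rot [-3.14  -0.561  2.82 ] t 13.2 D [-60.2 140.1 126. ] rot [ 0.133 -0.55  -0.467]
{'dx': 0.0255, 'dy': 0.019, 'dz': -0.0088, 'rx': 0.0221, 'ry': -0.0917, 'rz': -0.0778}
{'dx': 0.023, 'dy': 0.0206, 'dz': -0.0115, 'rx': 0.0221, 'ry': -0.0917, 'rz': -0.0778}
{'dx': 0.0202, 'dy': 0.022, 'dz': -0.014, 'rx': 0.0221, 'ry': -0.0917, 'rz': -0.0778}
{'dx': 0.017, 'dy': 0.0231, 'dz': -0.0162, 'rx': 0.0221, 'ry': -0.0917, 'rz': -0.0778}
{'dx': 0.0136, 'dy': 0.024, 'dz': -0.0181, 'rx': 0.0221, 'ry': -0.0917, 'rz': -0.0778}
{'dx': 0.01, 'dy': 0.0245, 'dz': -0.0197, 'rx': 0.0221, 'ry': -0.0917, 'rz': -0.0778}
```

View pics/s15.png

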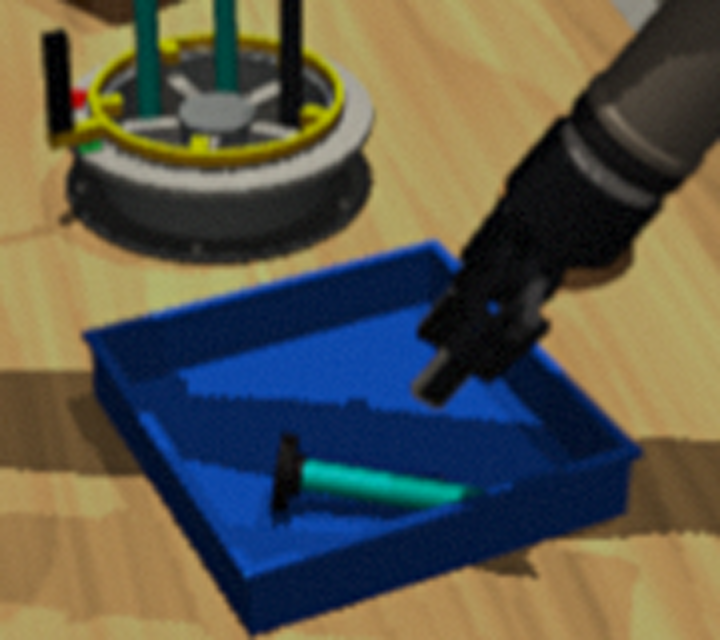

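arm_command:
  plan:
    - {"dx": 0.026,"dy": 0.019,"dz": -0.015,"rx": 0.022,"ry": -0.092,"rz": -0.078,"grip": 0.05}
    - {"dx": 0.023,"dy": 0.02,"dz": -0.018,"rx": 0.022,"ry": -0.092,"rz": -0.078,"grip": 0.05}
    - {"dx": 0.02,"dy": 0.022,"dz": -0.018,"rx": 0.022,"ry": -0.092,"rz": -0.078,"grip": 0.05}
    - {"dx": 0.017,"dy": 0.023,"dz": -0.018,"rx": 0.022,"ry": -0.092,"rz": -0.078,"grip": 0.05}
    - {"dx": 0.014,"dy": 0.024,"dz": -0.018,"rx": 0.022,"ry": -0.092,"rz": -0.078,"grip": 0.05}

```text
t: 13.75
tcp_pos: [566.3, -126.7, 232.2]
tool_rot: [3.118, -0.107, -3.048]
ft_force: [-0.4, 0.6, 0.0]
grip_width: 49.9
```

```bash
python3 - <<'E'
from h import *
s=read_state();print(s['q'].round(2))
plan([505.3,206.4,235],yaw=Rt(-2.75,0),step=.045)
E
```

```text
[ 0.19  0.46 -0.    1.35  0.01  1.44  1.85]
at [ 566.3 -126.7  232.2] rot [ 3.118 -0.107 -3.048] t 13.8 D [-61.  333.1   2.8] rot [ 0.04  -0.102 -0.299]
{'dx': 0.0037, 'dy': 0.0422, 'dz': 0.0011, 'rx': 0.005, 'ry': -0.0128, 'rz': -0.0373}
{'dx': 0.0021, 'dy': 0.0423, 'dz': 0.0008, 'rx': 0.005, 'ry': -0.0128, 'rz': -0.0373}
{'dx': 0.0006, 'dy': 0.0423, 'dz': 0.0006, 'rx': 0.005, 'ry': -0.0128, 'rz': -0.0373}
{'dx': -0.001, 'dy': 0.0423, 'dz': 0.0004, 'rx': 0.005, 'ry': -0.0128, 'rz': -0.0373}
{'dx': -0.0026, 'dy': 0.0422, 'dz': 0.0002, 'rx': 0.005, 'ry': -0.0128, 'rz': -0.0373}
{'dx': -0.0042, 'dy': 0.0421, 'dz': 0.0, 'rx': 0.005, 'ry': -0.0128, 'rz': -0.0373}
{'dx': -0.0057, 'dy': 0.0419, 'dz': -0.0001, 'rx': 0.005, 'ry': -0.0128, 'rz': -0.0373}
{'dx': -0.0073, 'dy': 0.0417, 'dz': -0.0002, 'rx': 0.005, 'ry': -0.0128, 'rz': -0.0373}
```

arm_command:
  plan:
    - {"dx": 0.004,"dy": 0.042,"dz": -0.004,"rx": 0.005,"ry": -0.013,"rz": -0.037,"grip": 0.05}
    - {"dx": 0.002,"dy": 0.042,"dz": -0.002,"rx": 0.005,"ry": -0.013,"rz": -0.037,"grip": 0.05}
    - {"dx": 0.001,"dy": 0.042,"dz": 0,"rx": 0.005,"ry": -0.013,"rz": -0.037,"grip": 0.05}
    - {"dx": -0.001,"dy": 0.042,"dz": 0,"rx": 0.005,"ry": -0.013,"rz": -0.037,"grip": 0.05}
    - {"dx": -0.003,"dy": 0.042,"dz": 0,"rx": 0.005,"ry": -0.013,"rz": -0.037,"grip": 0.05}

```text
t: 14.25
tcp_pos: [525.4, 82.6, 256.7]
tool_rot: [3.142, -0.014, -2.864]
ft_force: [-0.3, -0.1, 1.4]
grip_width: 50.3
```

```bash
python3 - <<'E'
from h import *
plan([505.3,206.4,225],yaw=Rt(-2.75,0),step=.045)
E
```

```text
at [525.4  82.6 256.7] rot [ 3.142 -0.014 -2.864] t 14.2 D [-20.1 123.8 -31.7] rot [ 0.001 -0.014 -0.114]
{'dx': -0.005, 'dy': 0.0415, 'dz': 0.0105, 'rx': 0.0003, 'ry': -0.0045, 'rz': -0.0381}
{'dx': -0.0065, 'dy': 0.0413, 'dz': 0.0105, 'rx': 0.0003, 'ry': -0.0045, 'rz': -0.0381}
{'dx': -0.0081, 'dy': 0.041, 'dz': 0.0105, 'rx': 0.0003, 'ry': -0.0045, 'rz': -0.0381}
```

arm_command:
  plan:
    - {"dx": -0.005,"dy": 0.041,"dz": 0.01,"rx": 0,"ry": -0.005,"rz": -0.038,"grip": 0.05}
    - {"dx": -0.006,"dy": 0.041,"dz": 0.01,"rx": 0,"ry": -0.005,"rz": -0.038,"grip": 0.05}
    - {"dx": -0.008,"dy": 0.036,"dz": 0.01,"rx": 0,"ry": -0.005,"rz": -0.038,"grip": 0.05}
    - {"dx": 0,"dy": 0,"dz": 0,"rx": 0,"ry": 0,"rz": 0,"grip": 0.05}

```text
t: 14.65
tcp_pos: [501.1, 214.1, 232.7]
tool_rot: [3.138, 0.014, -2.732]
ft_force: [-0.2, 0.7, 0.4]
grip_width: 50.1
```

```bash
python3 - <<'E'
from h import *
plan([505.3,206.4,160],yaw=Rt(-2.75,0),step=.045)
p,im=snap('wrist','w16.png')
print(proj(p,[[505.3,206.4,156],[566.5,223.6,156],[604.6,167.6,156]]).round())
E
```

```text
at [501.1 214.1 232.7] rot [ 3.138  0.014 -2.732] t 14.7 D [  4.2  -7.7 -72.7] rot [0.004 0.014 0.018]
{'dx': 0.0001, 'dy': -0.0045, 'dz': 0.0363, 'rx': 0.002, 'ry': 0.0068, 'rz': 0.0091}
{'dx': -0.0002, 'dy': -0.0044, 'dz': 0.0363, 'rx': 0.002, 'ry': 0.0068, 'rz': 0.0091}
[[298. 273.]
 [285. 371.]
 [175. 387.]]
```

View pics/w16.png

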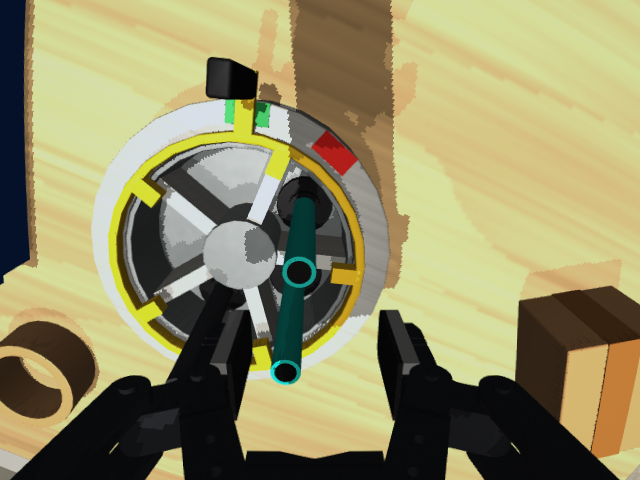

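arm_command:
  plan:
    - {"dx": 0,"dy": -0.009,"dz": 0.02,"rx": 0.004,"ry": 0.014,"rz": 0.018,"grip": 0.045}
    - {"dx": 0,"dy": 0,"dz": 0.025,"rx": 0,"ry": 0,"rz": 0,"grip": 0.045}
    - {"dx": 0,"dy": 0,"dz": 0,"rx": 0,"ry": 0,"rz": 0,"grip": 0.045}

```text
t: 15.0
tcp_pos: [508.9, 197.1, 188.6]
tool_rot: [-3.133, 0.003, -2.762]
ft_force: [-0.2, -0.6, -0.5]
grip_width: 45.2
```

```bash
python3 - <<'E'
from h import *
plan([505.3,206.4,132],yaw=Rt(-2.75,0),step=.025)
E
```

```text
at [508.9 197.1 188.6] rot [-3.133e+00  3.000e-03 -2.762e+00] t 15.0 D [ -3.6   9.3 -56.6] rot [-0.008  0.003 -0.012]
{'dx': 0.0, 'dy': 0.0035, 'dz': 0.0188, 'rx': -0.0028, 'ry': 0.001, 'rz': -0.004}
{'dx': 0.0, 'dy': 0.0034, 'dz': 0.0189, 'rx': -0.0028, 'ry': 0.001, 'rz': -0.004}
{'dx': -0.0001, 'dy': 0.0034, 'dz': 0.0189, 'rx': -0.0028, 'ry': 0.001, 'rz': -0.004}
```

arm_command:
  plan:
    - {"dx": 0,"dy": 0.005,"dz": 0.01,"rx": -0.003,"ry": 0,"rz": -0.005,"grip": 0.045}
    - {"dx": 0,"dy": 0,"dz": 0,"rx": 0,"ry": 0,"rz": 0,"grip": 0.045}
    - {"dx": 0,"dy": 0,"dz": 0,"rx": 0,"ry": 0,"rz": 0,"grip": 0.045}

```text
t: 15.3
tcp_pos: [509.0, 197.6, 178.8]
tool_rot: [-3.134, 0.004, -2.764]
ft_force: [-0.4, 0.5, 0.6]
grip_width: 45.1
```

```bash
python3 - <<'E'
from h import *
plan([505.3,206.4,132],yaw=Rt(-2.75,0),step=.025)
E
```

```text
at [509.  197.6 178.8] rot [-3.134  0.004 -2.764] t 15.3 D [ -3.7   8.8 -46.8] rot [-0.008  0.004 -0.014]
{'dx': 0.0002, 'dy': 0.0049, 'dz': 0.0233, 'rx': -0.0038, 'ry': 0.0018, 'rz': -0.0071}
{'dx': 0.0001, 'dy': 0.0048, 'dz': 0.0234, 'rx': -0.0038, 'ry': 0.0018, 'rz': -0.0071}
```

arm_command:
  plan:
    - {"dx": 0,"dy": 0.009,"dz": 0.005,"rx": -0.003,"ry": 0,"rz": -0.01,"grip": 0.045}
    - {"dx": 0,"dy": 0,"dz": 0,"rx": 0,"ry": 0,"rz": 0,"grip": 0.045}
    - {"dx": 0,"dy": 0,"dz": 0,"rx": 0,"ry": 0,"rz": 0,"grip": 0.045}

```text
t: 15.6
tcp_pos: [506.4, 207.0, 174.9]
tool_rot: [-3.137, 0.007, -2.754]
ft_force: [1.0, 0.1, 0.3]
grip_width: 45.1
```

```bash
python3 - <<'E'
from h import *
plan([505.3,206.4,132],yaw=Rt(-2.75,0),step=.025)
E
```

```text
at [506.4 207.  174.9] rot [-3.137  0.007 -2.754] t 15.6 D [ -1.1  -0.6 -42.9] rot [-0.004  0.007 -0.004]
{'dx': 0.0008, 'dy': 0.0, 'dz': 0.0214, 'rx': -0.0022, 'ry': 0.0033, 'rz': -0.0019}
{'dx': 0.0007, 'dy': 0.0, 'dz': 0.0214, 'rx': -0.0022, 'ry': 0.0033, 'rz': -0.0019}
```

arm_command:
  plan:
    - {"dx": 0.001,"dy": 0,"dz": 0.02,"rx": -0.002,"ry": 0.003,"rz": 0,"grip": 0.045}
    - {"dx": 0,"dy": 0,"dz": 0.018,"rx": 0,"ry": 0,"rz": 0,"grip": 0.045}
    - {"dx": 0,"dy": 0,"dz": 0,"rx": 0,"ry": 0,"rz": 0,"grip": 0.045}

```text
t: 15.9
tcp_pos: [506.9, 208.1, 137.9]
tool_rot: [-3.14, 0.008, -2.752]
ft_force: [0.5, 0.3, -0.0]
grip_width: 45.0
```

arm_command:
  plan:
    - {"dx": 0,"dy": 0,"dz": 0,"rx": 0,"ry": 0,"rz": 0,"grip": 0.01}
    - {"dx": 0,"dy": 0,"dz": 0,"rx": 0,"ry": 0,"rz": 0,"grip": 0.01}
    - {"dx": 0,"dy": 0,"dz": 0,"rx": 0,"ry": 0,"rz": 0,"grip": 0.01}
    - {"dx": 0,"dy": 0,"dz": 0,"rx": 0,"ry": 0,"rz": 0,"grip": 0.01}
  grip_force: 60

```text
t: 16.3
tcp_pos: [508.0, 208.8, 140.3]
tool_rot: [-3.14, 0.011, -2.752]
ft_force: [-0.0, -0.3, -1.8]
grip_width: 16.8
```

arm_command:
  plan:
    - {"dx": 0,"dy": 0,"dz": -0.02,"rx": 0,"ry": 0,"rz": 0,"grip": 0.01}
    - {"dx": 0,"dy": 0,"dz": -0.035,"rx": 0,"ry": 0,"rz": 0,"grip": 0.01}
    - {"dx": 0,"dy": 0,"dz": -0.035,"rx": 0,"ry": 0,"rz": 0,"grip": 0.01}
    - {"dx": 0,"dy": 0,"dz": -0.035,"rx": 0,"ry": 0,"rz": 0,"grip": 0.01}
    - {"dx": 0,"dy": 0,"dz": -0.02,"rx": 0,"ry": 0,"rz": 0,"grip": 0.01}

```text
t: 16.8
tcp_pos: [504.9, 205.8, 286.7]
tool_rot: [-3.137, 0.003, -2.753]
ft_force: [0.7, 0.3, -0.5]
grip_width: 16.4
```

```bash
cat >> h.py <<'E'
def totefind(fn=None):
    out=[]
    for n in ['scene','side']:
        p=viewer.camera_params(n);im=viewer.camera(n)[:,:,::-1]
        if fn: cv2.imwrite(f'pics/{fn}_{n}.png',im)
        hsv=cv2.cvtColor(im,cv2.COLOR_BGR2HSV);m=cv2.inRange(hsv,(105,150,30),(125,255,255)); m[:180 if n=='scene' else 250]=0
        cs=max(cv2.findContours(m,0,2)[0],key=cv2.contourArea);h=cv2.convexHull(cs)
        q=cv2.approxPolyDP(h,4,True).reshape(-1,2); print(n,q.tolist(),onz(p,q,50).round(0)[:,:2].tolist())
E
python3 - <<'E'
from h import *
s=read_state();print(s['q'].round(2),s['grip_width'],s['tcp_pos'])
totefind('t17')
E
```

```text
[-0.26  0.29 -0.21  1.46  0.07  1.39  1.48] 16.44560248727683 [504.8518655  205.80551835 286.68114879]
scene [[355, 222], [288, 264], [232, 218], [298, 186]] [[425.0, -75.0], [668.0, -12.0], [717.0, -255.0], [480.0, -306.0]]
side [[349, 261], [399, 312], [395, 327], [303, 357], [266, 301], [261, 283]] [[665.0, -24.0], [721.0, -263.0], [693.0, -312.0], [470.0, -362.0], [422.0, -153.0], [420.0, -76.0]]
```

View pics/t17_scene.png

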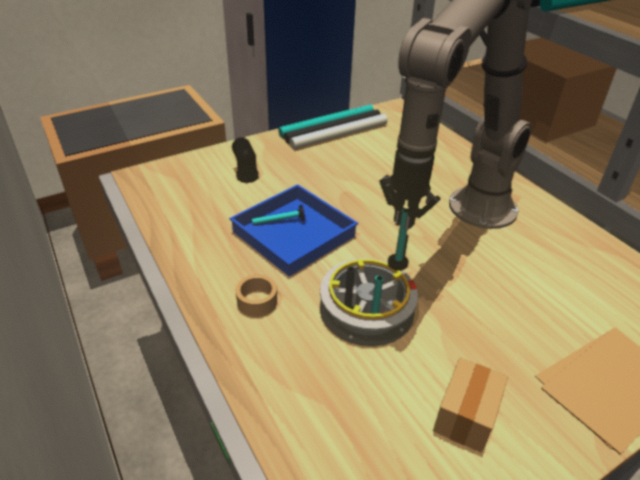

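View pics/t17_side.png

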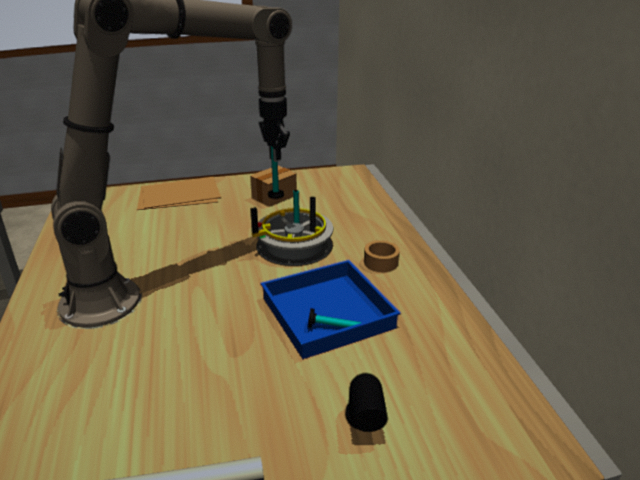

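```bash
python3 - <<'E'
from h import *
p=viewer.camera_params('scene');q=viewer.camera_params('side')
print(onz(p,[(301,215)],28),onz(p,[(254,221)],13)); print(onz(q,[(312,319)],28),onz(q,[(358,323)],14))
plan([560,-80,260],yaw=Rt(2.95,.3),step=.042)
E
```

```text
[[ 527.37213352 -200.01427802   28.        ]] [[ 650.80619978 -257.32851766   13.        ]]
[[ 521.31788844 -216.73380833   28.        ]] [[ 629.0229011  -238.45926702   14.        ]]
at [505.8 206.3 287.3] rot [-3.137  0.007 -2.753] t 16.9 D [  54.2 -286.3  -27.3] rot [-0.09   0.3    0.576]
{'dx': 0.0084, 'dy': -0.0408, 'dz': 0.004, 'rx': -0.0128, 'ry': 0.0428, 'rz': 0.0822}
{'dx': 0.0048, 'dy': -0.0414, 'dz': 0.0038, 'rx': -0.0128, 'ry': 0.0428, 'rz': 0.0822}
{'dx': 0.0013, 'dy': -0.0417, 'dz': 0.0034, 'rx': -0.0128, 'ry': 0.0428, 'rz': 0.0822}
{'dx': -0.0023, 'dy': -0.0417, 'dz': 0.0028, 'rx': -0.0128, 'ry': 0.0428, 'rz': 0.0822}
{'dx': -0.0058, 'dy': -0.0413, 'dz': 0.0021, 'rx': -0.0128, 'ry': 0.0428, 'rz': 0.0822}
{'dx': -0.0093, 'dy': -0.0407, 'dz': 0.0013, 'rx': -0.0128, 'ry': 0.0428, 'rz': 0.0822}
{'dx': -0.0126, 'dy': -0.0399, 'dz': 0.0003, 'rx': -0.0128, 'ry': 0.0428, 'rz': 0.0822}
```

arm_command:
  plan:
    - {"dx": 0.008,"dy": -0.041,"dz": 0.003,"rx": -0.013,"ry": 0.043,"rz": 0.082,"grip": 0.01}
    - {"dx": 0.005,"dy": -0.041,"dz": 0.003,"rx": -0.013,"ry": 0.043,"rz": 0.082,"grip": 0.01}
    - {"dx": 0.001,"dy": -0.042,"dz": 0.003,"rx": -0.013,"ry": 0.043,"rz": 0.082,"grip": 0.01}
    - {"dx": -0.002,"dy": -0.042,"dz": 0.003,"rx": -0.013,"ry": 0.043,"rz": 0.082,"grip": 0.01}
    - {"dx": -0.006,"dy": -0.041,"dz": 0.002,"rx": -0.013,"ry": 0.043,"rz": 0.082,"grip": 0.01}

```text
t: 17.4
tcp_pos: [541.5, 8.6, 263.5]
tool_rot: [3.115, -0.227, 3.131]
ft_force: [0.9, 0.4, -1.6]
grip_width: 16.9
```

```bash
python3 - <<'E'
from h import *
s=read_state();print(s['q'].round(2),s['grip_width'])
plan([563,-111,190],yaw=Rt(2.95,.6),step=.042)
E
```

```text
[ 0.    0.46 -0.05  1.3  -0.02  1.61  1.52] 16.87523800463057
at [541.5   8.6 263.5] rot [ 3.115 -0.227  3.131] t 17.4 D [  21.5 -119.6  -73.5] rot [-0.047  0.369  0.172]
{'dx': -0.0097, 'dy': -0.0303, 'dz': 0.0158, 'rx': -0.0118, 'ry': 0.0923, 'rz': 0.043}
{'dx': -0.0124, 'dy': -0.03, 'dz': 0.0144, 'rx': -0.0118, 'ry': 0.0923, 'rz': 0.043}
{'dx': -0.0149, 'dy': -0.0295, 'dz': 0.0128, 'rx': -0.0118, 'ry': 0.0923, 'rz': 0.043}
{'dx': -0.0173, 'dy': -0.029, 'dz': 0.011, 'rx': -0.0118, 'ry': 0.0923, 'rz': 0.043}
```

arm_command:
  plan:
    - {"dx": -0.01,"dy": -0.029,"dz": 0.016,"rx": -0.012,"ry": 0.092,"rz": 0.043,"grip": 0.01}
    - {"dx": -0.012,"dy": -0.028,"dz": 0.014,"rx": -0.012,"ry": 0.092,"rz": 0.043,"grip": 0.01}
    - {"dx": -0.015,"dy": -0.026,"dz": 0.013,"rx": -0.012,"ry": 0.092,"rz": 0.043,"grip": 0.01}
    - {"dx": -0.017,"dy": -0.022,"dz": 0.011,"rx": -0.012,"ry": 0.092,"rz": 0.043,"grip": 0.01}
    - {"dx": 0,"dy": 0,"dz": 0,"rx": 0,"ry": 0,"rz": 0,"grip": 0.01}

```text
t: 17.9
tcp_pos: [561.2, -111.2, 172.4]
tool_rot: [-3.127, -0.627, 2.921]
ft_force: [-0.8, -0.5, -4.0]
grip_width: 16.7
```

```bash
python3 - <<'E'
from h import *
s=read_state();print(s['q'].round(2),s['grip_width'])
plan([563,-111,135],yaw=Rt(2.95,.7),step=.03)
E
```

```text
[ 0.15  0.89  0.05  0.92 -0.04  1.96  1.55] 16.653725020262964
at [ 561.2 -111.2  172.4] rot [-3.127 -0.627  2.921] t 17.9 D [  1.8   0.2 -37.4] rot [ 0.004  0.072 -0.024]
{'dx': -0.0117, 'dy': 0.0005, 'dz': 0.0146, 'rx': 0.0019, 'ry': 0.0362, 'rz': -0.0119}
{'dx': -0.0122, 'dy': 0.0004, 'dz': 0.0142, 'rx': 0.0019, 'ry': 0.0362, 'rz': -0.0119}
```

arm_command:
  plan:
    - {"dx": -0.012,"dy": 0,"dz": 0.014,"rx": 0.002,"ry": 0.05,"rz": -0.012,"grip": 0.01}
    - {"dx": -0.012,"dy": 0,"dz": 0.012,"rx": 0.002,"ry": 0.05,"rz": -0.012,"grip": 0.01}
    - {"dx": -0.006,"dy": 0,"dz": 0.005,"rx": 0,"ry": 0.03,"rz": 0,"grip": 0.01}
    - {"dx": 0,"dy": 0,"dz": 0,"rx": 0,"ry": 0,"rz": 0,"grip": 0.01}

```text
t: 18.3
tcp_pos: [558.8, -111.1, 117.2]
tool_rot: [3.139, -0.761, 2.951]
ft_force: [-0.0, -0.0, -1.8]
grip_width: 16.2
```

```bash
python3 - <<'E'
from h import *
s=read_state();print(s['q'].round(2),s['grip_width'],s['ft_force'])
R=Rn.from_euler('xyz',s['tool_rot']);print('foot',s['tcp_pos']+R.apply([0,0,132]))
snap('side','s18.png',(240,200,420,360),4)
plan([563,-111,110],yaw=Rt(2.95,.8),step=.03)
E
```

```text
[ 0.15  1.04  0.06  0.84 -0.05  2.03  1.58] 16.17882464038809 [-0.010389   -0.03250243 -1.8199968 ]
foot [469.46398695 -93.56258836  21.61306284]
at [ 559.3 -111.1  118.5] rot [ 3.139 -0.759  2.951] t 18.4 D [ 3.7  0.1 -8.5] rot [0.002 0.041 0.001]
{'dx': -0.0085, 'dy': 0.0008, 'dz': 0.0036, 'rx': 0.0018, 'ry': 0.0406, 'rz': 0.0011}
```

View pics/s18.png

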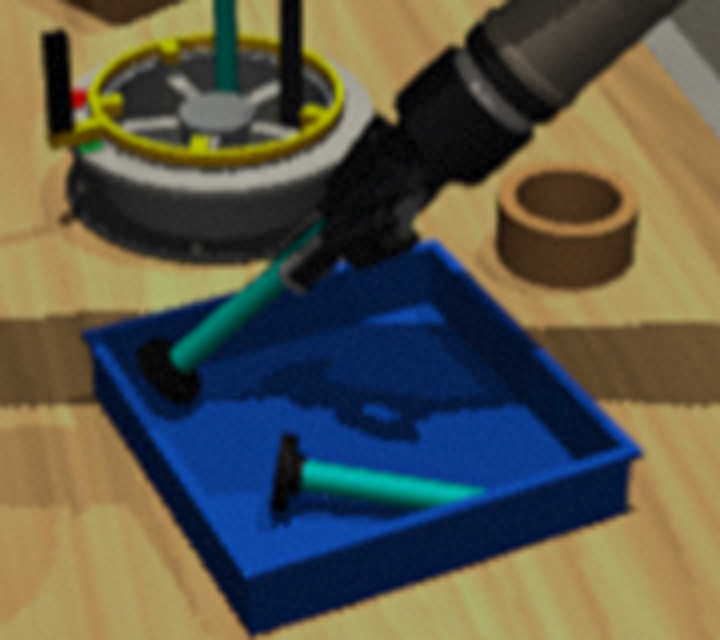

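arm_command:
  plan:
    - {"dx": -0.008,"dy": 0,"dz": -0.007,"rx": 0,"ry": 0,"rz": 0,"grip": 0.01}
    - {"dx": -0.008,"dy": 0,"dz": -0.007,"rx": 0,"ry": 0,"rz": 0,"grip": 0.01}
    - {"dx": -0.01,"dy": 0,"dz": 0.003,"rx": 0,"ry": 0,"rz": 0,"grip": 0.01}
    - {"dx": -0.01,"dy": 0,"dz": 0.003,"rx": 0,"ry": 0,"rz": 0,"grip": 0.01}
    - {"dx": -0.01,"dy": 0,"dz": 0.003,"rx": 0,"ry": 0,"rz": 0,"grip": 0.01}
  grip_force: 20

```text
t: 18.85
tcp_pos: [592.1, -116.6, 98.0]
tool_rot: [3.14, -0.715, 2.953]
ft_force: [0.9, -0.1, 4.1]
grip_width: 16.8
```

```bash
python3 - <<'E'
from h import *
s=read_state();print(s['q'].round(2),s['grip_width'],s['ft_force'],s['tcp_pos'],s['tool_rot'])
snap('side','s19.png',(240,200,420,360),4)
E
```

```text
[ 0.15  1.11  0.06  0.72 -0.05  2.03  1.57] 16.81067935563039 [ 0.91793751 -0.08894826  4.09771312] [ 592.05395445 -116.58669455   97.96557008] [ 3.13966559 -0.71548274  2.95275109]
```

View pics/s19.png

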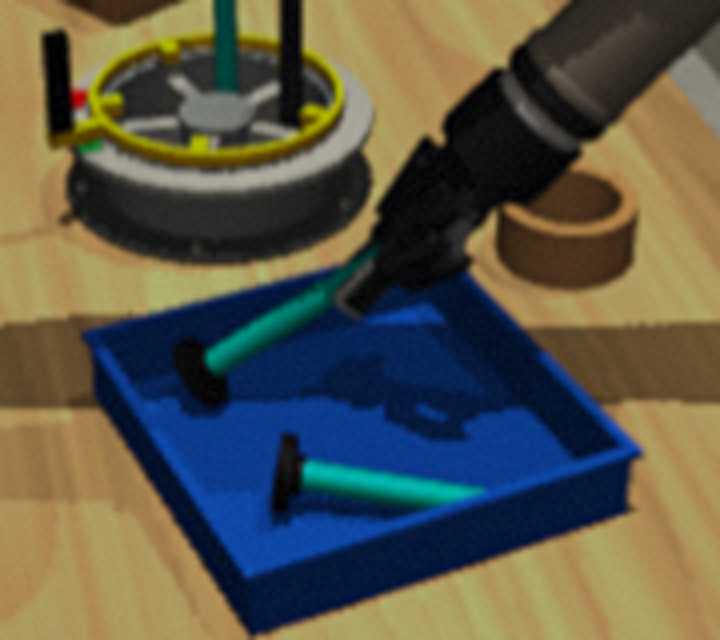

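arm_command:
  plan:
    - {"dx": -0.012,"dy": 0,"dz": 0.004,"rx": 0,"ry": 0,"rz": 0,"grip": 0.01}
    - {"dx": -0.01,"dy": 0,"dz": 0.004,"rx": 0,"ry": 0,"rz": 0,"grip": 0.01}
    - {"dx": 0,"dy": 0,"dz": 0,"rx": 0,"ry": 0,"rz": 0,"grip": 0.05}
    - {"dx": 0,"dy": 0,"dz": 0,"rx": 0,"ry": 0,"rz": 0,"grip": 0.05}
    - {"dx": 0,"dy": 0,"dz": 0,"rx": 0,"ry": 0,"rz": 0,"grip": 0.05}

```text
t: 19.4
tcp_pos: [607.1, -119.3, 83.9]
tool_rot: [3.14, -0.696, 2.953]
ft_force: [-0.3, 0.5, 0.4]
grip_width: 50.0
```

arm_command:
  plan:
    - {"dx": 0,"dy": 0,"dz": -0.02,"rx": 0,"ry": 0,"rz": 0,"grip": 0.05}
    - {"dx": 0.01,"dy": 0,"dz": -0.03,"rx": 0,"ry": -0.08,"rz": 0,"grip": 0.05}
    - {"dx": 0.015,"dy": 0,"dz": -0.035,"rx": 0,"ry": -0.1,"rz": 0,"grip": 0.05}
    - {"dx": 0.015,"dy": 0,"dz": -0.035,"rx": 0,"ry": -0.1,"rz": 0,"grip": 0.05}

```text
t: 19.8
tcp_pos: [628.5, -123.4, 192.8]
tool_rot: [3.14, -0.411, 2.953]
ft_force: [0.8, 0.8, 0.9]
grip_width: 50.1
```

```bash
python3 - <<'E'
from h import *
s=read_state();print(s['q'].round(2))
snap('side','s20.png',(240,200,420,360),4);snap('scene','c20.png',(210,170,450,345),3)
plan([566.5,223.6,240],yaw=Rt(-2.75,0),step=.045)
E
```

```text
[ 0.15  0.87  0.06  0.82 -0.05  1.87  1.57]
at [ 630.5 -123.8  203.4] rot [ 3.14  -0.395  2.953] t 19.9 D [-64.  347.4  36.6] rot [ 0.116 -0.384 -0.573]
{'dx': 0.0165, 'dy': 0.0412, 'dz': 0.002, 'rx': 0.0145, 'ry': -0.048, 'rz': -0.0716}
{'dx': 0.0136, 'dy': 0.0423, 'dz': 0.0007, 'rx': 0.0145, 'ry': -0.048, 'rz': -0.0716}
{'dx': 0.0106, 'dy': 0.0431, 'dz': -0.0005, 'rx': 0.0145, 'ry': -0.048, 'rz': -0.0716}
{'dx': 0.0074, 'dy': 0.0437, 'dz': -0.0016, 'rx': 0.0145, 'ry': -0.048, 'rz': -0.0716}
{'dx': 0.0041, 'dy': 0.0441, 'dz': -0.0025, 'rx': 0.0145, 'ry': -0.048, 'rz': -0.0716}
{'dx': 0.0008, 'dy': 0.0443, 'dz': -0.0033, 'rx': 0.0145, 'ry': -0.048, 'rz': -0.0716}
{'dx': -0.0025, 'dy': 0.0442, 'dz': -0.0039, 'rx': 0.0145, 'ry': -0.048, 'rz': -0.0716}
{'dx': -0.0058, 'dy': 0.0438, 'dz': -0.0043, 'rx': 0.0145, 'ry': -0.048, 'rz': -0.0716}
```

View pics/s20.png

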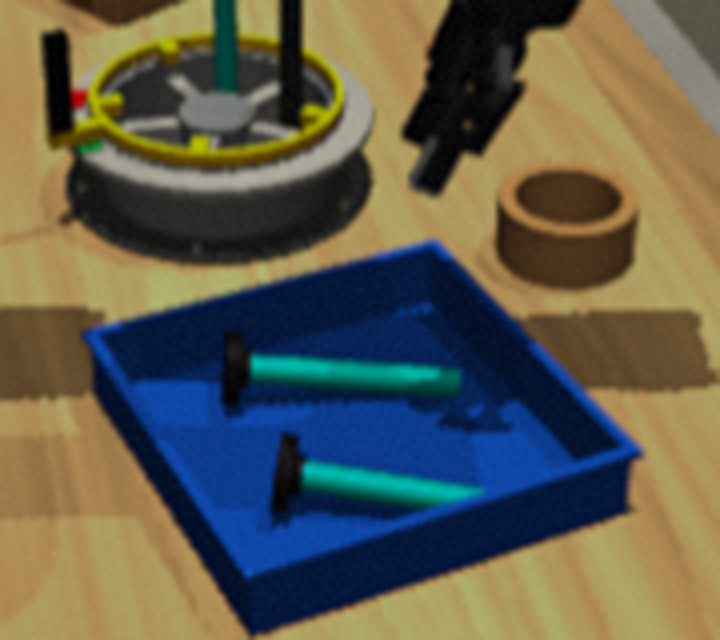

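View pics/c20.png

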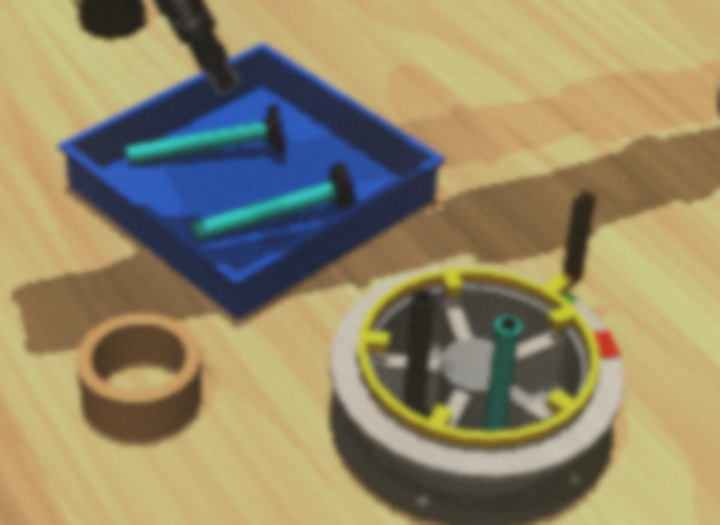

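```bash
python3 - <<'E'
from h import *
plan([566.5,223.6,240],yaw=Rt(2.92,0),step=.045)
E
```

```text
at [ 630.5 -123.8  203.4] rot [ 3.14  -0.395  2.953] t 19.9 D [-64.  347.4  36.6] rot [-0.005 -0.395  0.032]
{'dx': 0.0165, 'dy': 0.0412, 'dz': 0.002, 'rx': -0.0006, 'ry': -0.0494, 'rz': 0.004}
{'dx': 0.0168, 'dy': 0.0411, 'dz': 0.0012, 'rx': -0.0006, 'ry': -0.0494, 'rz': 0.004}
{'dx': 0.017, 'dy': 0.041, 'dz': 0.0004, 'rx': -0.0006, 'ry': -0.0494, 'rz': 0.004}
{'dx': 0.0172, 'dy': 0.0409, 'dz': -0.0004, 'rx': -0.0006, 'ry': -0.0494, 'rz': 0.004}
{'dx': 0.0173, 'dy': 0.0409, 'dz': -0.0012, 'rx': -0.0006, 'ry': -0.0494, 'rz': 0.004}
{'dx': 0.0174, 'dy': 0.0408, 'dz': -0.0021, 'rx': -0.0006, 'ry': -0.0494, 'rz': 0.004}
{'dx': 0.0174, 'dy': 0.0407, 'dz': -0.0029, 'rx': -0.0006, 'ry': -0.0494, 'rz': 0.004}
{'dx': 0.0174, 'dy': 0.0407, 'dz': -0.0037, 'rx': -0.0006, 'ry': -0.0494, 'rz': 0.004}
```

arm_command:
  plan:
    - {"dx": 0.016,"dy": 0.035,"dz": -0.015,"rx": 0,"ry": -0.05,"rz": 0.004,"grip": 0.05}
    - {"dx": 0.017,"dy": 0.041,"dz": -0.01,"rx": 0,"ry": -0.05,"rz": 0.004,"grip": 0.05}
    - {"dx": 0.017,"dy": 0.041,"dz": -0.005,"rx": 0,"ry": -0.05,"rz": 0.004,"grip": 0.05}
    - {"dx": 0.017,"dy": 0.041,"dz": -0.001,"rx": 0,"ry": -0.05,"rz": 0.004,"grip": 0.05}
    - {"dx": 0.017,"dy": 0.041,"dz": -0.001,"rx": 0,"ry": -0.05,"rz": 0.004,"grip": 0.05}

```text
t: 20.4
tcp_pos: [602.4, 80.1, 258.3]
tool_rot: [-3.131, -0.135, 2.911]
ft_force: [0.4, 0.0, -0.0]
grip_width: 50.1
```

```bash
python3 - <<'E'
from h import *
plan([566.5,223.6,235],yaw=Rt(2.92,0),step=.042)
E
```

```text
at [602.4  80.1 258.3] rot [-3.131 -0.135  2.911] t 20.4 D [-35.9 143.5 -23.3] rot [-0.01  -0.135 -0.008]
{'dx': 0.016, 'dy': 0.033, 'dz': 0.0077, 'rx': -0.0026, 'ry': -0.0337, 'rz': -0.002}
{'dx': 0.0162, 'dy': 0.033, 'dz': 0.0072, 'rx': -0.0026, 'ry': -0.0337, 'rz': -0.002}
{'dx': 0.0164, 'dy': 0.033, 'dz': 0.0068, 'rx': -0.0026, 'ry': -0.0337, 'rz': -0.002}
{'dx': 0.0165, 'dy': 0.033, 'dz': 0.0063, 'rx': -0.0026, 'ry': -0.0337, 'rz': -0.002}
```

arm_command:
  plan:
    - {"dx": 0.016,"dy": 0.032,"dz": 0.006,"rx": -0.002,"ry": -0.034,"rz": -0.002,"grip": 0.045}
    - {"dx": 0.016,"dy": 0.032,"dz": 0.006,"rx": -0.002,"ry": -0.034,"rz": -0.002,"grip": 0.045}
    - {"dx": 0.016,"dy": 0.03,"dz": 0.006,"rx": -0.002,"ry": -0.034,"rz": -0.002,"grip": 0.045}
    - {"dx": 0.012,"dy": 0.022,"dz": 0.004,"rx": -0.002,"ry": -0.03,"rz": -0.002,"grip": 0.045}
    - {"dx": 0,"dy": 0,"dz": 0,"rx": 0,"ry": 0,"rz": 0,"grip": 0.045}

```text
t: 20.9
tcp_pos: [559.9, 224.6, 250.2]
tool_rot: [3.13, 0.008, 2.939]
ft_force: [-0.0, -0.1, -0.8]
grip_width: 45.1
```

```bash
python3 - <<'E'
from h import *
plan([566.5,223.6,180],yaw=Rt(2.92,0),step=.03)
p,im=snap('wrist','w21.png')
print(proj(p,[[566.5,223.6,156],[604.6,167.6,156]]).round())
E
```

```text
at [559.9 224.6 250.2] rot [3.13  0.008 2.939] t 20.9 D [  6.6  -1.  -70.2] rot [0.012 0.008 0.019]
{'dx': -0.002, 'dy': -0.0001, 'dz': 0.0234, 'rx': 0.0039, 'ry': 0.0028, 'rz': 0.0064}
{'dx': -0.0021, 'dy': 0.0, 'dz': 0.0234, 'rx': 0.0039, 'ry': 0.0028, 'rz': 0.0064}
{'dx': -0.0022, 'dy': 0.0001, 'dz': 0.0234, 'rx': 0.0039, 'ry': 0.0028, 'rz': 0.0064}
[[314. 270.]
 [237. 342.]]
```

View pics/w21.png

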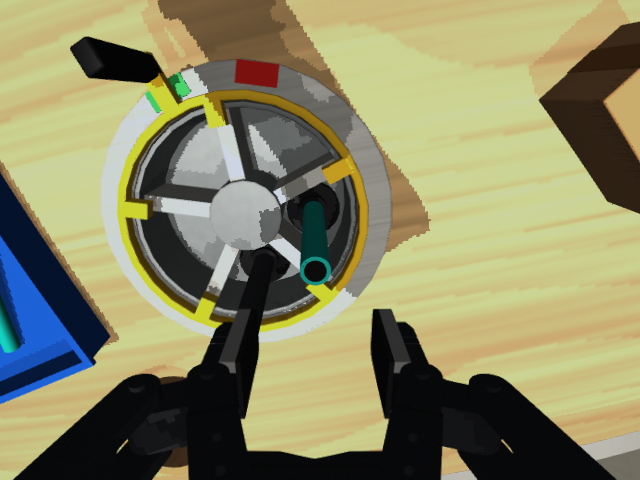

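arm_command:
  plan:
    - {"dx": -0.005,"dy": 0,"dz": 0.022,"rx": 0.006,"ry": 0.004,"rz": 0.01,"grip": 0.04}
    - {"dx": -0.001,"dy": 0,"dz": 0.022,"rx": 0,"ry": 0,"rz": 0,"grip": 0.04}
    - {"dx": 0,"dy": 0,"dz": 0.02,"rx": 0,"ry": 0,"rz": 0,"grip": 0.04}
    - {"dx": 0,"dy": 0,"dz": 0,"rx": 0,"ry": 0,"rz": 0,"grip": 0.04}

```text
t: 21.35
tcp_pos: [571.7, 214.2, 189.7]
tool_rot: [3.139, 0.014, 2.918]
ft_force: [0.3, -0.5, -1.2]
grip_width: 40.1
```

```bash
python3 - <<'E'
from h import *
plan([566.5,223.6,133],yaw=Rt(2.92,0),step=.022)
E
```

```text
at [571.7 214.2 189.7] rot [3.139 0.014 2.918] t 21.4 D [ -5.2   9.4 -56.7] rot [ 0.002  0.014 -0.002]
{'dx': 0.0026, 'dy': 0.0026, 'dz': 0.0189, 'rx': 0.0008, 'ry': 0.0045, 'rz': -0.0006}
{'dx': 0.0025, 'dy': 0.0027, 'dz': 0.0189, 'rx': 0.0008, 'ry': 0.0045, 'rz': -0.0006}
{'dx': 0.0025, 'dy': 0.0027, 'dz': 0.0189, 'rx': 0.0008, 'ry': 0.0045, 'rz': -0.0006}
```

arm_command:
  plan:
    - {"dx": 0.006,"dy": 0.008,"dz": 0.005,"rx": 0,"ry": 0.01,"rz": 0,"grip": 0.04}
    - {"dx": 0,"dy": 0,"dz": 0,"rx": 0,"ry": 0,"rz": 0,"grip": 0.04}
    - {"dx": 0,"dy": 0,"dz": 0,"rx": 0,"ry": 0,"rz": 0,"grip": 0.04}

```text
t: 21.65
tcp_pos: [570.1, 221.1, 187.6]
tool_rot: [3.138, 0.007, 2.913]
ft_force: [0.3, -0.6, 0.4]
grip_width: 39.6
```

```bash
python3 - <<'E'
from h import *
plan([566.5,223.6,133],yaw=Rt(2.92,0),step=.022)
E
```

```text
at [570.1 221.1 187.6] rot [3.138 0.007 2.913] t 21.6 D [ -3.6   2.5 -54.6] rot [ 0.003  0.007 -0.007]
{'dx': 0.0015, 'dy': 0.0005, 'dz': 0.0182, 'rx': 0.0011, 'ry': 0.0023, 'rz': -0.0023}
{'dx': 0.0014, 'dy': 0.0005, 'dz': 0.0182, 'rx': 0.0011, 'ry': 0.0023, 'rz': -0.0023}
{'dx': 0.0014, 'dy': 0.0005, 'dz': 0.0182, 'rx': 0.0011, 'ry': 0.0023, 'rz': -0.0023}
```

arm_command:
  plan:
    - {"dx": 0.002,"dy": 0.001,"dz": 0.018,"rx": 0.001,"ry": 0.002,"rz": -0.002,"grip": 0.04}
    - {"dx": 0.001,"dy": 0,"dz": 0.018,"rx": 0,"ry": 0,"rz": 0,"grip": 0.04}
    - {"dx": 0,"dy": 0,"dz": 0.015,"rx": 0,"ry": 0,"rz": 0,"grip": 0.04}
    - {"dx": 0,"dy": 0,"dz": 0,"rx": 0,"ry": 0,"rz": 0,"grip": 0.04}

```text
t: 22.05
tcp_pos: [571.1, 224.1, 140.7]
tool_rot: [3.134, 0.013, 2.915]
ft_force: [-1.0, -0.7, 0.1]
grip_width: 40.0
```

arm_command:
  plan:
    - {"dx": 0,"dy": 0,"dz": 0,"rx": 0,"ry": 0,"rz": 0,"grip": 0.01}
    - {"dx": 0,"dy": 0,"dz": 0,"rx": 0,"ry": 0,"rz": 0,"grip": 0.01}
    - {"dx": 0,"dy": 0,"dz": 0,"rx": 0,"ry": 0,"rz": 0,"grip": 0.01}
    - {"dx": 0,"dy": 0,"dz": 0,"rx": 0,"ry": 0,"rz": 0,"grip": 0.01}
  grip_force: 60

```text
t: 22.45
tcp_pos: [573.1, 224.8, 144.4]
tool_rot: [3.131, 0.018, 2.915]
ft_force: [-0.3, 0.2, -1.9]
grip_width: 16.5
```

arm_command:
  plan:
    - {"dx": 0,"dy": 0,"dz": -0.02,"rx": 0,"ry": 0,"rz": 0,"grip": 0.01}
    - {"dx": 0,"dy": 0,"dz": -0.035,"rx": 0,"ry": 0,"rz": 0,"grip": 0.01}
    - {"dx": 0,"dy": 0,"dz": -0.035,"rx": 0,"ry": 0,"rz": 0,"grip": 0.01}
    - {"dx": 0,"dy": 0,"dz": -0.035,"rx": 0,"ry": 0,"rz": 0,"grip": 0.01}
    - {"dx": 0,"dy": 0,"dz": -0.03,"rx": 0,"ry": 0,"rz": 0,"grip": 0.01}

```text
t: 22.95
tcp_pos: [568.0, 222.5, 299.3]
tool_rot: [3.137, 0.011, 2.915]
ft_force: [-0.4, -0.1, -1.6]
grip_width: 16.4
```

```bash
python3 - <<'E'
from h import *
s=read_state();print(s['q'].round(2),s['grip_width'],s['tcp_pos'])
totefind('t22')
E
```

```text
[-0.4   0.41 -0.01  1.26  0.01  1.46  0.94] 16.39226092673648 [567.9693966  222.51729669 299.33252089]
scene [[355, 222], [288, 264], [232, 218], [298, 186]] [[425.0, -75.0], [668.0, -12.0], [717.0, -255.0], [480.0, -306.0]]
side [[349, 261], [399, 312], [395, 327], [303, 357], [266, 301], [261, 283]] [[665.0, -24.0], [721.0, -263.0], [693.0, -312.0], [470.0, -362.0], [422.0, -153.0], [420.0, -76.0]]
```

View pics/t22_scene.png

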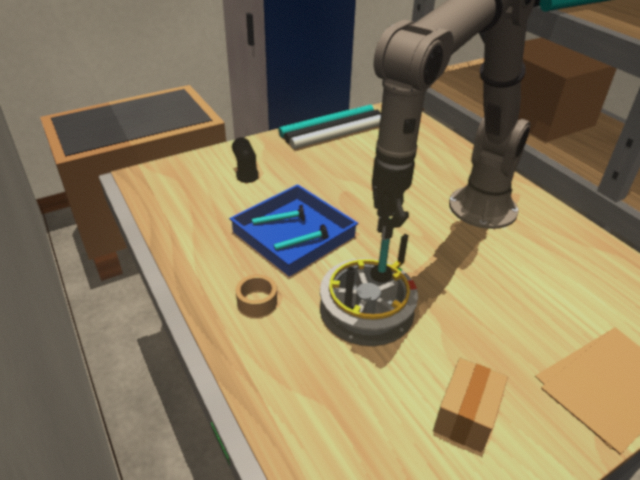

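View pics/t22_side.png

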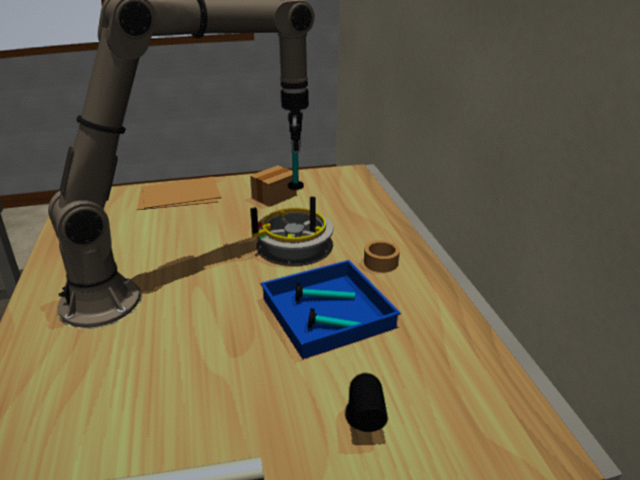

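```bash
python3 - <<'E'
from h import *
p=viewer.camera_params('scene');q=viewer.camera_params('side')
print(onz(p,[(324,231)],28),onz(p,[(277,246)],13)); print(onz(q,[(299,292)],28),onz(q,[(354,295)],13))
plan([540,60,310],yaw=Rt(2.88,.0),step=.042)
E
```

```text
[[ 506.44788652 -105.06650901   28.        ]] [[ 642.48790524 -126.58452192   13.        ]]
[[ 511.89066151 -104.24500157   28.        ]] [[ 651.23524999 -127.35902946   13.        ]]
at [570.4 223.6 303.4] rot [3.13  0.019 2.915] t 23.1 D [ -30.4 -163.6    6.6] rot [0.012 0.019 0.035]
{'dx': -0.0018, 'dy': -0.0415, 'dz': -0.0021, 'rx': 0.0029, 'ry': 0.0047, 'rz': 0.0087}
{'dx': -0.0022, 'dy': -0.0415, 'dz': -0.002, 'rx': 0.0029, 'ry': 0.0047, 'rz': 0.0087}
{'dx': -0.0025, 'dy': -0.0415, 'dz': -0.0019, 'rx': 0.0029, 'ry': 0.0047, 'rz': 0.0087}
{'dx': -0.0029, 'dy': -0.0415, 'dz': -0.0018, 'rx': 0.0029, 'ry': 0.0047, 'rz': 0.0087}
```

arm_command:
  plan:
    - {"dx": 0.02,"dy": -0.02,"dz": -0.01,"rx": 0.003,"ry": 0.005,"rz": 0.009,"grip": 0.01}
    - {"dx": 0.01,"dy": -0.04,"dz": -0.005,"rx": 0.003,"ry": 0.005,"rz": 0.009,"grip": 0.01}
    - {"dx": -0.008,"dy": -0.042,"dz": -0.002,"rx": 0.003,"ry": 0.005,"rz": 0.009,"grip": 0.01}
    - {"dx": -0.008,"dy": -0.042,"dz": -0.002,"rx": 0.003,"ry": 0.005,"rz": 0.009,"grip": 0.01}
    - {"dx": -0.008,"dy": -0.042,"dz": 0,"rx": 0,"ry": 0.005,"rz": 0,"grip": 0.01}

```text
t: 23.55
tcp_pos: [515.4, 49.2, 317.0]
tool_rot: [3.138, -0.013, 2.897]
ft_force: [0.1, -0.3, -1.2]
grip_width: 16.5
```

```bash
python3 - <<'E'
from h import *
s=read_state();print(s['q'].round(2),s['grip_width'])
plan([558,-165,200],yaw=Rt(2.86,.55),step=.042)
E
```

```text
[-0.18  0.23  0.07  1.47 -0.02  1.46  1.22] 16.496072361897134
at [515.4  49.2 317. ] rot [ 3.138 -0.013  2.897] t 23.6 D [  42.6 -214.2 -117. ] rot [-0.007  0.537  0.037]
{'dx': -0.0158, 'dy': -0.033, 'dz': 0.0192, 'rx': -0.0011, 'ry': 0.0895, 'rz': 0.0062}
{'dx': -0.0176, 'dy': -0.0329, 'dz': 0.0176, 'rx': -0.0011, 'ry': 0.0895, 'rz': 0.0062}
{'dx': -0.0193, 'dy': -0.0328, 'dz': 0.0159, 'rx': -0.0011, 'ry': 0.0895, 'rz': 0.0062}
{'dx': -0.0209, 'dy': -0.0327, 'dz': 0.0141, 'rx': -0.0011, 'ry': 0.0895, 'rz': 0.0062}
{'dx': -0.0223, 'dy': -0.0326, 'dz': 0.0121, 'rx': -0.0011, 'ry': 0.0895, 'rz': 0.0062}
{'dx': -0.0235, 'dy': -0.0325, 'dz': 0.0101, 'rx': -0.0011, 'ry': 0.0895, 'rz': 0.0062}
```

arm_command:
  plan:
    - {"dx": -0.016,"dy": -0.033,"dz": 0.015,"rx": -0.001,"ry": 0.09,"rz": 0.006,"grip": 0.01}
    - {"dx": -0.018,"dy": -0.033,"dz": 0.015,"rx": -0.001,"ry": 0.09,"rz": 0.006,"grip": 0.01}
    - {"dx": -0.019,"dy": -0.033,"dz": 0.014,"rx": -0.001,"ry": 0.09,"rz": 0.006,"grip": 0.01}
    - {"dx": -0.02,"dy": -0.033,"dz": 0.012,"rx": -0.001,"ry": 0.09,"rz": 0.006,"grip": 0.01}
    - {"dx": -0.02,"dy": -0.03,"dz": 0.012,"rx": -0.001,"ry": 0.09,"rz": 0.006,"grip": 0.01}

```text
t: 24.05
tcp_pos: [548.6, -133.0, 232.5]
tool_rot: [3.133, -0.467, 2.873]
ft_force: [1.1, 0.5, -1.2]
grip_width: 16.9
```

```bash
python3 - <<'E'
from h import *
s=read_state();print(s['q'].round(2),s['grip_width'])
plan([562,-166,155],yaw=Rt(2.86,.7),step=.03)
E
```

```text
[ 0.14  0.71  0.17  1.04 -0.11  1.87  1.59] 16.852065614955716
at [ 548.6 -133.   232.5] rot [ 3.133 -0.467  2.873] t 24.1 D [ 13.4 -33.  -77.5] rot [0.002 0.233 0.012]
{'dx': -0.0181, 'dy': -0.0096, 'dz': 0.0197, 'rx': 0.0005, 'ry': 0.0778, 'rz': 0.0038}
{'dx': -0.0196, 'dy': -0.0095, 'dz': 0.0183, 'rx': 0.0005, 'ry': 0.0778, 'rz': 0.0038}
{'dx': -0.021, 'dy': -0.0094, 'dz': 0.0167, 'rx': 0.0005, 'ry': 0.0778, 'rz': 0.0038}
```

arm_command:
  plan:
    - {"dx": -0.018,"dy": -0.006,"dz": 0.019,"rx": 0,"ry": 0.078,"rz": 0.004,"grip": 0.01}
    - {"dx": -0.02,"dy": -0.006,"dz": 0.018,"rx": 0,"ry": 0.078,"rz": 0.004,"grip": 0.01}
    - {"dx": -0.021,"dy": -0.004,"dz": 0.016,"rx": 0,"ry": 0.078,"rz": 0.004,"grip": 0.01}
    - {"dx": 0,"dy": 0,"dz": 0,"rx": 0,"ry": 0,"rz": 0,"grip": 0.01}

```text
t: 24.45
tcp_pos: [558.2, -162.9, 135.3]
tool_rot: [-3.131, -0.713, 2.839]
ft_force: [-0.9, 1.0, -3.8]
grip_width: 16.9
```

```bash
python3 - <<'E'
from h import *
s=read_state();print(s['q'].round(2),s['grip_width'],s['ft_force'])
R=Rn.from_euler('xyz',s['tool_rot']);print('foot',s['tcp_pos']+R.apply([0,0,138]))
plan([567,-167,122],yaw=Rt(2.86,.76),step=.03)
snap('side','s23.png',(240,200,420,360),4)
E
```

```text
[ 0.25  1.01  0.05  0.82 -0.05  2.03  1.55] 16.856952873257132 [-0.88270211  1.03279378 -3.75162546]
foot [ 471.63469939 -137.31913457   30.89067498]
at [ 558.2 -162.9  135.3] rot [-3.131 -0.713  2.839] t 24.4 D [  8.8  -4.1 -13.3] rot [ 0.004  0.047 -0.016]
{'dx': -0.0159, 'dy': -0.0013, 'dz': 0.0038, 'rx': 0.0037, 'ry': 0.0467, 'rz': -0.016}
```

View pics/s23.png

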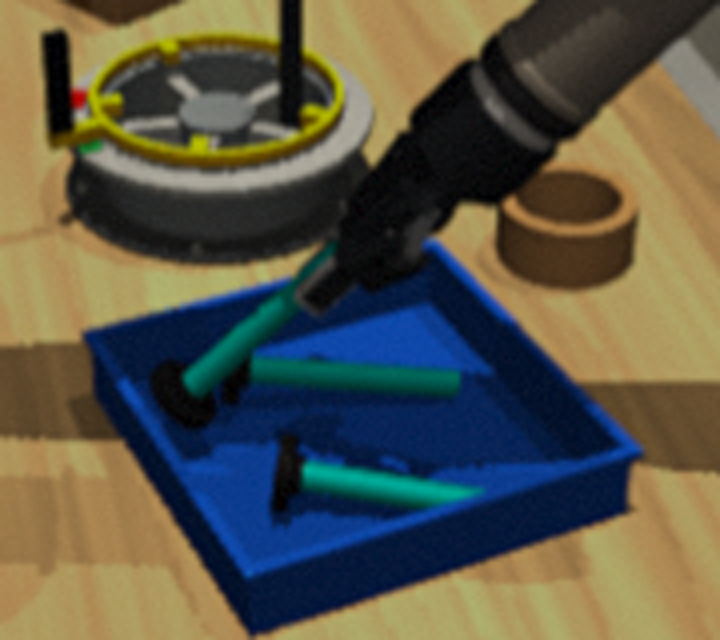

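arm_command:
  plan:
    - {"dx": -0.004,"dy": -0.008,"dz": -0.003,"rx": 0,"ry": 0,"rz": 0,"grip": 0.01}
    - {"dx": -0.008,"dy": -0.008,"dz": -0.003,"rx": 0,"ry": 0.01,"rz": -0.005,"grip": 0.01}
    - {"dx": -0.008,"dy": 0,"dz": 0,"rx": 0,"ry": 0.01,"rz": -0.005,"grip": 0.01}
    - {"dx": 0,"dy": 0,"dz": 0,"rx": 0,"ry": 0,"rz": 0,"grip": 0.01}

```text
t: 24.9
tcp_pos: [564.8, -181.1, 135.2]
tool_rot: [-3.139, -0.692, 2.856]
ft_force: [0.5, -0.1, -1.0]
grip_width: 16.3
```

```bash
python3 - <<'E'
from h import *
s=read_state();print(s['q'].round(2),s['grip_width'],s['ft_force'])
R=Rn.from_euler('xyz',s['tool_rot']);print(s['tcp_pos'],s['tool_rot'],'foot',s['tcp_pos']+R.apply([0,0,138]))
E
```

```text
[ 0.25  1.03  0.08  0.78 -0.05  2.03  1.6 ] 16.3367473728015 [ 0.51076664 -0.12596706 -0.95083046]
[ 564.79606453 -181.07460104  135.22750611] [-3.13940402 -0.69238309  2.85571565] foot [ 480.19095875 -156.5215885    29.0054479 ]
```

arm_command:
  plan:
    - {"dx": -0.009,"dy": 0,"dz": 0.006,"rx": 0,"ry": 0,"rz": 0,"grip": 0.01}
    - {"dx": -0.01,"dy": 0,"dz": 0.004,"rx": 0,"ry": 0,"rz": 0,"grip": 0.01}
    - {"dx": -0.01,"dy": 0,"dz": 0.004,"rx": 0,"ry": 0,"rz": 0,"grip": 0.01}
    - {"dx": -0.01,"dy": 0,"dz": 0.004,"rx": 0,"ry": 0,"rz": 0,"grip": 0.01}
  grip_force: 20

```text
t: 25.3
tcp_pos: [586.4, -187.0, 107.4]
tool_rot: [-3.137, -0.679, 2.856]
ft_force: [0.5, -2.3, 9.2]
grip_width: 16.5
```

```bash
python3 - <<'E'
from h import *
s=read_state();print(s['q'].round(2),s['grip_width'],s['ft_force'],s['tcp_pos'])
snap('side','s24.png',(240,200,420,360),4)
E
```

```text
[ 0.26  1.1   0.08  0.69 -0.05  2.03  1.6 ] 16.54484918508547 [ 0.46744181 -2.3297291   9.24511096] [ 586.43432008 -186.98873427  107.3927187 ]
```

View pics/s24.png

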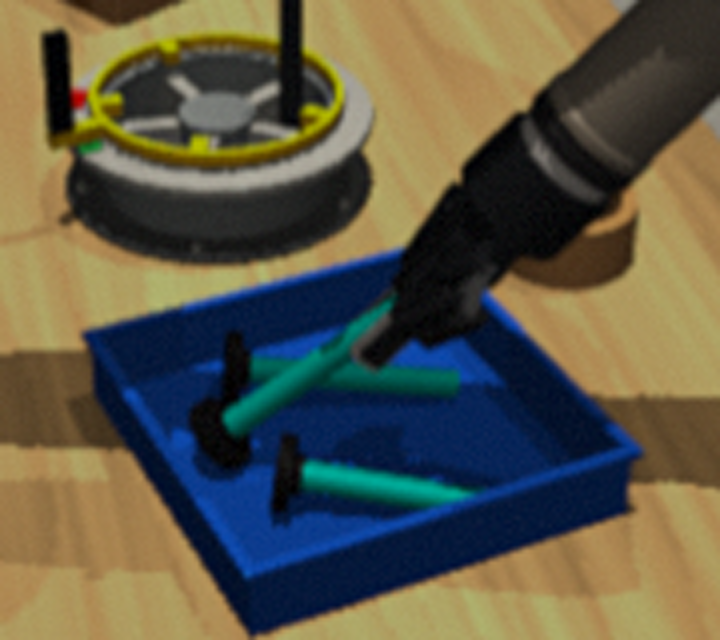

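Good, foot on the floor between the other two. Flatten a little more and release.

arm_command:
  plan:
    - {"dx": -0.011,"dy": 0,"dz": 0.006,"rx": 0,"ry": 0,"rz": 0,"grip": 0.01}
    - {"dx": -0.01,"dy": 0,"dz": 0.006,"rx": 0,"ry": 0,"rz": 0,"grip": 0.01}
    - {"dx": 0,"dy": 0,"dz": 0,"rx": 0,"ry": 0,"rz": 0,"grip": 0.045}
    - {"dx": 0,"dy": 0,"dz": 0,"rx": 0,"ry": 0,"rz": 0,"grip": 0.045}
    - {"dx": 0,"dy": 0,"dz": 0,"rx": 0,"ry": 0,"rz": 0,"grip": 0.045}

```text
t: 25.85
tcp_pos: [598.5, -189.2, 87.6]
tool_rot: [-3.138, -0.672, 2.859]
ft_force: [0.1, 0.2, 0.1]
grip_width: 45.1
```

arm_command:
  plan:
    - {"dx": 0,"dy": 0,"dz": -0.02,"rx": 0,"ry": 0,"rz": 0,"grip": 0.045}
    - {"dx": 0.01,"dy": 0,"dz": -0.03,"rx": 0,"ry": -0.08,"rz": 0,"grip": 0.045}
    - {"dx": 0.015,"dy": 0,"dz": -0.035,"rx": 0,"ry": -0.1,"rz": 0,"grip": 0.045}
    - {"dx": 0.015,"dy": 0,"dz": -0.035,"rx": 0,"ry": -0.1,"rz": 0,"grip": 0.045}

```text
t: 26.25
tcp_pos: [617.0, -193.6, 195.7]
tool_rot: [-3.139, -0.389, 2.861]
ft_force: [0.2, 0.1, 0.2]
grip_width: 45.1
```

```bash
python3 - <<'E'
from h import *
s=read_state();print(s['q'].round(2))
snap('side','s25.png',(240,200,420,360),4);snap('scene','c25.png',(210,170,450,345),3)
plan([540,0,270],yaw=Rt(-2.85,0),step=.045)
E
```

```text
[ 0.24  0.87  0.08  0.81 -0.05  1.86  1.6 ]
at [ 618.8 -194.3  206.4] rot [-3.139 -0.374  2.861] t 26.4 D [-78.8 194.3  63.6] rot [ 0.104 -0.364 -0.565]
{'dx': 0.0288, 'dy': 0.033, 'dz': -0.0025, 'rx': 0.0208, 'ry': -0.0728, 'rz': -0.113}
{'dx': 0.0246, 'dy': 0.0359, 'dz': -0.0051, 'rx': 0.0208, 'ry': -0.0728, 'rz': -0.113}
{'dx': 0.0199, 'dy': 0.0383, 'dz': -0.0075, 'rx': 0.0208, 'ry': -0.0728, 'rz': -0.113}
{'dx': 0.0149, 'dy': 0.0401, 'dz': -0.0096, 'rx': 0.0208, 'ry': -0.0728, 'rz': -0.113}
{'dx': 0.0095, 'dy': 0.0412, 'dz': -0.0114, 'rx': 0.0208, 'ry': -0.0728, 'rz': -0.113}
```

View pics/s25.png

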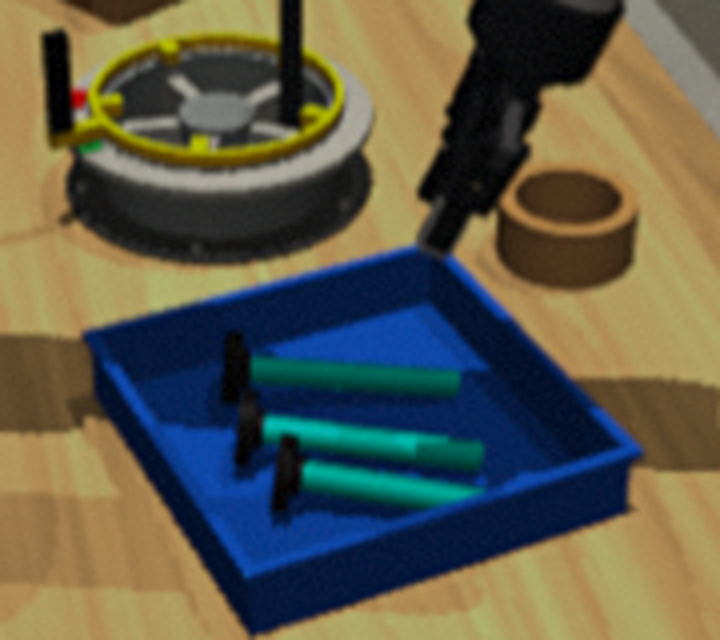

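View pics/c25.png

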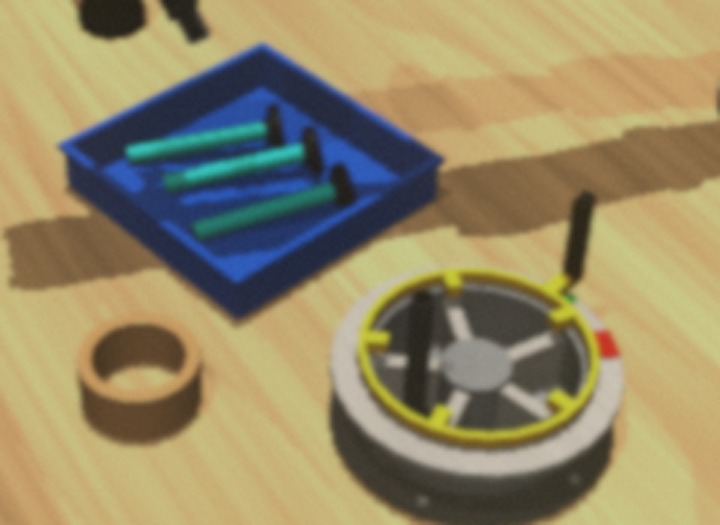

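arm_command:
  plan:
    - {"dx": 0.029,"dy": 0.033,"dz": -0.01,"rx": 0.021,"ry": -0.073,"rz": -0.113,"grip": 0.05}
    - {"dx": 0.025,"dy": 0.036,"dz": -0.01,"rx": 0.021,"ry": -0.073,"rz": -0.113,"grip": 0.05}
    - {"dx": 0.02,"dy": 0.038,"dz": -0.01,"rx": 0.021,"ry": -0.073,"rz": -0.113,"grip": 0.05}
    - {"dx": 0.015,"dy": 0.04,"dz": -0.01,"rx": 0.021,"ry": -0.073,"rz": -0.113,"grip": 0.05}
    - {"dx": 0.01,"dy": 0.041,"dz": -0.01,"rx": 0.021,"ry": -0.073,"rz": -0.113,"grip": 0.05}

```text
t: 26.85
tcp_pos: [541.1, -3.3, 263.2]
tool_rot: [3.137, -0.019, -2.84]
ft_force: [0.4, 0.2, 1.4]
grip_width: 49.9
```

```bash
python3 - <<'E'
from h import *
plan([430,136,240],yaw=Rt(-2.855,0),step=.042)
E
```

```text
at [541.1  -3.3 263.2] rot [ 3.137 -0.019 -2.84 ] t 26.9 D [-111.1  139.3  -23.2] rot [ 0.004 -0.019  0.015]
{'dx': 0.0128, 'dy': 0.0332, 'dz': 0.005, 'rx': 0.0008, 'ry': -0.0038, 'rz': 0.003}
{'dx': 0.013, 'dy': 0.0331, 'dz': 0.0049, 'rx': 0.0008, 'ry': -0.0038, 'rz': 0.003}
{'dx': 0.0131, 'dy': 0.0331, 'dz': 0.0049, 'rx': 0.0008, 'ry': -0.0038, 'rz': 0.003}
{'dx': 0.0132, 'dy': 0.0331, 'dz': 0.0048, 'rx': 0.0008, 'ry': -0.0038, 'rz': 0.003}
{'dx': 0.0133, 'dy': 0.033, 'dz': 0.0047, 'rx': 0.0008, 'ry': -0.0038, 'rz': 0.003}
```

arm_command:
  plan:
    - {"dx": 0.013,"dy": 0.032,"dz": 0.004,"rx": 0.001,"ry": -0.004,"rz": 0.003,"grip": 0.05}
    - {"dx": 0.013,"dy": 0.032,"dz": 0.004,"rx": 0.001,"ry": -0.004,"rz": 0.003,"grip": 0.05}
    - {"dx": 0.013,"dy": 0.032,"dz": 0.004,"rx": 0.001,"ry": -0.004,"rz": 0.003,"grip": 0.05}
    - {"dx": 0.012,"dy": 0.025,"dz": 0.004,"rx": 0.001,"ry": -0.004,"rz": 0.003,"grip": 0.05}
    - {"dx": 0,"dy": 0,"dz": 0,"rx": 0,"ry": 0,"rz": 0,"grip": 0.05}

```text
t: 27.35
tcp_pos: [446.6, 110.2, 257.3]
tool_rot: [-3.141, 0.014, -2.834]
ft_force: [0.4, 0.1, -0.2]
grip_width: 50.2
```

```bash
python3 - <<'E'
from h import *
plan([430,136,200],yaw=Rt(-2.855,0),step=.042)
p,im=snap('wrist','w26.png');print(proj(p,[[430,135.5,158]]))
E
```

```text
at [446.6 110.2 257.3] rot [-3.141  0.014 -2.834] t 27.4 D [-16.6  25.8 -57.3] rot [-0.     0.014  0.021]
{'dx': 0.0044, 'dy': 0.0148, 'dz': 0.0286, 'rx': 0.0, 'ry': 0.0068, 'rz': 0.0107}
{'dx': 0.0043, 'dy': 0.0148, 'dz': 0.0286, 'rx': 0.0, 'ry': 0.0068, 'rz': 0.0107}
[[365.7665722  242.13808504]]
```

View pics/w26.png

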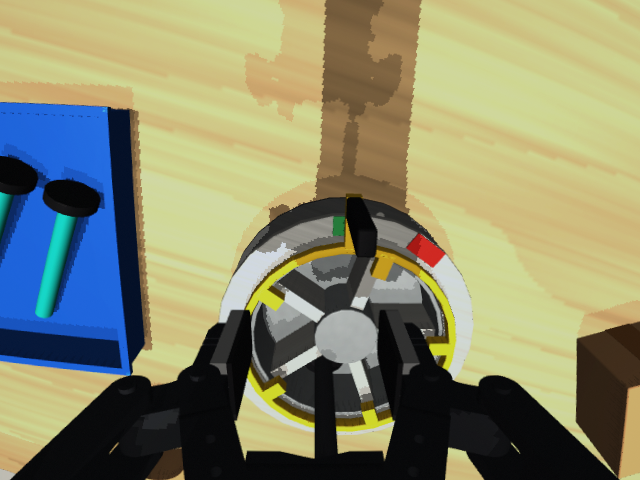

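arm_command:
  plan:
    - {"dx": 0.006,"dy": 0.014,"dz": 0.02,"rx": 0,"ry": 0.005,"rz": 0.01,"grip": 0.05}
    - {"dx": 0.004,"dy": 0.01,"dz": 0.02,"rx": 0,"ry": 0.005,"rz": 0.01,"grip": 0.05}
    - {"dx": 0,"dy": 0,"dz": 0,"rx": 0,"ry": 0,"rz": 0,"grip": 0.05}
    - {"dx": 0,"dy": 0,"dz": 0,"rx": 0,"ry": 0,"rz": 0,"grip": 0.05}

```text
t: 27.8
tcp_pos: [436.0, 124.2, 220.6]
tool_rot: [-3.136, 0.013, -2.864]
ft_force: [0.1, -0.3, 1.0]
grip_width: 49.7
```

```bash
python3 - <<'E'
from h import *
plan([430,136,143],yaw=Rt(-2.855,0),step=.03)
E
```

```text
at [436.  124.2 220.6] rot [-3.136  0.013 -2.864] t 27.8 D [ -6.   11.8 -77.6] rot [-0.006  0.013 -0.009]
{'dx': 0.0012, 'dy': 0.0045, 'dz': 0.0258, 'rx': -0.002, 'ry': 0.0044, 'rz': -0.003}
{'dx': 0.0011, 'dy': 0.0044, 'dz': 0.0258, 'rx': -0.002, 'ry': 0.0044, 'rz': -0.003}
{'dx': 0.0009, 'dy': 0.0044, 'dz': 0.0259, 'rx': -0.002, 'ry': 0.0044, 'rz': -0.003}
```

arm_command:
  plan:
    - {"dx": 0.004,"dy": 0.013,"dz": 0.02,"rx": -0.004,"ry": 0.01,"rz": -0.008,"grip": 0.05}
    - {"dx": 0,"dy": 0,"dz": 0,"rx": 0,"ry": 0,"rz": 0,"grip": 0.05}
    - {"dx": 0,"dy": 0,"dz": 0,"rx": 0,"ry": 0,"rz": 0,"grip": 0.05}

```text
t: 28.1
tcp_pos: [433.7, 132.4, 204.0]
tool_rot: [-3.137, 0.011, -2.862]
ft_force: [0.2, 0.6, 0.4]
grip_width: 50.1
```

```bash
python3 - <<'E'
from h import *
plan([430,136,143],yaw=Rt(-2.855,0),step=.03)
E
```

```text
at [433.7 132.4 204. ] rot [-3.137  0.011 -2.862] t 28.1 D [ -3.7   3.6 -61. ] rot [-0.004  0.011 -0.007]
{'dx': 0.0011, 'dy': 0.0016, 'dz': 0.0203, 'rx': -0.0015, 'ry': 0.0035, 'rz': -0.0024}
{'dx': 0.001, 'dy': 0.0016, 'dz': 0.0203, 'rx': -0.0015, 'ry': 0.0035, 'rz': -0.0024}
{'dx': 0.0009, 'dy': 0.0015, 'dz': 0.0203, 'rx': -0.0015, 'ry': 0.0035, 'rz': -0.0024}
```

arm_command:
  plan:
    - {"dx": 0.002,"dy": 0.003,"dz": 0.02,"rx": -0.002,"ry": 0.005,"rz": -0.003,"grip": 0.05}
    - {"dx": 0.001,"dy": 0.001,"dz": 0.02,"rx": 0,"ry": 0,"rz": 0,"grip": 0.05}
    - {"dx": 0,"dy": 0,"dz": 0.02,"rx": 0,"ry": 0,"rz": 0,"grip": 0.05}
    - {"dx": 0,"dy": 0,"dz": 0,"rx": 0,"ry": 0,"rz": 0,"grip": 0.022}
    - {"dx": 0,"dy": 0,"dz": 0,"rx": 0,"ry": 0,"rz": 0,"grip": 0.022}

```text
t: 28.6
tcp_pos: [438.7, 133.1, 150.2]
tool_rot: [-3.139, 0.021, -2.867]
ft_force: [-3.3, 9.3, 0.9]
grip_width: 22.6
```

```bash
python3 - <<'E'
from h import *
p,im=snap('wrist','w27.png')
arc(162,n=9)
E
```

```text
ang 198.4929022951216 r 118.06422143034489 z 150.30084699046068 yaw -2.866390249307256 f [-1.   3.1 -1.1]
[0.0072 0.0085 0.0091] [-0.003  0.021  0.023]
[-0.0003  0.0088  0.    ] [ 0.    -0.     0.071]
[-0.0003  0.0088  0.    ] [-0.    -0.     0.071]
[-0.0003  0.0088  0.    ] [ 0.    -0.     0.071]
[-0.0003  0.0088  0.    ] [ 0.    -0.     0.071]
[-0.0003  0.0088  0.    ] [ 0.    -0.     0.071]
[-0.0003  0.0088  0.    ] [ 0.    -0.     0.071]
[-0.0003  0.0088  0.    ] [-0.    -0.     0.071]
[-0.0003  0.0088  0.    ] [ 0.    -0.     0.071]
```

View pics/w27.png

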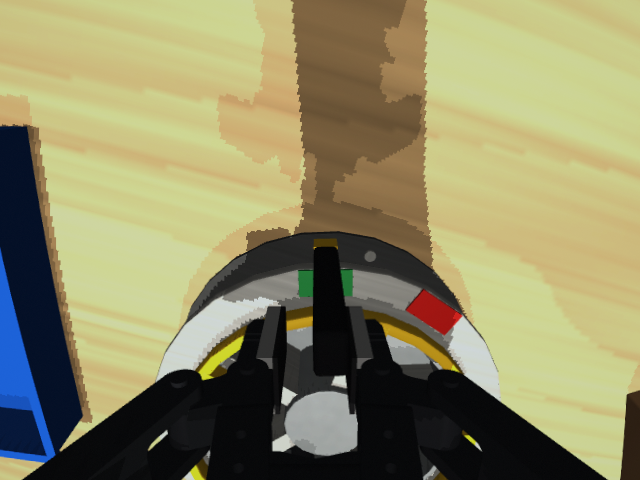

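Here the arm sits centred over the green mark (columns 298–352), confirming it was fully open; the post is between the pads. Now turn it back.

arm_command:
  plan:
    - {"dx": 0.005,"dy": 0.008,"dz": 0.006,"rx": 0,"ry": 0.015,"rz": 0.023,"grip": 0.022}
    - {"dx": 0,"dy": 0.009,"dz": 0.002,"rx": 0,"ry": 0,"rz": 0.07,"grip": 0.022}
    - {"dx": 0,"dy": 0.009,"dz": 0,"rx": 0,"ry": 0,"rz": 0.07,"grip": 0.022}
    - {"dx": 0,"dy": 0.009,"dz": 0,"rx": 0,"ry": 0,"rz": 0.07,"grip": 0.022}
    - {"dx": 0,"dy": 0.009,"dz": 0,"rx": 0,"ry": 0,"rz": 0.07,"grip": 0.022}

```text
t: 29.15
tcp_pos: [432.1, 171.6, 149.0]
tool_rot: [-3.138, 0.018, 3.096]
ft_force: [-0.5, -1.1, -1.2]
grip_width: 21.9
```

```bash
python3 - <<'E'
from h import *
arc(160,n=5)
E
```

```text
ang 179.68749301774673 r 118.35986582934805 z 148.97881515254605 yaw 3.095501772698956 f [-0.5 -1.1 -1.2]
[0.0068 0.0084 0.0078] [-0.004  0.018  0.028]
[-0.0003  0.0086  0.    ] [ 0.    -0.     0.069]
[-0.0003  0.0086  0.    ] [ 0.    -0.     0.069]
[-0.0003  0.0086  0.    ] [ 0.    -0.     0.069]
[-0.0003  0.0086  0.    ] [ 0.    -0.     0.069]
```

arm_command:
  plan:
    - {"dx": 0.006,"dy": 0.009,"dz": 0.006,"rx": -0.004,"ry": 0.015,"rz": 0.03,"grip": 0.022}
    - {"dx": 0,"dy": 0.009,"dz": 0,"rx": 0,"ry": 0,"rz": 0.07,"grip": 0.022}
    - {"dx": 0,"dy": 0.009,"dz": 0,"rx": 0,"ry": 0,"rz": 0.07,"grip": 0.022}
    - {"dx": 0,"dy": 0.008,"dz": 0,"rx": 0,"ry": 0,"rz": 0.06,"grip": 0.022}

```text
t: 29.55
tcp_pos: [434.5, 204.5, 148.4]
tool_rot: [3.141, 0.011, 2.852]
ft_force: [0.4, -0.5, -1.2]
grip_width: 21.7
```

```bash
python3 - <<'E'
from h import *
arc(158,n=3)
E
```

```text
ang 163.87508613259948 r 120.73278469351295 z 148.4206757075336 yaw 2.852409237917823 f [ 0.4 -0.5 -1.2]
[0.0043 0.0042 0.0074] [0.    0.011 0.026]
[-0.0001  0.0043  0.    ] [ 0.    -0.     0.034]
[-0.0001  0.0043  0.    ] [ 0.    -0.     0.034]
```

arm_command:
  plan:
    - {"dx": 0.003,"dy": 0.006,"dz": 0.004,"rx": 0,"ry": 0.01,"rz": 0.02,"grip": 0.022}
    - {"dx": 0,"dy": 0.006,"dz": 0,"rx": 0,"ry": 0,"rz": 0.02,"grip": 0.022}
    - {"dx": 0,"dy": 0.006,"dz": 0,"rx": 0,"ry": 0,"rz": 0.02,"grip": 0.022}

```text
t: 29.85
tcp_pos: [437.5, 217.5, 146.5]
tool_rot: [-3.132, 0.002, 2.789]
ft_force: [-6.9, -14.3, 8.9]
grip_width: 21.7
```

arm_command:
  plan:
    - {"dx": 0,"dy": 0.01,"dz": 0,"rx": 0,"ry": 0,"rz": 0,"grip": 0.022}
    - {"dx": 0,"dy": 0.01,"dz": 0,"rx": 0,"ry": 0,"rz": 0,"grip": 0.022}

```text
t: 30.05
tcp_pos: [437.7, 217.1, 145.6]
tool_rot: [-3.091, -0.007, 2.781]
ft_force: [-9.2, -15.1, 11.3]
grip_width: 21.9
```

```bash
python3 - <<'E'
from h import *
arc(158,n=3)
snap('wrist','w28.png')
E
```

```text
ang 157.78470324176322 r 121.89251363236208 z 145.58498761641076 yaw 2.7807179646410822 f [ -9.2 -15.1  11.3]
[0.0031 0.0002 0.0046] [-0.05  -0.006  0.026]
[-0.     -0.0002 -0.    ] [ 0.     0.    -0.001]
[-0.     -0.0002 -0.    ] [-0.     0.    -0.001]
```

View pics/w28.png

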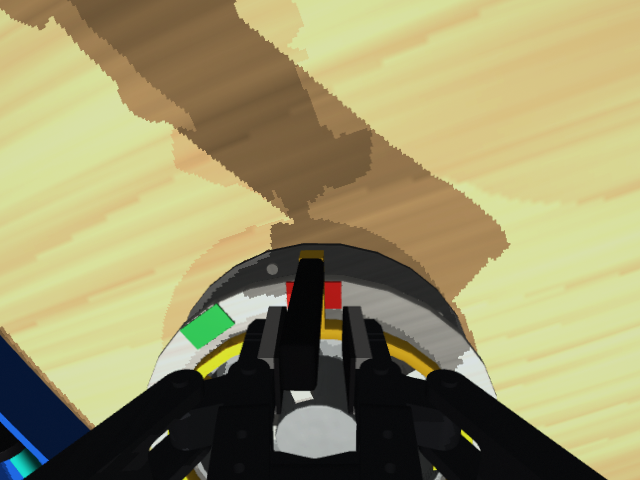

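arm_command:
  plan:
    - {"dx": 0,"dy": -0.003,"dz": 0,"rx": -0.03,"ry": 0,"rz": 0,"grip": 0.05}
    - {"dx": 0,"dy": 0,"dz": 0,"rx": 0,"ry": 0,"rz": 0,"grip": 0.05}
    - {"dx": 0,"dy": 0,"dz": -0.03,"rx": 0,"ry": 0,"rz": 0,"grip": 0.05}
    - {"dx": 0,"dy": 0,"dz": -0.045,"rx": 0,"ry": 0,"rz": 0,"grip": 0.05}
    - {"dx": 0,"dy": 0,"dz": -0.045,"rx": 0,"ry": 0,"rz": 0,"grip": 0.05}

```text
t: 30.6
tcp_pos: [436.4, 213.9, 264.4]
tool_rot: [-3.114, -0.015, 2.779]
ft_force: [1.8, 0.9, 0.9]
grip_width: 49.9
```

arm_command:
  plan:
    - {"dx": 0.03,"dy": 0.03,"dz": -0.02,"rx": 0,"ry": 0,"rz": 0,"grip": 0.05}
    - {"dx": 0.03,"dy": 0.03,"dz": -0.02,"rx": 0,"ry": 0,"rz": 0,"grip": 0.05}
    - {"dx": 0,"dy": 0,"dz": 0,"rx": 0,"ry": 0,"rz": 0,"grip": 0.05}
    - {"dx": 0,"dy": 0,"dz": 0,"rx": 0,"ry": 0,"rz": 0,"grip": 0.05}

```text
t: 31.0
tcp_pos: [407.2, 300.3, 316.5]
tool_rot: [-3.139, -0.001, 2.779]
ft_force: [0.5, -0.8, -0.9]
grip_width: 50.2
```

```bash
python3 - <<'E'
from h import *
print(read_state()['tcp_pos'])
totefind('t29');snap('wrist','w29.png');snap('scene','c29.png',(210,170,450,345),3);snap('side','s29.png',(230,170,410,365),4)
E
```

```text
[407.16086096 300.2725851  316.50713744]
scene [[355, 224], [288, 264], [232, 218], [298, 186]] [[430.0, -67.0], [668.0, -12.0], [717.0, -255.0], [480.0, -306.0]]
side [[349, 261], [399, 312], [395, 327], [303, 357], [266, 301], [261, 283]] [[665.0, -24.0], [721.0, -263.0], [693.0, -312.0], [470.0, -362.0], [422.0, -153.0], [420.0, -76.0]]
```

View pics/c29.png

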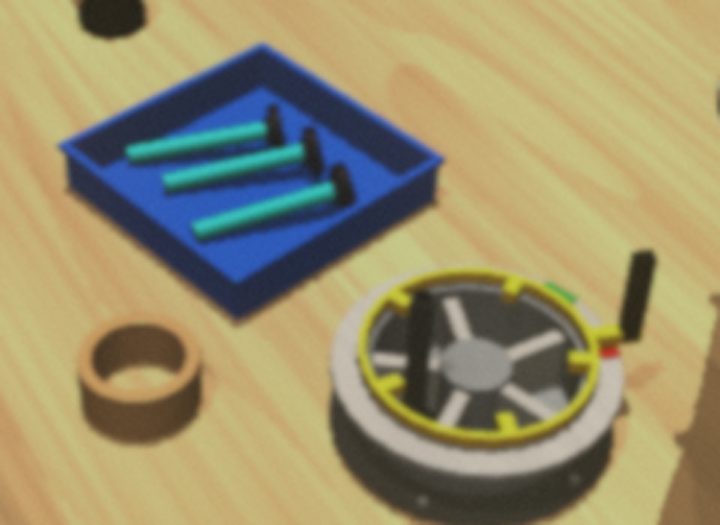

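View pics/w29.png

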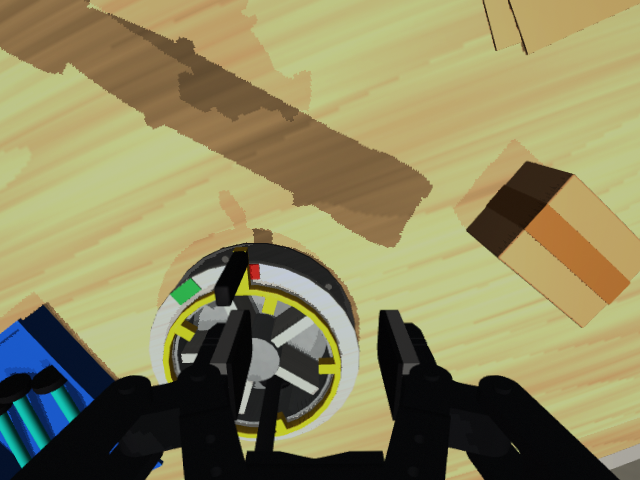

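View pics/s29.png

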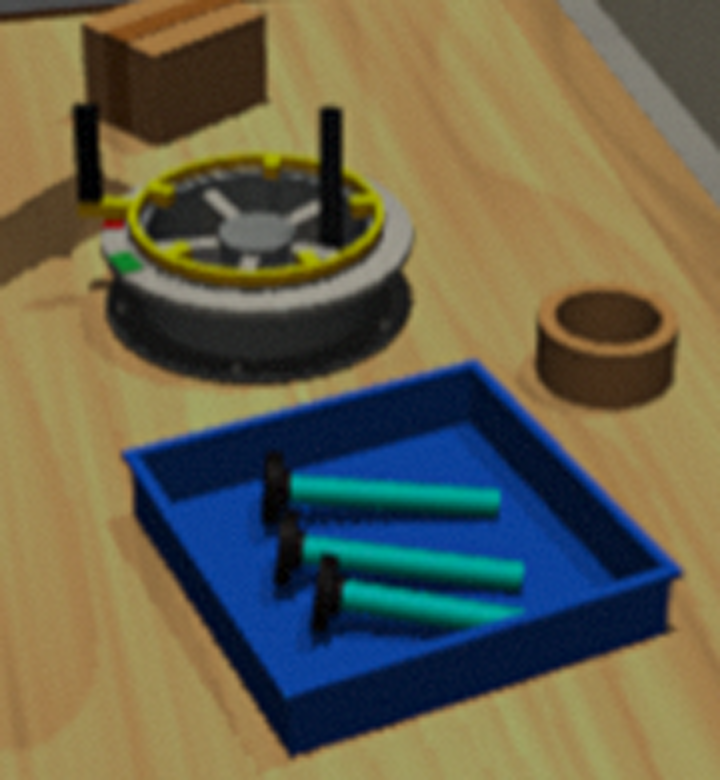

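```bash
python3 - <<'E'
from h import *
ps=viewer.camera_params('scene');pd=viewer.camera_params('side');pw=viewer.camera_params('wrist')
X,e=tri([ps,pd],[(424.5,254.6),(251.4,197)])
d=X[:2]-C;print(X,e,np.degrees(np.arctan2(d[1],d[0]))%360,np.hypot(*d))
for uv,z in [((246,281),80),((255,271),64),((186,292),64),((269,302),74),((185,330),74)]:
    Y=onz(pw,[uv],z)[0];d=Y[:2]-C;print(uv,Y.round(),np.degrees(np.arctan2(d[1],d[0]))%360,np.hypot(*d))
im=cv2.imread('pics/w29.png');cv2.imwrite('pics/w29z.png',cv2.resize(im[220:360,140:320],None,fx=4,fy=4,interpolation=cv2.INTER_CUBIC))
E
```

```text
[432.68143172 212.40949415 154.91071504] [np.float64(0.833610482435032), np.float64(0.654819850412682)] 160.63504069434552 124.8837909349258
(246, 281) [454. 207.  80.] 159.6180706266193 103.18187091336672
(255, 271) [453. 214.  64.] 156.09171393820105 107.05119765836707
(186, 292) [449. 138.  64.] 197.7769461566771 106.7460239593016
(269, 302) [485. 217.  74.] 144.98482198179832 80.15124086306345
(185, 330) [484. 122.  74.] 216.21490198819967 82.31123342036473
```

View pics/w29z.png

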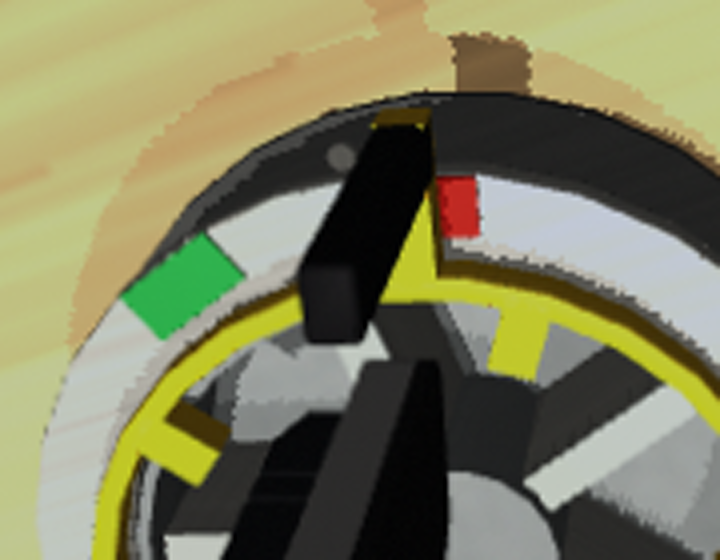

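```bash
python3 - <<'E'
from bench import bot
print(bot.close_job())
E
```

```text
the job is handed in; nothing more can be done
None
```

The job is handed in. I opened the collar to its hard stop at the green mark, laid the three teal pipes that were there (a fourth was absent) in the blue tote, and turned the collar back to its hard stop at red.

**Last checks:**
- **Collar:** by triangulation its handle came back 35.8° (about 0.625 rad) from the open stop, which is the full travel. The arm was over the red mark.
- **Teal pipes:** in the final pictures all three lie flat and apart from each other inside the tote. The tote had not moved measurably.
- **Grey pipe:** it stands upright in its bay.
- **Bystanders:** the tape roll and the carton look undisturbed in the final pictures. The elbow I only saw fully in earlier pictures, and I did not re-measure any of the three after the start.
- **Robot:** the gripper was open and clear of everything.

**What disagreed or went wrong:**
- **Collar start position:** the handle measured about 0.1 rad past the red mark at the start, so the opening turn came out at only about 29°. I took it as fully open from the hard stop and from the arm being centred over the green mark.
- **First pipe:** my first try at laying it, tool tilted away from the base, ran three joints up to their limits. I backed off and laid all three tilted towards the base.

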